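Restock the desk coffee corner: screw-lid capsule jar and captive-cap creamer canister

ROBOT

A 7-joint arm with a two-finger parallel gripper is mounted at the origin on the work surface. World frame = base frame: x ahead of the robot, y to its left, z up, the work surface at z = 0. Lengths are in m, angles in rad, forces in N, time in s.
With the tool pointing down it reaches from about 0.425 to 0.95 m from the base axis. Payload 4.7 kg.
Tool frame: the origin (TCP) lies at the very end of the fingers, on their centre line; the grasp point (between the pads) lies 19 mm behind it (manip.pinch_z is the distance from the TCP to the grasp point, in m); y points along the fingers, x is the direction in which the jaws open and shut, and the axes are right-handed (so a half turn about y gives the same grasp; the last joint's range is limited). The gripper opens to 87 mm and grips with 3 to 60 N. Pads are 19 mm wide; open, the fingers measure 117 mm over their backs; the gripper's body (75 mm by 190 mm) begins 51 mm behind the grasp point.
Start: joints at [-1.136, 0.469, -0.049, 1.532, 0.024, 1.141, -0.082], TCP at [0.302, 0.604, 0.223] pointing down, gripper open.
Joint ranges: [-2.59, 2.59], [-0.33, 1.99], [-1.39, 1.29], [0.1, 2.45], [-1.04, 4.18], [0.21, 1.99], [-2.66, 2.66]. Speed limits (rad/s): [2.57, 2.57, 3.14, 3.14, 3.14, 3.14, 3.14].

INTERFACE

Orientations are given as a 3x3 rotation matrix whose columns are the frame's x, y, z axes.
In Python, from bench import manip, optics gives the robot as it stands.
- The arm moves only by the tool step_arm, never from a script. Its argument "deltas" is text: rows parted by semicolons, each of 7 numbers parted by spaces: the finger opening in mm, from 0 to 87, then the shift along the tool's x, y, z in mm, then the turn, a rotation vector about the tool's x, y, z in degrees. In form: fingers dx dy dz rx ry rz; .... A call has 1 to 10 rows; each row shifts and turns the commanded pose from where the row before left it, along the tool's axes as they then stand; what a row does not reach is not made up. A row lasts 1/10 s, in which the tool goes at most 50 mm and 8.59 degrees, less where a joint would pass 70% of its speed; a pose out of reach is approached as far as the arm can. A call with a gripper value outside its range is refused whole. The fingers move at their own pace and stop on an object; the grip force is fixed at half the most. Time passes only in rows, so rows that do not move let the fingers close. It gives the time, the measured TCP pose, the force and the opening at its end, in the units of the state.
- manip.observe(): the state, without advancing time (a new reading comes with each control period).
- optics.capture(name): name is "scene" or "side" or "wrist"; returns a dict with "pixels" (480x640x3 uint8, blue, green, red), "vertical_fov" (degrees; the focal length in pixels is half the picture's height over the tangent of half this angle, whatever the lens; pixels are square), "cx", "cy" (the principal point, pixels), "position" and "attitude" of the camera in the world. Camera axes: x right, y down, z forward; pixel columns grow to the right and rows downward; lengths in m; the calibration is good to about 2 mm. A picture is of the moment at which its call begins. There is no depth.
- manip.close_job(): hands the job in, once; it reports no verdict.
The state is a dict: "time_s": time; "joint_positions": joint angles; "qd": joint speeds; "tau": joint torques, N m; "position": TCP position; "tool_rot": TCP orientation; "contact_force": force on the tool from outside, world axes, zero at the start; "wrist_torque": the same for the moment, N m; "finger_gap": opening from 0.0 (shut) to 1.0 (fully open).
Only numpy, scipy, OpenCV 4.12 (cv2) and the standard library are available. Lean on these libraries where they do the work, as an engineer would, in place of code of your own. Each camera call takes 0.05 s, during which the arm holds its last target.

TASK

Restock the coffee corner on the desk: unscrew the lid of the glass jar, put every coffee capsule standing on the desk into the jar and screw the lid back on fully home; then, or before, open the steel canister's captive screw cap, put every creamer pot inside and screw that cap shut again. Leave the other things on the desk where they stand.

Things in the scene. Friction and masses are not known exactly. Their poses are not given: they have to be found in the camera images.
- jar_mouth (a point): Centre of the glass jar's mouth, at its rim, 150 mm above the desk; jar's frame, z up. The jar (90 mm diameter, shoulder at 124 mm height, neck 52 mm outside, 47 mm inside, inner floor 10 mm above the desk) is held fast by a suction foot and never moves or turns.
- jar_neck (a point): Point on the neck's axis 12 mm below jar_mouth, same frame. The neck has a right-hand two-start thread of 16 mm lead, the same every half turn. To screw the lid on, set it level and centred on the neck and turn clockwise until it stops. Set on at 3.5 rad anticlockwise of home it is at the thread's start; set on otherwise it rides up to 17 mm above home until turned to a start.
- lid_mid (a point): Centre, half-way up, of the jar's loose aluminium screw lid: 66 mm diameter, 22 mm high, skirt open below, 60 g. Screwed home it is 8 mm below jar_mouth with its x axis along the jar's x axis (within 0.1 rad, either way round). Turned anticlockwise seen from above it rises 16 mm a turn, comes free after 3.4 rad and then lifts straight off. On the desk its centre is 11 mm up.
- can_mouth (a point): Centre of the steel canister's round mouth, at its rim, 104 mm above the desk; canister's frame, z up, the cap's pin on its -x side. The canister (114 mm diameter, shoulder at 87 mm, neck 54 mm outside, 47 mm inside, inner floor 10 mm above the desk) is held fast by a suction foot.
- can_pin (a point): Top of the upright pin on the canister's shoulder, 46 mm from the mouth's axis, about which the captive cap's arm swings.
- cap_mid (a point): Centre of the grip of the canister's captive screw cap, moving with it: black, ribbed, round, 65 mm diameter, 26 mm high (13 mm up and down from here). Below it are a flat arm 3.5 mm thick that leads to the pin, and a 40 mm plug reaching 25 mm below this point, 8 mm into the mouth when shut. Shut, this point is 17 mm above can_mouth.
- can_cap (a joint): Turn of the captive cap relative to its arm, rad: 0 screwed shut (stop), grows anticlockwise seen from above, 2.4 fully unscrewed (stop). Cap and arm rise 5 mm per rad; from 1.8 rad up the plug is clear of the mouth and the arm can swing. Friction 0.1 N m: it stays as left. If the gripper holds the cap at a fixed heading while the arm swings, this angle changes.
- cap_arm (a joint): Swing of the cap's arm about can_pin, rad: 0 cap over the mouth (stop), grows anticlockwise seen from above, 2.1 fully aside (stop; the cap is then 80 mm from the mouth's axis, towards the canister's -x and +y). A light sideways push on the cap (under 2 N) swings it without turning the cap, and it stays where it is left.
- stamp1: Bystander: small wooden rubber stamp with a turned knob, foot 38 x 28 mm, 58 mm high, origin at the centre of its underside.
- stamp2: Bystander: the second wooden rubber stamp, like stamp1.
- tumbler: Bystander: empty drinking glass, 66 mm diameter, 130 mm high, origin at the centre of its underside.
- mug: Bystander: white mug, 80 mm diameter, 95 mm high, handle to its +y, origin at the centre of its underside.
- capsule1_mid (a point): Centre, half-way up, of coffee capsule 1: a small metal cup standing foil-down, flange 36 mm diameter and 2.5 mm thick at the bottom, body about 29 mm diameter above it, 30 mm high, 15 g, z up when standing. May be absent.
- capsule2_mid (a point): Coffee capsule 2, like capsule1. May be absent.
- capsule3_mid (a point): Coffee capsule 3, like capsule1. May be absent.
- capsule4_mid (a point): Coffee capsule 4, like capsule1. May be absent.
- creamer1_mid (a point): Centre, half-way up, of creamer pot 1: a low white plastic pot standing foil-down, flange 38 mm diameter and 2 mm thick at the bottom, body about 31 mm diameter above it, 18 mm high, 14 g, z up when standing. May be absent.
- creamer2_mid (a point): Creamer pot 2, like creamer1. May be absent.
Things that resemble listed ones, but are neither listed nor needed, are in the scene too. What is shaped like the part that bears creamer2_mid but orange or pink is not meant. What is shaped like the part that bears can_mouth but orange is not meant.

How it is judged:
By the outcome, as a careful person would: the job done as asked, in the order asked, and still so for the second after the job is handed in, with the robot touching nothing.
Of capsule1, capsule2, capsule3, capsule4 only 2 to 4 are there at a start; the rules pass over those that are not, and their reading is None.
Of creamer1, creamer2 only 1 to 2 are there at a start; the rules pass over those that are not, and their reading is None.
At some moment in a run one of capsule1, capsule2, capsule3, capsule4, creamer1, creamer2 may be knocked a few centimetres aside while the robot is not near it.
It also fails if it takes over 210 s, if anything falls off the work surface, if the arm or the gripper's body presses on something with over 40 N, if the wrist force passes 120 N, or if a joint passes its speed limit or range.

## Working session

There is one attempt and no reset: what is moved stays moved. The work goes in short steps, Python scripts to look and compute and a tool call to move; the robot and the scene stay as the last step left them, time stands still between calls to the robot, and variables do not carry over. Pictures are saved under pics/ and viewed, and the job is handed in when it is done.

Besides the shell and the picture viewer there is one more tool, called after ">>>" in YAML: its name, and indented under it one key for each argument. step_arm: Moves the arm, as the interface text tells. Its arguments: {"type":"object","properties":{"deltas":{"type":"string"}},"required":["deltas"]}

```bash
ls -la; mkdir -p pics; python3 - <<'E'
from bench import manip, optics
import cv2
print(manip.observe())
for n in ["scene","side","wrist"]:
    c=optics.capture(n); cv2.imwrite(f"pics/a_{n}.png",c["pixels"])
    print(n,c["vertical_fov"],c["cx"],c["cy"],c["position"],c["attitude"])
print(manip.pinch_z)
E
```

```text
total 12
drwxr-xr-x  3 agent agent 4096 Dec  6 09:04 .
drwxr-xr-x 23 root  root  4096 Dec  6 09:04 ..
drwxr-xr-x  2 agent agent 4096 Dec  6 09:04 pics
{'time_s': 0.0, 'joint_positions': array([-1.13589438,  0.46947297, -0.04861355,  1.53369259,  0.02409062,
        1.1409886 , -0.08229685]), 'qd': array([ 0.00023383, -0.00074026, -0.00053105, -0.00112127,  0.00115904,
        0.00117691,  0.00241059]), 'tau': array([-4.86559275e-04, -5.07995439e+01, -8.09870381e-02, -2.36154681e+01,
       -6.14413409e-02,  3.80854926e-02,  1.61793650e-04]), 'position': array([0.30167242, 0.6031663 , 0.2214788 ]), 'tool_rot': array([[ 4.47308380e-01, -8.34319261e-04, -8.94379403e-01],
       [ 8.94377611e-01, -1.79149828e-03,  4.47309155e-01],
       [-1.97547780e-03, -9.99998047e-01, -5.51557258e-05]]), 'contact_force': array([-0.09721536, -0.67214324,  0.12615198]), 'wrist_torque': array([-0.0121249 ,  0.03400292, -0.04589653]), 'finger_gap': 0.9977422218961113}
scene 56.82465075272834 320.5072124562168 234.74427718159916 [ 1.40665844 -0.00840792  0.8278517 ] [[-0.15486081  0.62894837 -0.76186749]
 [ 0.98776543  0.11291392 -0.10756349]
 [ 0.01837356 -0.76920374 -0.6387394 ]]
side 54.58943687626417 320.5490991769478 237.66949906545474 [0.49649574 0.72892974 0.8605731 ] [[-0.99929893 -0.02348459  0.02915696]
 [-0.03739454  0.66390876 -0.74687804]
 [-0.00181743 -0.74744473 -0.66432151]]
wrist 69.50533323166484 318.69500621555704 237.71455511684857 [0.23036462 0.63756966 0.38403462] [[ 4.47084032e-01  8.57077140e-01  2.55997351e-01]
 [ 8.94491519e-01 -4.28098697e-01 -1.28904724e-01]
 [-8.89159373e-04  2.86618703e-01 -9.58044325e-01]]
0.0187
```

View pictures.

View pics/a_scene.png

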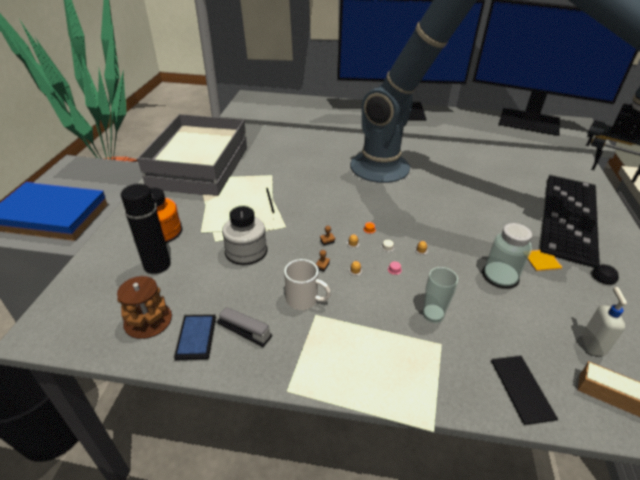

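View pics/a_side.png

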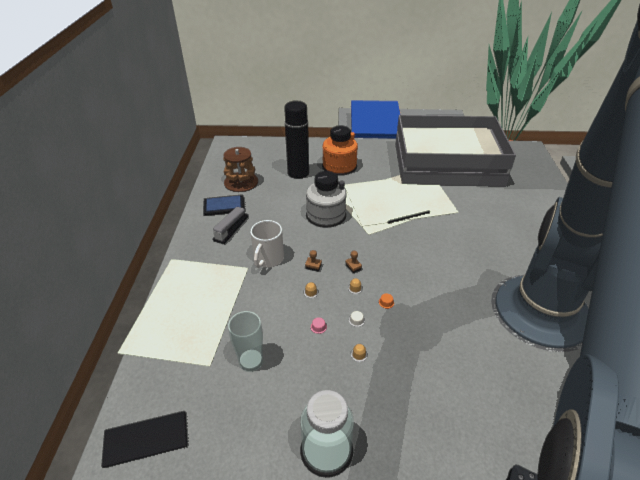

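View pics/a_wrist.png

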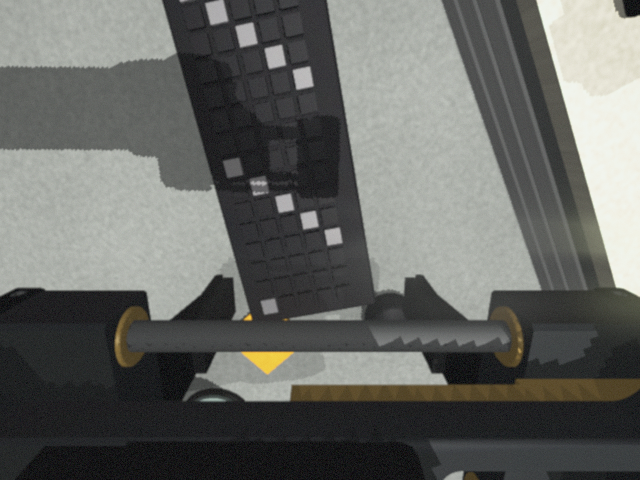

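```bash
cat > h.py <<'E'
from bench import manip, optics
import cv2, numpy as np
def cap(n,save=None):
    c=optics.capture(n)
    if save: cv2.imwrite(f"pics/{save}.png",c["pixels"])
    return c
def foc(c): return 240/np.tan(np.radians(c["vertical_fov"]/2))
def ray(c,u,v):
    f=foc(c); d=np.array(c["attitude"])@np.array([(u-c["cx"])/f,(v-c["cy"])/f,1.0])
    return np.array(c["position"]),d/np.linalg.norm(d)
def onz(c,u,v,z):
    p,d=ray(c,u,v); return p+d*(z-p[2])/d[2]
def proj(c,P):
    q=np.array(c["attitude"]).T@(np.asarray(P,float)-np.array(c["position"])); f=foc(c)
    return np.array([c["cx"]+f*q[0]/q[2],c["cy"]+f*q[1]/q[2]])
def tri(obs):
    A=np.zeros((3,3));b=np.zeros(3)
    for c,u,v in obs:
        p,d=ray(c,u,v);M=np.eye(3)-np.outer(d,d);A+=M;b+=M@p
    return np.linalg.solve(A,b)
def crop(c,u0,v0,u1,v1,s,name):
    im=c["pixels"][v0:v1,u0:u1]; cv2.imwrite(f"pics/{name}.png",cv2.resize(im,None,fx=s,fy=s,interpolation=cv2.INTER_CUBIC))
E
python3 - <<'E'
from h import *
s=cap("scene");d=cap("side")
crop(s,300,210,460,330,5,"b_s1"); crop(d,220,230,420,380,4,"b_d1")
crop(s,210,190,290,270,7,"b_s2"); crop(d,290,160,370,230,8,"b_d2")
crop(s,470,210,550,300,6,"b_s3"); crop(d,280,380,370,480,6,"b_d3")
E
```

```text
(no output)
```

View pics/b_s1.png

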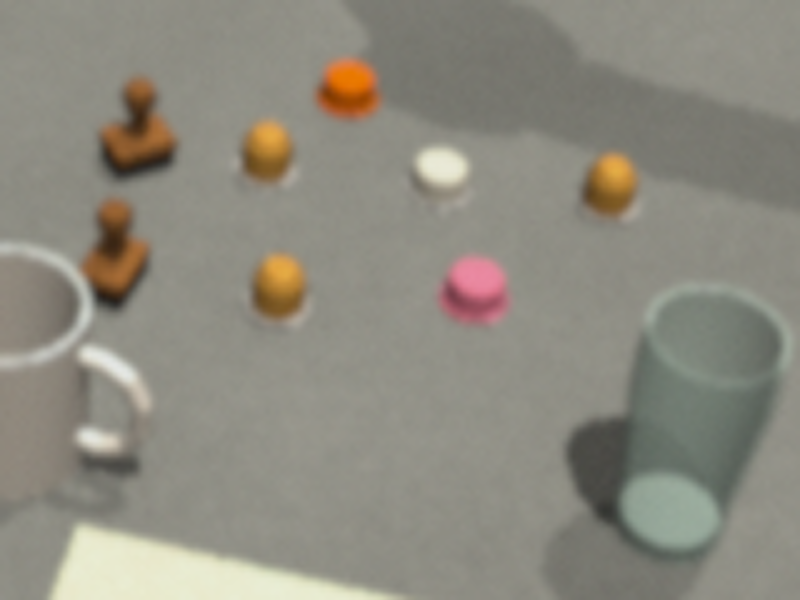

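View pics/b_d1.png

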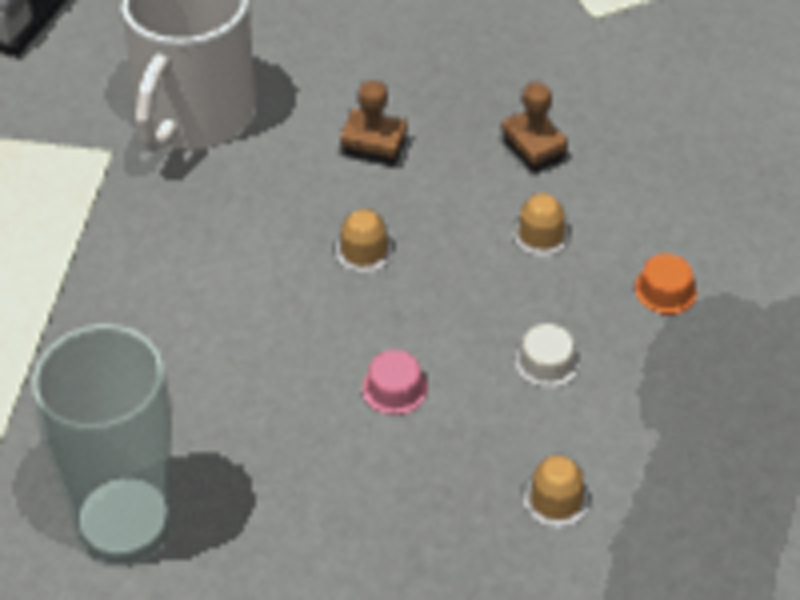

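View pics/b_s2.png

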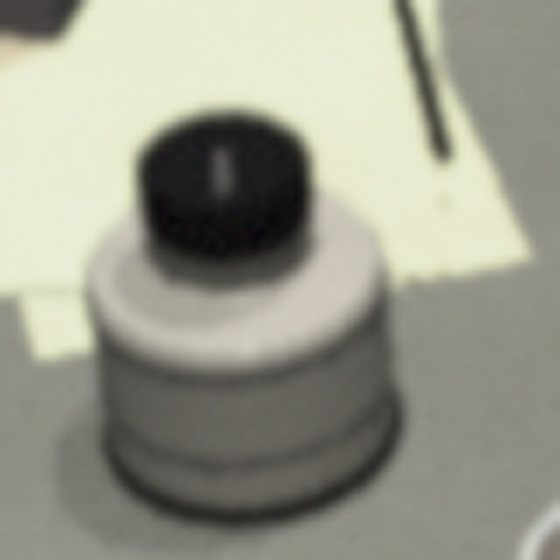

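View pics/b_d2.png

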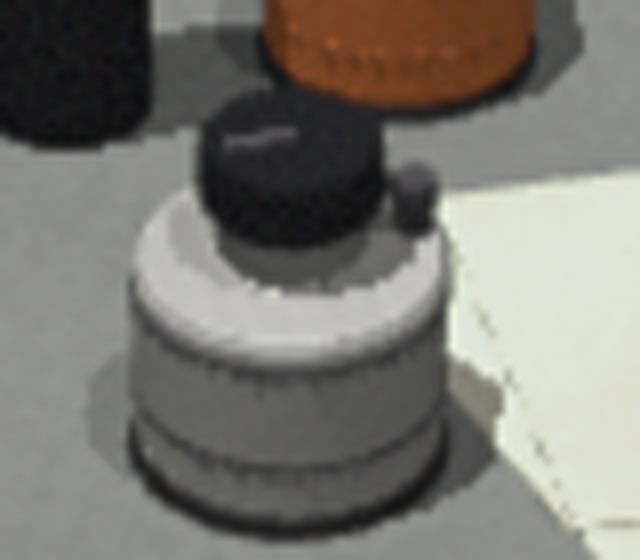

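View pics/b_s3.png

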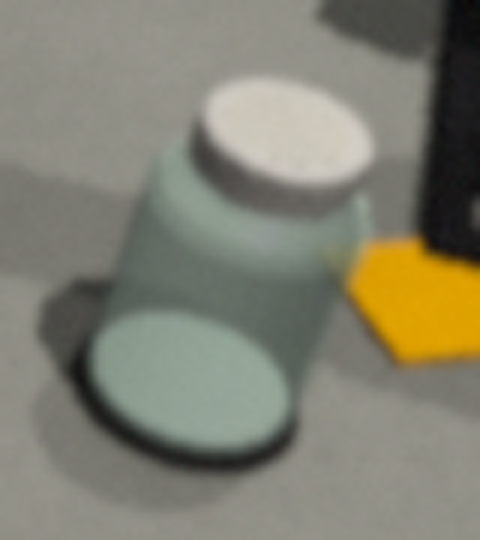

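View pics/b_d3.png

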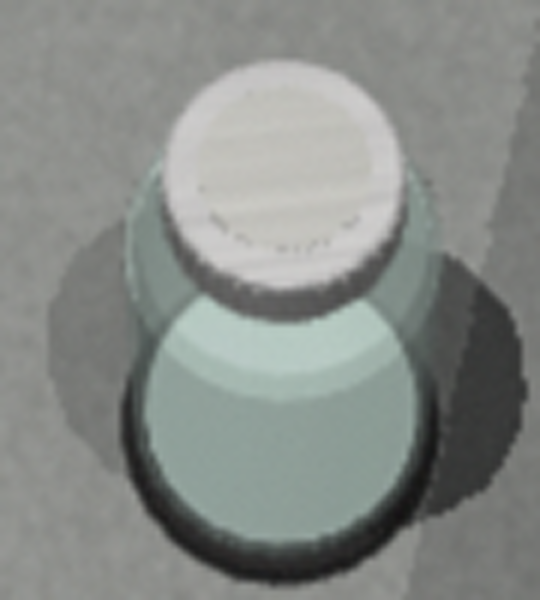

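```bash
python3 - <<'E'
from h import *
s=cap("scene");d=cap("side")
def blobs(c,lo,hi,amin=15,roi=None):
    h=cv2.cvtColor(c["pixels"],cv2.COLOR_BGR2HSV); m=cv2.inRange(h,np.array(lo),np.array(hi))
    if roi: 
        mm=np.zeros_like(m);u0,v0,u1,v1=roi;mm[v0:v1,u0:u1]=255;m&=mm
    n,l,st,ce=cv2.connectedComponentsWithStats(m)
    return [(ce[i].round(1),st[i].tolist()) for i in range(1,n) if st[i,4]>=amin]
for nm,lo,hi in [("brown",(8,120,90),(20,255,255))]:
    for cn,c,roi in [("scene",s,(300,200,460,300)),("side",d,(270,240,420,380))]:
        for ce,st in blobs(c,lo,hi,15,roi): 
            u,v,w,h,a=st
            print(nm,cn,ce,st,onz(c,*ce,0.016).round(4))
for cn,c,roi in [("scene",s,(375,232,402,256)),("side",d,(340,300,375,335))]:
    for ce,st in blobs(c,(0,0,150),(180,80,255),10,roi): print("white",cn,ce,st,onz(c,*ce,.016).round(4))
# lid top
for cn,c,roi in [("scene",s,(495,215,540,250)),("side",d,(300,385,355,440))]:
    for ce,st in blobs(c,(0,0,165),(180,60,255),50,roi): print("lid",cn,ce,st,onz(c,*ce,.153).round(4))
for cn,c,roi in [("scene",s,(222,200,262,232)),("side",d,(310,168,341,193))]:
    for ce,st in blobs(c,(0,0,0),(180,255,55),50,roi): print("cap",cn,ce,st,onz(c,*ce,.121).round(4))
E
```

```text
brown scene [369.4 227.4] [364, 222, 12, 12, 112] [ 0.3797 -0.0092  0.016 ]
brown scene [327.6 228.1] [326, 226, 4, 5, 17] [ 0.4047 -0.1294  0.016 ]
brown scene [327.3 237.5] [321, 232, 14, 10, 78] [ 0.447  -0.1242  0.016 ]
brown scene [352.9 239.8] [349, 235, 9, 11, 80] [ 0.4442 -0.0513  0.016 ]
brown scene [421.8 246.4] [417, 241, 10, 12, 87] [0.4386 0.1415 0.016 ]
brown scene [322.5 252.9] [320, 251, 6, 5, 24] [ 0.514  -0.1277  0.016 ]
brown scene [322.8 262.9] [317, 257, 12, 11, 80] [ 0.5531 -0.1209  0.016 ]
brown scene [355.3 266.7] [351, 261, 10, 12, 94] [ 0.5526 -0.0342  0.016 ]
brown side [312.7 253. ] [310, 251, 6, 5, 22] [ 0.552  -0.1591  0.016 ]
brown side [353.8 253.5] [351, 251, 6, 6, 22] [ 0.4438 -0.161   0.016 ]
brown side [312.5 263.3] [306, 258, 15, 10, 80] [ 0.5506 -0.1206  0.016 ]
brown side [352.8 264.1] [346, 259, 15, 11, 77] [ 0.4469 -0.1214  0.016 ]
brown side [355.2 284.7] [350, 279, 11, 13, 106] [ 0.4421 -0.05    0.016 ]
brown side [310.5 288.9] [306, 283, 10, 13, 110] [ 0.551  -0.0323  0.016 ]
brown side [386.2 300.9] [379, 293, 15, 16, 179] [ 0.3696 -0.0007  0.016 ]
brown side [359.1 351.4] [354, 344, 12, 15, 144] [0.4373 0.1432 0.016 ]
white scene [388.9 244. ] [382, 238, 13, 15, 122] [0.4445 0.0502 0.016 ]
white side [355.8 317.5] [348, 310, 16, 18, 162] [0.4426 0.0516 0.016 ]
lid scene [517.6 231. ] [504, 223, 28, 17, 366] [0.5027 0.3488 0.153 ]
lid side [326.6 408.4] [305, 390, 42, 38, 1186] [0.5022 0.3493 0.153 ]
lid side [326.  435.6] [307, 430, 40, 10, 291] [0.5019 0.3942 0.153 ]
cap scene [241.8 217.4] [231, 207, 23, 21, 382] [ 0.5299 -0.3402  0.121 ]
cap side [326.8 180.6] [315, 168, 26, 24, 406] [ 0.5205 -0.3416  0.121 ]
```

Candidates. Capsules are brown cups at scene (353,240), (356,267) and (422,246). The creamer is the white pot at (389,244); the orange (370,227) and pink (395,267) pots are decoys. The canister is steel at (244,240); the orange one at (165,218) is a decoy. The jar and lid are at (517,231). The crops confirm these: 3 capsules and 1 creamer.

```bash
cat >> h.py <<'E'
def delta(target,head=None):
    """tool-axis delta (mm) to the world target, turn about tool y (deg) to jaw heading (deg, mod 180 variants)"""
    s=manip.observe(); R=s["tool_rot"]; dw=(np.array(target)-s["position"])*1000
    h=np.degrees(np.arctan2(R[1,0],R[0,0]))
    print("pos",s["position"].round(4),"head",h.round(1),"j7",s["joint_positions"][6].round(3),"d_tool",(R.T@dw).round(1),"dist",np.linalg.norm(dw).round(1))
    if head is not None: print("ry (cw +):",[round(h-head-k*180,1) for k in (-2,-1,0,1,2)])
E
python3 - <<'E'
from h import *
delta([.5025,.349,.222],-62)
s=cap("scene");d=cap("side")
# mug/tumbler bases guess from rims etc.
print("mug rim scene",onz(s,302,271,.095),"side",onz(d,267,229,.095))
print("tumbler rim scene",onz(s,443,276.5,.13),"side",onz(d,246,323,.13))
print("pin side at z .09-.11",onz(d,341.9,184.4,.1))
print("cap tri",tri([(s,241.8,217.4),(d,326.8,180.6)]))
E
```

```text
pos [0.3019 0.6036 0.2223] head 63.4 j7 -0.082 d_tool [-138.     0.3 -293.3] dist 324.2
ry (cw +): [np.float64(485.4), np.float64(305.4), np.float64(125.4), np.float64(-54.6), np.float64(-234.6)]
mug rim scene [ 0.67209512 -0.15400631  0.095     ] side [ 0.66681741 -0.16000582  0.095     ]
tumbler rim scene [0.66989964 0.1653403  0.13      ] side [0.66521678 0.16439804 0.13      ]
pin side at z .09-.11 [ 0.47806286 -0.354689    0.1       ]
cap tri [ 0.5215297  -0.34420786  0.11665027]
```

>>> step_arm:
  deltas: "87 -19.6 0 -41.9 0 0 0;87 -19.6 0 -41.9 0 0 0;87 -19.6 0 -41.9 0 0 0;87 -19.6 0 -41.9 0 0 0;87 -19.6 0 -41.9 0 0 0;87 -19.6 0 -41.9 0 0 0;87 -19.6 0 -41.9 0 0 0;87 0 0 0 0 8.5 0;87 0 0 0 0 8.5 0;87 0 0 0 0 8.5 0"

```text
time_s: 1.45
position: [0.5033, 0.3492, 0.2227]
tool_rot: [[0.793, 0.0, -0.609], [0.609, 0.0, 0.793], [0.0, -1.0, 0.0]]
contact_force: [0.4, -0.5, 1.0]
finger_gap: 1.004
```

>>> step_arm:
  deltas: "87 0 0 0 0 8.5 0;87 0 0 0 0 8.5 0;87 0 0 0 0 8.5 0;87 0 0 0 0 8.5 0;87 0 0 0 0 8.5 0;87 0 0 0 0 8.5 0;87 0 0 0 0 8.5 0;87 0 0 0 0 8.5 0;87 0 0 0 0 8.5 0;87 0 0 0 0 8.5 0"

```text
time_s: 2.45
position: [0.5028, 0.35, 0.2227]
tool_rot: [[0.677, 0.0, 0.736], [-0.736, 0.0, 0.677], [-0.0, -1.0, 0.0]]
contact_force: [-0.2, 1.1, 0.1]
finger_gap: 0.999
```

```bash
python3 - <<'E'
from h import *
s=cap("scene");d=cap("side");cap("wrist","c_w")
delta([.5025,.349,.132])
print(manip.observe()["joint_positions"].round(2))
crop(s,440,150,600,270,5,"c_s"); crop(d,250,320,410,480,4,"c_d")
E
```

```text
pos [0.5027 0.35   0.2226] head -46.9 j7 -1.334 d_tool [ 0.5 90.6 -0.9] dist 90.6
[-1.    0.38  0.43  1.71 -0.17  1.09 -1.33]
```

View pics/c_w.png

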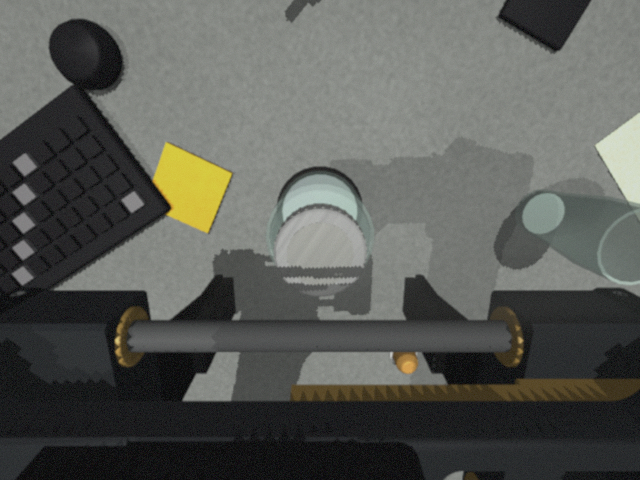

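View pics/c_d.png

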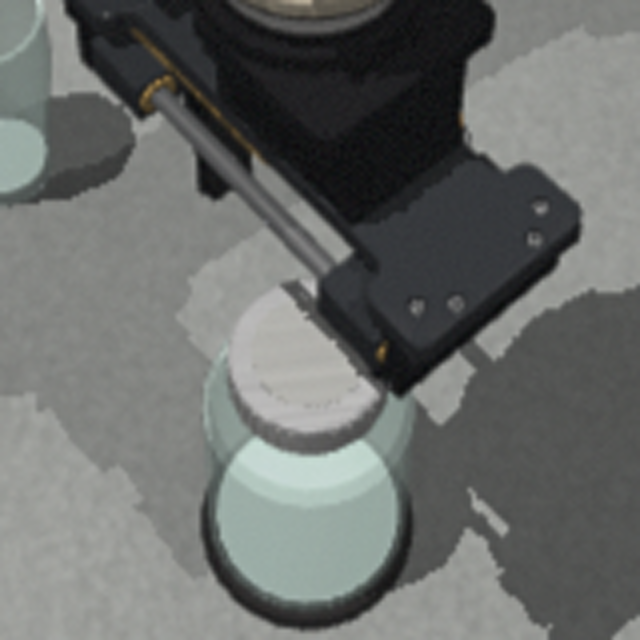

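Wrist view: lid at (320,245), midway between the fingers.

>>> step_arm:
  deltas: "87 0 30 0 0 0 0;87 0 30 0 0 0 0;87 0 25 -1 0 0 0;87 0 8 0 0 0 0;87 0 0 0 0 0 0;60 0 0 0 0 0 0;60 0 0 0 0 0 0;60 0 0 0 0 0 0;60 0 0 0 0 0 0;60 0 0 0 0 0 0"

```text
time_s: 3.6
position: [0.5027, 0.3494, 0.1305]
tool_rot: [[0.681, 0.001, 0.732], [-0.732, 0.001, 0.681], [-0.0, -1.0, 0.002]]
contact_force: [-0.8, -0.6, 4.5]
finger_gap: 0.758
```

>>> step_arm:
  deltas: "55 0 -0.38 0 0 -8.5 0;55 0 -0.38 0 0 -8.5 0;55 0 -0.38 0 0 -8.5 0;55 0 -0.38 0 0 -8.5 0;55 0 -0.38 0 0 -8.5 0;55 0 -0.38 0 0 -8.5 0"

```text
time_s: 4.2
position: [0.502, 0.3491, 0.1317]
tool_rot: [[0.997, -0.0, -0.075], [0.075, -0.0, 0.997], [-0.0, -1.0, -0.0]]
contact_force: [-0.8, 0.1, 0.3]
finger_gap: 0.756
```

```bash
python3 - <<'E'
from h import *
delta([.5025,.349,.132]); o=manip.observe();print(o["contact_force"],o["wrist_torque"],o["finger_gap"])
d=cap("side");crop(d,250,320,410,480,4,"d_d")
E
```

```text
pos [0.502  0.3491 0.1317] head 4.3 j7 -0.513 d_tool [ 0.5 -0.3 -0.2] dist 0.6
[-0.76440421  0.13093626  0.32131153] [ 0.00514443  0.0496302  -0.01187742] 0.7556897225005789
```

View pics/d_d.png

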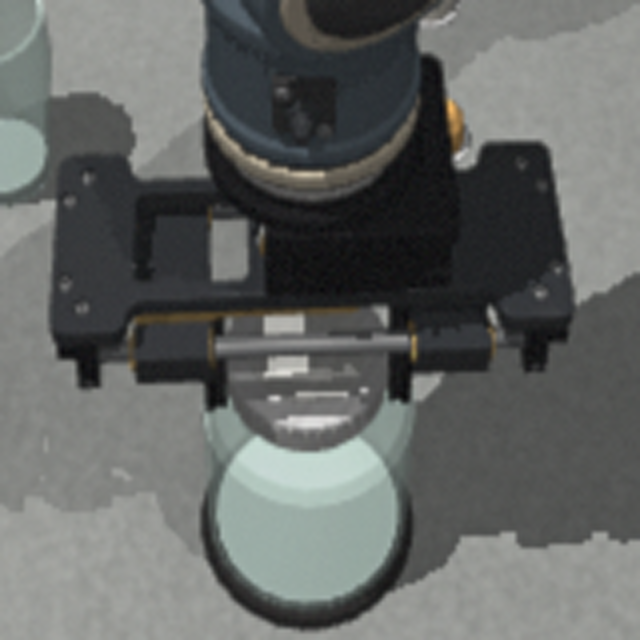

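>>> step_arm:
  deltas: "55 0 -0.38 0 0 -8.5 0;55 0 -0.38 0 0 -8.5 0;55 0 -0.38 0 0 -8.5 0;55 0 -0.38 0 0 -8.5 0;55 0 -0.38 0 0 -8.5 0;55 0 -0.38 0 0 -8.5 0;55 0 -0.38 0 0 -8.5 0;55 0 -0.38 0 0 -8.5 0;55 0 -0.38 0 0 -8.5 0;55 0 -0.38 0 0 -8.5 0"

```text
time_s: 5.25
position: [0.499, 0.3487, 0.1348]
tool_rot: [[0.015, -0.006, -1.0], [1.0, -0.002, 0.015], [-0.003, -1.0, 0.006]]
contact_force: [-5.6, -0.3, 1.3]
finger_gap: 0.755
```

>>> step_arm:
  deltas: "55 0 -0.38 0 0 -8.5 0;55 0 -0.38 0 0 -8.5 0;55 0 -0.38 0 0 -8.5 0;55 0 -0.38 0 0 -8.5 0;55 0 -0.38 0 0 -8.5 0;55 0 -0.38 0 0 -8.5 0;55 0 -0.38 0 0 -8.5 0;55 0 0 0 0 0 0;55 0 0 0 0 0 0"

```text
time_s: 6.15
position: [0.5004, 0.3466, 0.1375]
tool_rot: [[-0.85, -0.005, -0.527], [0.527, -0.005, -0.85], [0.001, -1.0, 0.007]]
contact_force: [-3.4, -3.6, 2.4]
finger_gap: 0.751
```

```bash
python3 - <<'E'
from h import *
delta([.5025,.349,.132]); o=manip.observe();print(o["contact_force"],o["wrist_torque"],o["finger_gap"],o["joint_positions"].round(2))
E
```

```text
pos [0.5004 0.3466 0.1375] head 148.2 j7 1.712 d_tool [-0.5  5.5 -3.2] dist 6.4
[-3.36717511 -3.63608842  2.44323504] [-0.90591282  0.91883801 -0.10779877] 0.7510874422616698 [-0.37  0.48 -0.41  1.76  0.23  0.95  1.71]
```

>>> step_arm:
  deltas: "55 0 -0.3 0 0 -5.4 0;55 0 0 0 0 0 0;55 0 -4 0 0 0 0;55 0 -6 0 0 0 0;55 0 -10 0 0 0 0;55 0 -20 0 0 0 0;55 0 -20 0 0 0 0;55 0 0 0 0 0 0"

```text
time_s: 6.95
position: [0.5042, 0.3521, 0.2031]
tool_rot: [[-0.897, 0.007, -0.441], [0.441, 0.007, -0.897], [-0.004, -1.0, -0.009]]
contact_force: [0.1, 0.4, 0.7]
finger_gap: 0.758
```

```bash
python3 - <<'E'
from h import *
delta([.45,.29,.2]); o=manip.observe();print(o["contact_force"],o["wrist_torque"],o["finger_gap"],o["joint_positions"].round(2))
d=cap("side","e_d");crop(d,250,320,410,480,4,"e_d2")
s=cap("scene");crop(s,440,150,600,310,4,"e_s")
E
```

```text
pos [0.5042 0.3521 0.2031] head 153.8 j7 1.828 d_tool [21.3  2.3 79.7] dist 82.5
[0.08382829 0.3905451  0.66872942] [ 0.09935087  0.09971468 -0.00204974] 0.7581414866165508 [-0.34  0.42 -0.45  1.69  0.21  1.06  1.83]
```

View pics/e_s.png

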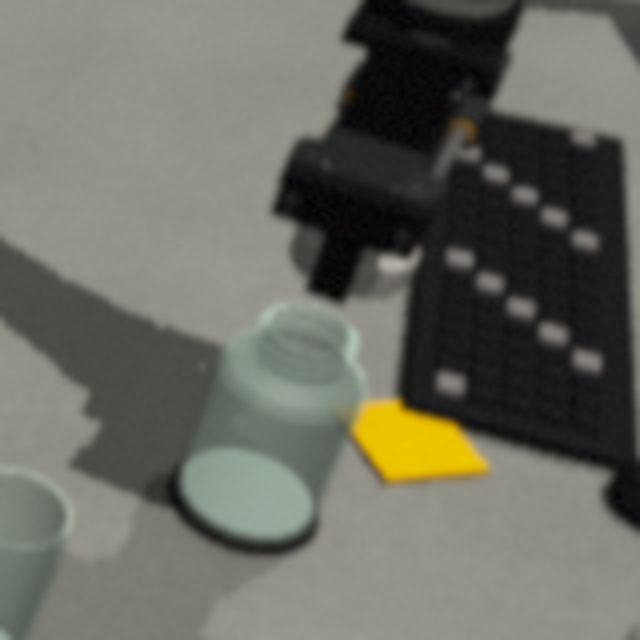

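View pics/e_d.png

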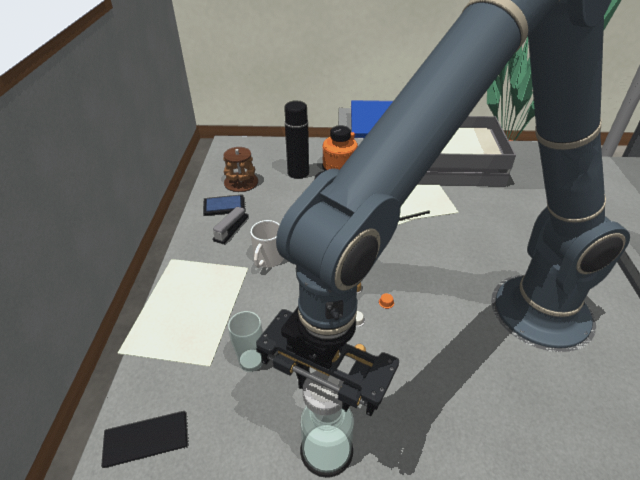

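>>> step_arm:
  deltas: "55 3.5 0 41.5 0.5 0 -0.2;55 3.5 0 41.5 0 0 0;55 3.5 0 41.5 0 0 0;55 0 45 0 0 0 0;55 0 45 0 0 0 0;55 0 45 0 0 0 0;55 0 35 0 0 0 0;55 0 20 0 0 0 0;55 0 5 0 0 0 0;55 0 0 0 0 0 0"

```text
time_s: 8.05
position: [0.4358, 0.2408, 0.0035]
tool_rot: [[-0.898, -0.009, -0.441], [0.441, -0.007, -0.898], [0.005, -1.0, 0.01]]
contact_force: [0.5, -0.1, -0.7]
finger_gap: 0.755
```

```bash
python3 - <<'E'
from h import *
delta([.44,.245,.0025]); o=manip.observe();print(o["contact_force"],o["tool_rot"].round(4))
d=cap("side");crop(d,280,280,440,440,4,"f_d")
E
```

```text
pos [0.4358 0.2408 0.0035] head 153.8 j7 1.782 d_tool [-1.9  1.  -5.7] dist 6.0
[ 0.48246332 -0.08391808 -0.73614859] [[-0.8976 -0.0088 -0.4408]
 [ 0.4409 -0.0068 -0.8975]
 [ 0.0049 -0.9999  0.01  ]]
```

View pics/f_d.png

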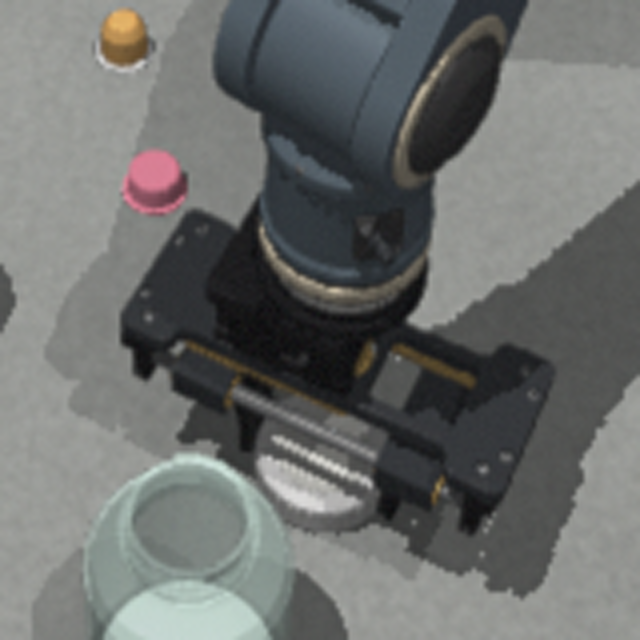

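>>> step_arm:
  deltas: "55 0 1 0 -0.5 0 0.2;55 0 0.5 0 0 0 0;55 0 0 0 0 0 0;55 0 0 0 0 0 0"

```text
time_s: 8.5
position: [0.4368, 0.2409, 0.0034]
tool_rot: [[-0.897, 0.001, -0.441], [0.441, 0.001, -0.897], [-0.001, -1.0, -0.001]]
contact_force: [-0.3, -1.3, -0.9]
finger_gap: 0.753
```

```bash
python3 - <<'E'
from h import *
delta([.44,.245,.0025]); o=manip.observe();print(o["contact_force"],o["tool_rot"].round(4),o["position"])
E
```

```text
pos [0.4368 0.2409 0.0034] head 153.8 j7 1.778 d_tool [-1.1  0.9 -5.1] dist 5.3
[-0.29871784 -1.26285977 -0.88610244] [[-8.974e-01  1.100e-03 -4.413e-01]
 [ 4.413e-01  5.000e-04 -8.974e-01]
 [-7.000e-04 -1.000e+00 -9.000e-04]] [0.4367874  0.24090883 0.00340698]
```

>>> step_arm:
  deltas: "87 0 0 0 0 0 0;87 0 0 0 0 0 0;87 0 0 0 0 0 0;87 0 0 0 0 0 0;87 0 -40 0 0 0 0;87 0 -40 0 0 8.5 0;87 0 -40 0 0 8.5 0;60 0 0 0 0 8.5 0;60 0 0 0 0 8.5 0;60 0 0 0 0 8.5 0"

```text
time_s: 9.5
position: [0.4365, 0.2408, 0.1233]
tool_rot: [[-0.358, 0.001, -0.934], [0.934, 0.0, -0.358], [0.0, -1.0, -0.001]]
contact_force: [0.1, -0.2, 0.1]
finger_gap: 0.808
```

>>> step_arm:
  deltas: "55 0 0 0 0 8.5 0;55 0 0 0 0 8.5 0;55 0 0 0 0 8.5 0;55 0 0 0 0 8.5 0;55 0 0 0 0 8.5 0;55 0 0 0 0 0 0"

```text
time_s: 10.1
position: [0.4363, 0.2409, 0.1228]
tool_rot: [[0.361, 0.0, -0.933], [0.933, -0.0, 0.361], [-0.0, -1.0, -0.0]]
contact_force: [-0.3, 0.2, 0.4]
finger_gap: 0.631
```

```bash
cat >> h.py <<'E'
def blobs(c,lo,hi,amin=15,roi=None):
    h=cv2.cvtColor(c["pixels"],cv2.COLOR_BGR2HSV); m=cv2.inRange(h,np.array(lo),np.array(hi))
    if roi: 
        mm=np.zeros_like(m);u0,v0,u1,v1=roi;mm[v0:v1,u0:u1]=255;m&=mm
    n,l,st,ce=cv2.connectedComponentsWithStats(m)
    return [(ce[i].round(1),st[i].tolist()) for i in range(1,n) if st[i,4]>=amin]
def caps():
    for n,roi in (("scene",(300,200,480,320)),("side",(230,240,430,420))):
        c=cap(n,"last_"+n)
        print(n,[(ce.tolist(),onz(c,*ce,.016)[:2].round(3).tolist(),st[4]) for ce,st in blobs(c,(8,120,90),(20,255,255),40,roi)])
E
python3 - <<'E'
from h import *
caps(); delta([.438,.142,.012]); c=cap("wrist","g_w")
E
```

```text
scene [([369.2, 227.5], [0.38, -0.01], 111), ([327.3, 237.6], [0.447, -0.124], 88), ([353.0, 239.9], [0.445, -0.051], 84), ([421.8, 246.5], [0.439, 0.142], 87), ([322.8, 260.4], [0.544, -0.122], 109), ([355.3, 266.8], [0.553, -0.034], 95)]
side [([312.7, 263.0], [0.55, -0.122], 94), ([310.5, 288.9], [0.551, -0.032], 110)]
pos [0.4363 0.2409 0.1228] head 69.0 j7 0.56 d_tool [-91.7 110.8 -37. ] dist 148.5
```

View pics/g_w.png

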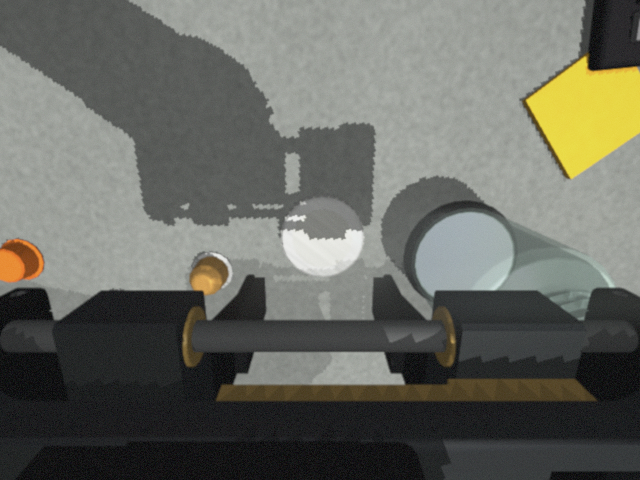

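View pics/last_side.png

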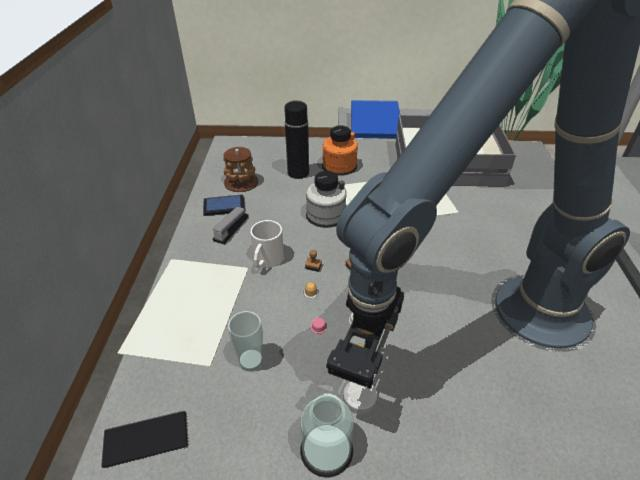

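>>> step_arm:
  deltas: "55 -45.6 0 -18.5 0 0 0;55 -45.6 0 -18.5 0 0 0;55 0 40 0 0 0 0;55 0 40 0 0 0 0;55 0 25 0 0 0 0;55 0 11 0 0 0 0;55 0 0 0 0 0 0;20 0 0 0 0 0 0;20 0 0 0 0 0 0;20 0 0 0 0 0 0"

```text
time_s: 11.25
position: [0.4389, 0.1428, 0.008]
tool_rot: [[0.361, 0.002, -0.933], [0.933, 0.001, 0.361], [0.002, -1.0, -0.002]]
contact_force: [0.8, -0.4, 0.1]
finger_gap: 0.443
```

>>> step_arm:
  deltas: "20 0 0 0 0 0 0;20 0 0 0 0 0 0"

```text
time_s: 11.45
position: [0.4384, 0.1426, 0.0075]
tool_rot: [[0.361, 0.001, -0.933], [0.933, 0.0, 0.361], [0.001, -1.0, -0.001]]
contact_force: [-0.3, -0.2, 5.2]
finger_gap: 0.325
```

```bash
python3 - <<'E'
from h import *
delta([.438,.1425,.006]); c=cap("wrist","h_w");d=cap("side");crop(d,280,260,440,420,4,"h_d")
E
```

```text
pos [0.4384 0.1426 0.0075] head 68.8 j7 0.723 d_tool [-0.3  1.5  0.4] dist 1.6
```

View pics/h_d.png

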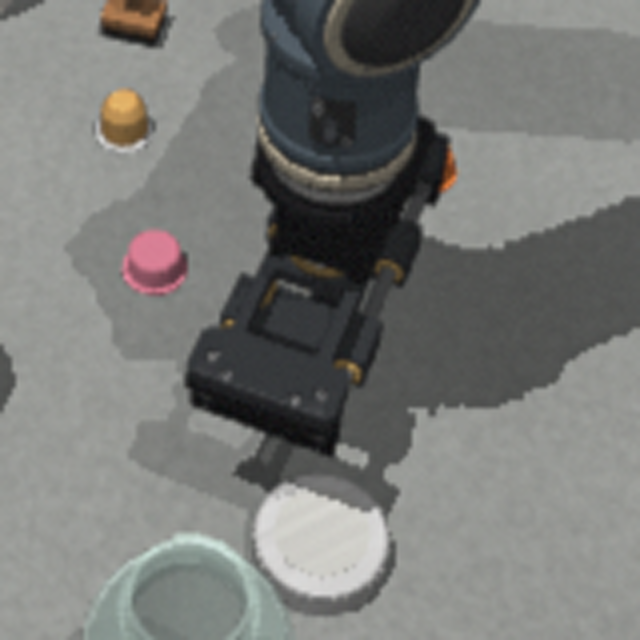

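>>> step_arm:
  deltas: "20 0 -25 0 0 0 0;20 0 -45 0 0 0 0;20 0 -45 0 0 0 0;20 0 -45 0 0 0 0;20 0 -30 0 0 0 0;20 42.9 0 3.1 0 0 0;20 42.9 0 3.1 0 0 0;20 42.9 0 3.1 0 0 0;20 42.9 0 3.1 0 0 0;20 42.9 0 3.1 0 0 0"

```text
time_s: 12.55
position: [0.5012, 0.3494, 0.1967]
tool_rot: [[0.361, -0.0, -0.932], [0.932, -0.0, 0.361], [-0.0, -1.0, 0.0]]
contact_force: [1.0, 0.8, -0.3]
finger_gap: 0.322
```

```bash
python3 - <<'E'
from h import *
delta([.5015,.348,.155]); c=cap("wrist","i_w");d=cap("side");crop(d,250,320,410,480,4,"i_d")
E
```

```text
pos [0.5012 0.3494 0.1967] head 68.8 j7 0.456 d_tool [-1.2 41.7 -0.8] dist 41.7
```

View pics/i_d.png

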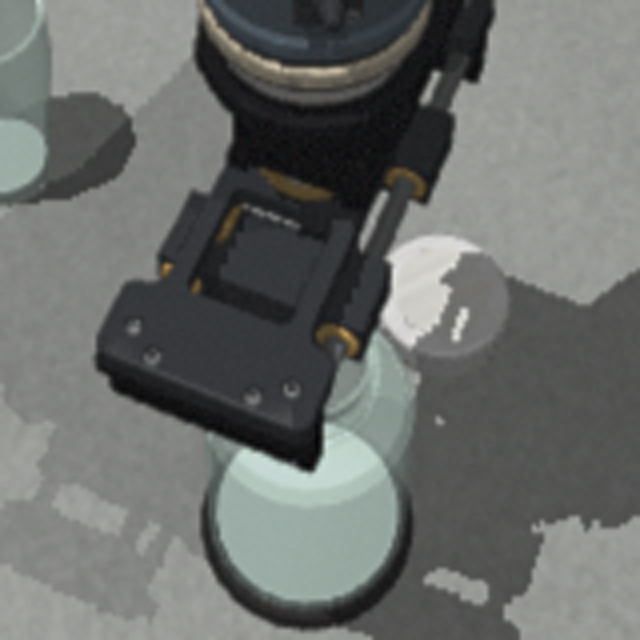

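>>> step_arm:
  deltas: "20 -1.2 30 -0.8 0 0 0;20 0 13 0 0 0 0;20 0 0 0 0 0 0;45 0 0 0 0 0 0;45 0 0 0 0 0 0;45 0 0 0 0 0 0;45 0 0 0 0 0 0"

```text
time_s: 13.35
position: [0.5016, 0.3467, 0.1546]
tool_rot: [[0.361, 0.001, -0.932], [0.932, 0.001, 0.361], [0.001, -1.0, -0.001]]
contact_force: [-0.3, 0.4, 0.2]
finger_gap: 0.504
```

```bash
python3 - <<'E'
from h import *
delta([.443,-.051,.2]); d=cap("side");crop(d,250,320,410,480,4,"j_d");s=cap("scene");crop(s,440,150,600,310,4,"j_s")
E
```

```text
pos [0.5016 0.3467 0.1546] head 68.8 j7 0.452 d_tool [-391.9  -45.8  -89.1] dist 404.5
```

View pics/j_d.png

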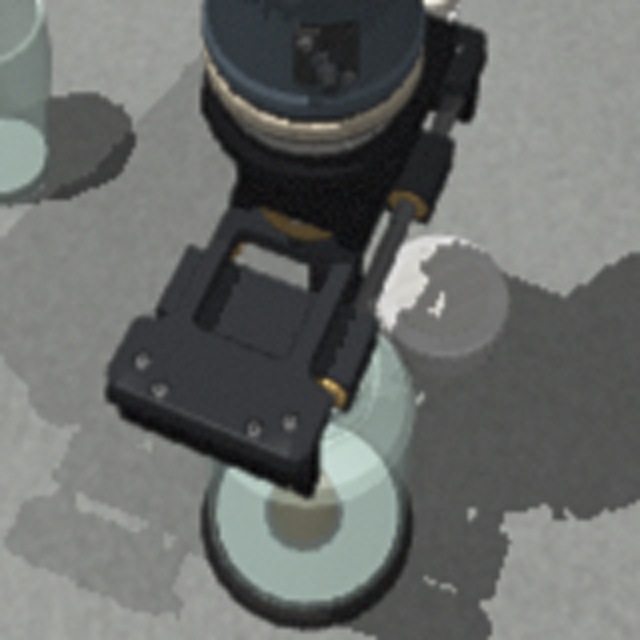

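View pics/j_s.png

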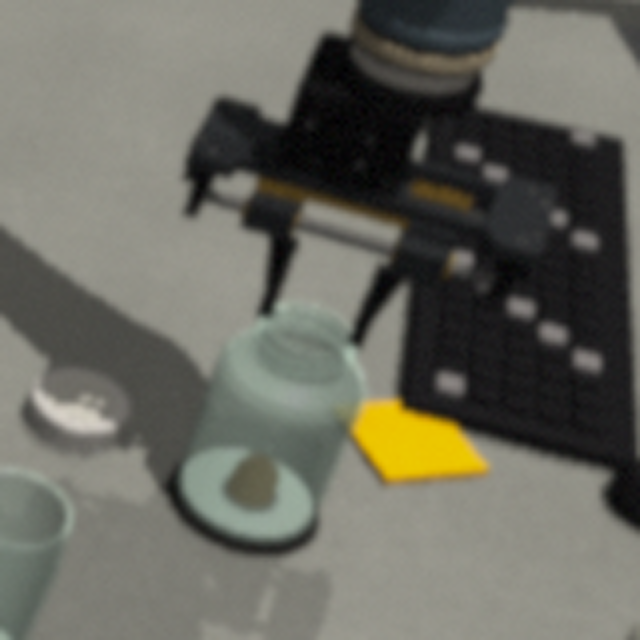

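>>> step_arm:
  deltas: "50 0 -40 0 0 0 0;50 -43.5 0 -9.9 0 0 0;50 -43.5 0 -9.9 0 0 0;50 -43.5 0 -9.9 0 0 0;50 -43.5 0 -9.9 0 0 0;50 -43.5 0 -9.9 0 0 0;50 -43.5 0 -9.9 0 0 0;50 -43.5 0 -9.9 0 0 0;50 -43.5 0 -9.9 0 0 0;50 -43.5 0 -9.9 0 0 0"

```text
time_s: 14.45
position: [0.4426, -0.0523, 0.1943]
tool_rot: [[0.361, 0.001, -0.933], [0.933, 0.0, 0.361], [0.001, -1.0, -0.001]]
contact_force: [0.8, -0.1, 0.1]
finger_gap: 0.573
```

>>> step_arm:
  deltas: "50 0 20 0 0 8.5 0;50 0 20 0 0 8.5 0;50 0 20 0 0 8.5 0;50 0 20 0 0 8.5 0;50 0 20 0 0 8.5 0;50 0 0 0 0 8.5 0"

```text
time_s: 15.05
position: [0.4412, -0.0505, 0.0918]
tool_rot: [[0.954, -0.005, -0.3], [0.3, 0.0, 0.954], [-0.004, -1.0, 0.001]]
contact_force: [-0.3, 0.5, 0.7]
finger_gap: 0.576
```

```bash
python3 - <<'E'
from h import *
caps();delta([.443,-.051,.007]); c=cap("wrist","k_w")
print(manip.observe()["joint_positions"].round(2))
E
```

```text
scene [([369.3, 227.4], [0.38, -0.009], 110), ([327.3, 237.6], [0.447, -0.124], 76), ([353.8, 238.2], [0.437, -0.049], 45), ([322.8, 262.7], [0.552, -0.121], 78), ([355.3, 266.8], [0.553, -0.034], 94)]
side [([312.0, 263.2], [0.552, -0.121], 78), ([352.9, 264.2], [0.447, -0.121], 71), ([355.5, 285.0], [0.441, -0.049], 104), ([310.5, 289.1], [0.551, -0.032], 110), ([386.2, 300.8], [0.37, -0.001], 179)]
pos [ 0.4428 -0.0506  0.0935] head 17.9 j7 0.396 d_tool [ 0.1 86.5 -0.5] dist 86.5
[-0.11  0.27  0.15  2.19 -0.06  0.68  0.4 ]
```

View pics/k_w.png

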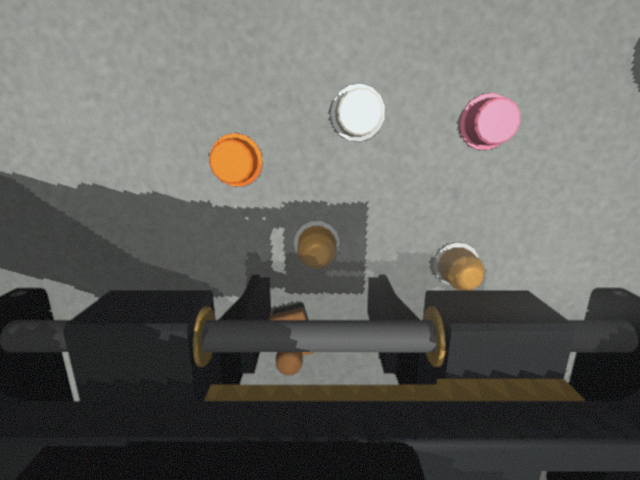

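Wrist view: capsule A at (318,243), centred between the fingers.

>>> step_arm:
  deltas: "50 0 40 0 0 0 0;50 0 30 0 0 0 0;50 0 16.5 0 0 0 0;50 0 0 0 0 0 0;20 0 0 0 0 0 0;20 0 0 0 0 0 0;20 0 0 0 0 0 0;20 0 0 0 0 0 0;20 0 0 0 0 0 0"

```text
time_s: 16.1
position: [0.4438, -0.0506, 0.0082]
tool_rot: [[0.952, 0.002, -0.306], [0.306, 0.0, 0.952], [0.002, -1.0, -0.0]]
contact_force: [-1.2, -0.3, 7.3]
finger_gap: 0.324
```

```bash
python3 - <<'E'
from h import *
delta([.443,-.051,.2]); s=manip.observe(); p=s["position"];R=s["tool_rot"]
print("to jar", (R.T@(np.array([.5015,.348,0])-p*[1,1,0])*1000).round(1))
E
```

```text
pos [ 0.4438 -0.0506  0.0082] head 17.8 j7 0.44 d_tool [  -0.5 -191.8   -0.2] dist 191.8
to jar [1.771e+02 2.000e-01 3.617e+02]
```

>>> step_arm:
  deltas: "20 0 -25 0 0 0 0;20 0 -45 0 0 0 0;20 0 -45 0 0 0 0;20 0 -45 0 0 0 0;20 0 -30 0 0 0 0;20 19.7 0 40.2 0 0 0;20 19.7 0 40.2 0 0 0;20 19.7 0 40.2 0 0 0;20 19.7 0 40.2 0 0 0;20 19.7 0 40.2 0 0 0"

```text
time_s: 17.1
position: [0.4751, 0.1725, 0.1977]
tool_rot: [[0.952, 0.001, -0.306], [0.306, 0.0, 0.952], [0.001, -1.0, 0.0]]
contact_force: [1.2, -0.1, -0.4]
finger_gap: 0.325
```

>>> step_arm:
  deltas: "20 19.7 0 40.2 0 0 0;20 19.7 0 40.2 0 0 0;20 19.7 0 40.2 0 0 0;20 19.7 0 40.2 0 0 0;20 0 0 0 0 0 0;20 0 0 0 0 0 0"

```text
time_s: 17.7
position: [0.5003, 0.3489, 0.1968]
tool_rot: [[0.951, -0.001, -0.309], [0.309, -0.001, 0.951], [-0.001, -1.0, -0.0]]
contact_force: [-0.3, -0.7, 0.2]
finger_gap: 0.324
```

```bash
python3 - <<'E'
from h import *
delta([.5015,.348,.155]);print(manip.observe()["finger_gap"])
E
```

```text
pos [0.5003 0.3489 0.1968] head 18.0 j7 -0.384 d_tool [ 0.9 41.8 -1.2] dist 41.9
0.3238545194289314
```

>>> step_arm:
  deltas: "20 0.9 30 -1.2 0 0 0;20 0 13 0 0 0 0;20 0 0 0 0 0 0;45 0 0 0 0 0 0;45 0 0 0 0 0 0;45 0 0 0 0 0 0;45 0 -20 0 0 0 0;45 0 -20 0 0 0 0"

```text
time_s: 18.5
position: [0.5021, 0.3471, 0.195]
tool_rot: [[0.952, -0.0, -0.306], [0.306, -0.0, 0.952], [-0.0, -1.0, -0.0]]
contact_force: [1.7, -0.6, 0.8]
finger_gap: 0.515
```

```bash
python3 - <<'E'
from h import *
delta([.5515,-.033,.195]); d=cap("side");crop(d,250,320,410,480,4,"l_d");s=cap("scene");crop(s,440,150,600,310,4,"l_s")
caps()
E
```

```text
pos [0.5021 0.3471 0.195 ] head 17.8 j7 -0.382 d_tool [-6.94e+01  1.00e-01 -3.77e+02] dist 383.3
scene [([369.2, 227.7], [0.381, -0.01], 118), ([327.5, 235.6], [0.439, -0.125], 103), ([322.9, 262.8], [0.553, -0.121], 84), ([355.3, 266.7], [0.553, -0.034], 95)]
side [([386.1, 300.9], [0.37, -0.001], 182)]
```

View pics/l_s.png

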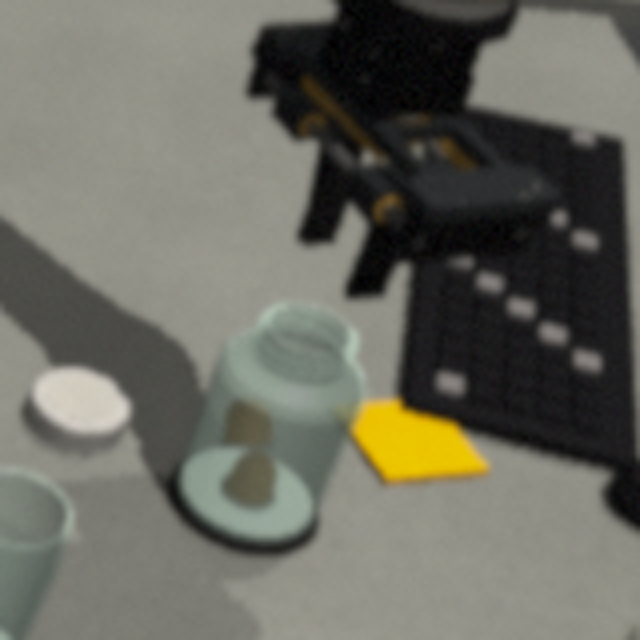

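>>> step_arm:
  deltas: "50 -7.7 0 -41.9 0 0 0;50 -7.7 0 -41.9 0 0 0;50 -7.7 0 -41.9 0 0 0;50 -7.7 0 -41.9 0 0 0;50 -7.7 0 -41.9 0 0 0;50 -7.7 0 -41.9 0 0 0;50 -7.7 0 -41.9 0 0 0;50 -7.7 0 -41.9 0 0 0;50 -7.7 0 -41.9 0 0 0;50 0 40 0 0 0 0"

```text
time_s: 19.7
position: [0.5556, -0.0412, 0.1578]
tool_rot: [[0.955, 0.011, -0.296], [0.296, -0.004, 0.955], [0.009, -1.0, -0.007]]
contact_force: [1.5, 0.0, 0.5]
finger_gap: 0.577
```

>>> step_arm:
  deltas: "50 0 40 0 0 0 0;50 0 15 0 0 0 0;50 0 0 0 0 0 0"

```text
time_s: 20.0
position: [0.5488, -0.0331, 0.0959]
tool_rot: [[0.952, -0.008, -0.306], [0.306, -0.0, 0.952], [-0.007, -1.0, 0.002]]
contact_force: [0.1, 0.1, -1.1]
finger_gap: 0.577
```

```bash
python3 - <<'E'
from h import *
caps();delta([.5515,-.033,.007]); c=cap("wrist","m_w")
E
```

```text
scene [([322.7, 262.9], [0.553, -0.121], 77), ([356.3, 265.3], [0.547, -0.032], 58)]
side [([311.9, 263.2], [0.552, -0.121], 75), ([310.7, 289.0], [0.55, -0.032], 107), ([386.1, 300.8], [0.37, -0.001], 178)]
pos [ 0.5517 -0.033   0.0991] head 17.8 j7 0.344 d_tool [-0.1 92.1  0. ] dist 92.1
```

View pics/m_w.png

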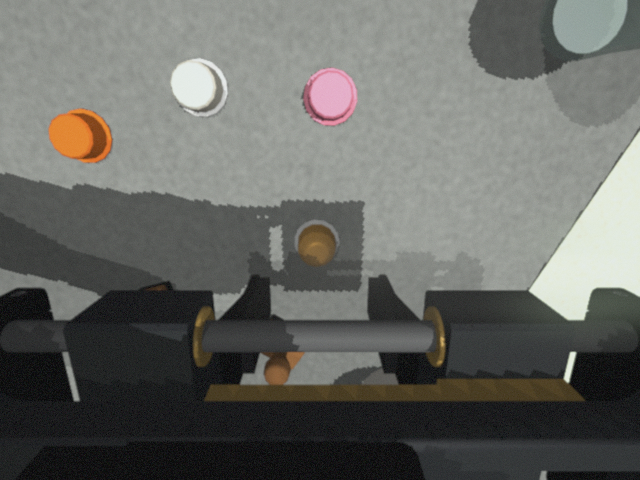

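Capsule B at (317,242), centred.

>>> step_arm:
  deltas: "50 0 40 0 0 0 0;50 0 35 0 0 0 0;50 0 17 0 0 0 0;50 0 0 0 0 0 0;20 0 0 0 0 0 0;20 0 0 0 0 0 0;20 0 0 0 0 0 0;20 0 0 0 0 0 0;20 0 0 0 0 0 0"

```text
time_s: 21.05
position: [0.5527, -0.033, 0.0086]
tool_rot: [[0.952, 0.002, -0.306], [0.306, 0.0, 0.952], [0.002, -1.0, -0.0]]
contact_force: [-1.1, -0.5, 6.5]
finger_gap: 0.325
```

```bash
python3 - <<'E'
from h import *
s=manip.observe(); p=s["position"];R=s["tool_rot"]
print("to jar", (R.T@(np.array([.5015,.348,0])-p*[1,1,0])*1000).round(1),p)
E
```

```text
to jar [ 67.9  -0.  378.4] [ 0.55268383 -0.03301629  0.00861316]
```

>>> step_arm:
  deltas: "20 0 -25 0 0 0 0;20 0 -45 0 0 0 0;20 0 -45 0 0 0 0;20 0 -45 0 0 0 0;20 0 -30 0 0 0 0;20 7.5 0 42 0 0 0;20 7.5 0 42 0 0 0;20 7.5 0 42 0 0 0;20 7.5 0 42 0 0 0;20 7.5 0 42 0 0 0"

```text
time_s: 22.05
position: [0.5226, 0.1799, 0.1977]
tool_rot: [[0.952, 0.001, -0.306], [0.306, 0.0, 0.952], [0.001, -1.0, 0.0]]
contact_force: [1.0, 0.5, -0.3]
finger_gap: 0.323
```

>>> step_arm:
  deltas: "20 7.5 0 42 0 0 0;20 7.5 0 42 0 0 0;20 7.5 0 42 0 0 0;20 7.5 0 42 0 0 0;20 0 0 0 0 0 0;20 0 0 0 0 0 0"

```text
time_s: 22.65
position: [0.4995, 0.3485, 0.1971]
tool_rot: [[0.951, -0.0, -0.309], [0.309, -0.0, 0.951], [-0.001, -1.0, -0.0]]
contact_force: [0.5, -0.4, -0.4]
finger_gap: 0.322
```

```bash
python3 - <<'E'
from h import *
delta([.5015,.348,.155]);print(manip.observe()["finger_gap"])
E
```

```text
pos [0.4995 0.3485 0.1971] head 18.0 j7 -0.385 d_tool [ 1.8 42.1 -1. ] dist 42.1
0.3216482973124915
```

>>> step_arm:
  deltas: "20 1.8 30 -1 0 0 0;20 0 13 0 0 0 0;20 0 0 0 0 0 0;45 0 0 0 0 0 0;45 0 0 0 0 0 0;45 0 0 0 0 0 0;87 0 -20 0 0 0 0;87 0 -20 0 0 -8.5 0;87 0 0 0 0 -8.5 0;87 0 0 0 0 -8.5 0"

```text
time_s: 23.65
position: [0.5029, 0.3477, 0.1961]
tool_rot: [[0.723, 0.003, -0.691], [0.691, 0.002, 0.723], [0.003, -1.0, -0.0]]
contact_force: [-0.4, 0.5, -0.6]
finger_gap: 0.793
```

>>> step_arm:
  deltas: "87 0 0 0 0 -8.5 0;87 0 0 0 0 -8.5 0;87 0 0 0 0 -8.5 0;87 0 0 0 0 -8.5 0;87 0 0 0 0 -8.5 0;87 0 0 0 0 -8.5 0;87 0 0 0 0 -8.5 0;87 0 0 0 0 -8.5 0;87 0 0 0 0 -8.5 0;87 0 0 0 0 -8.5 0"

```text
time_s: 24.65
position: [0.5026, 0.3472, 0.1952]
tool_rot: [[-0.625, 0.001, -0.781], [0.781, 0.001, -0.625], [-0.0, -1.0, -0.001]]
contact_force: [-0.4, -0.7, 0.1]
finger_gap: 1.002
```

>>> step_arm:
  deltas: "87 0 0 0 0 -8.5 0;87 0 0 0 0 -8.5 0;87 0 0 0 0 -8.5 0;87 0 0 0 0 0 0"

```text
time_s: 25.05
position: [0.5027, 0.3471, 0.195]
tool_rot: [[-0.897, 0.001, -0.442], [0.442, 0.001, -0.897], [-0.0, -1.0, -0.001]]
contact_force: [0.3, -0.2, -0.3]
finger_gap: 1.0
```

```bash
python3 - <<'E'
from h import *
caps();delta([.4367,.2409,.0025],153.8);print(manip.observe()["tool_rot"].round(4))
d=cap("side","n_d");s=cap("scene");crop(s,400,130,600,330,4,"n_s"); cap("wrist","n_w")
print([ (x[0],x[1],onz(d,*x[0],.022).round(4)) for x in blobs(d,(0,0,165),(180,60,255),100,(320,340,420,440))])
print([ (x[0],x[1],onz(s,*x[0],.022).round(4)) for x in blobs(s,(0,0,165),(180,60,255),100,(390,190,480,280))])
E
```

```text
scene [([369.3, 227.4], [0.38, -0.009], 109), ([327.1, 237.6], [0.448, -0.125], 76), ([322.9, 262.8], [0.553, -0.121], 83)]
side [([386.1, 300.8], [0.37, -0.001], 178)]
pos [0.5025 0.347  0.1948] head 153.6 j7 1.782 d_tool [ 11.9 192.2 124.5] dist 229.3
ry (cw +): [np.float64(359.8), np.float64(179.8), np.float64(-0.2), np.float64(-180.2), np.float64(-360.2)]
[[-8.959e-01  6.000e-04 -4.442e-01]
 [ 4.442e-01  4.000e-04 -8.959e-01]
 [-3.000e-04 -1.000e+00 -7.000e-04]]
[(array([334.6, 400.9]), [320, 393, 25, 27, 120], array([0.4881, 0.2629, 0.022 ])), (array([332.3, 432.3]), [320, 421, 27, 19, 339], array([0.4914, 0.3256, 0.022 ]))]
[(array([457. , 249.2]), [448, 242, 21, 16, 212], array([0.4406, 0.2365, 0.022 ]))]
```

View pics/n_s.png

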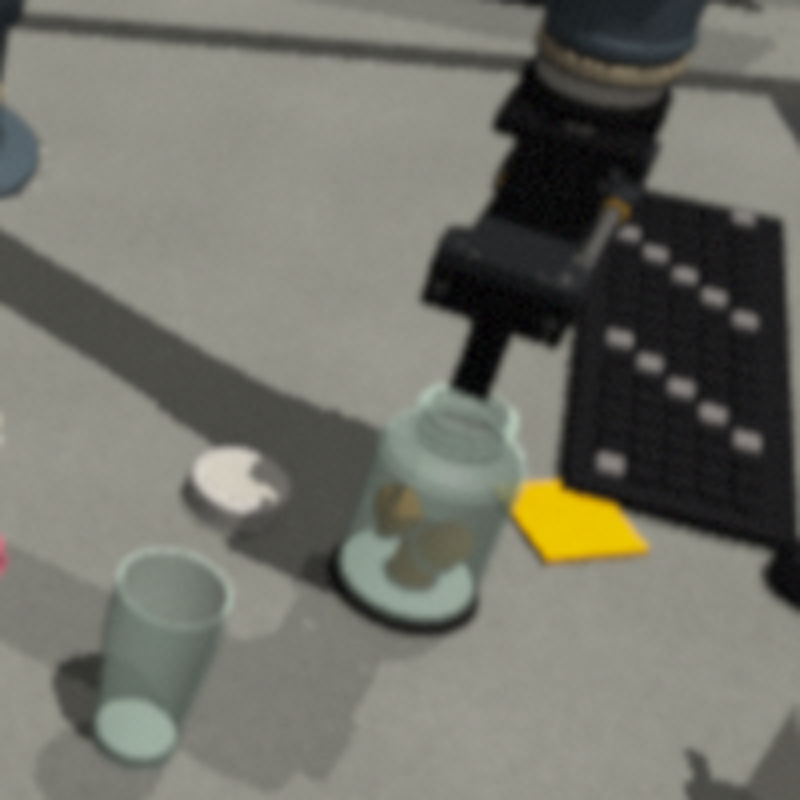

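View pics/n_d.png

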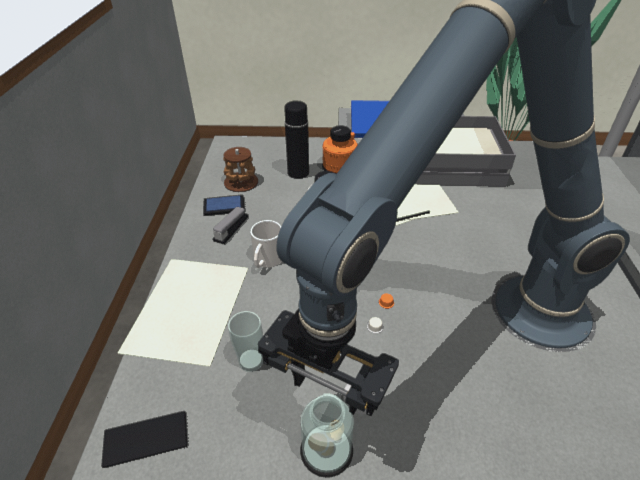

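>>> step_arm:
  deltas: "87 4 0 41 0 0 0;87 4 0 41 0 0 0;87 4 0 41 0 0 0;87 0 40 0 0 0 0;87 0 40 0 0 0 0;87 0 0 0 0 0 0;87 0 0 0 0 0 0"

```text
time_s: 26.0
position: [0.4373, 0.2425, 0.1148]
tool_rot: [[-0.897, -0.001, -0.441], [0.441, 0.0, -0.897], [0.001, -1.0, 0.0]]
contact_force: [1.1, 0.2, 0.2]
finger_gap: 1.005
```

```bash
python3 - <<'E'
from h import *
delta([.4376,.2425,.0025],153.8)
w=cap("wrist","o_w")
for x in blobs(w,(0,0,150),(180,40,255),1500,(200,120,450,330)): print(x)
for dz in [(.4376,.2425,.022),(.4368,.2409,.022)]: print(proj(w,dz))
d=cap("side");crop(d,280,280,440,440,4,"o_d")
E
```

```text
pos [0.4373 0.2425 0.1148] head 153.8 j7 1.844 d_tool [-3.000e-01  1.123e+02 -1.000e-01] dist 112.3
ry (cw +): [np.float64(360.0), np.float64(180.0), np.float64(0.0), np.float64(-180.0), np.float64(-360.0)]
(array([229.1, 144.2]), [200, 120, 52, 56, 2142])
(array([339.7, 265.2]), [200, 216, 250, 103, 15168])
[317.76922575 242.49329276]
[317.78392761 240.28342146]
```

View pics/o_w.png

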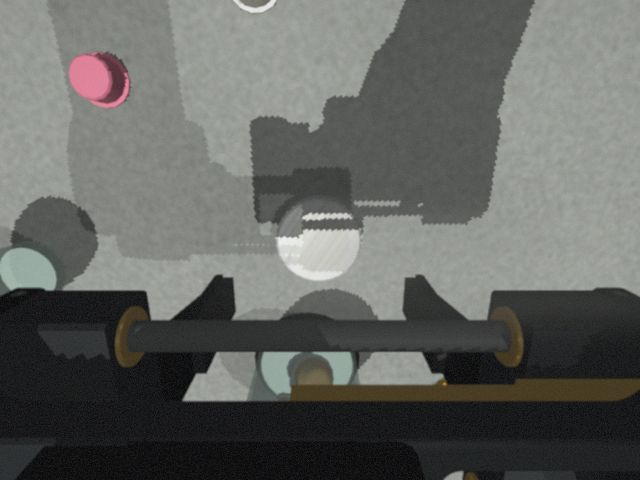

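```bash
python3 - <<'E'
from h import *
s=cap("scene");crop(s,410,200,510,280,8,"o_s"); w=cap("wrist"); crop(w,250,170,390,300,5,"o_w2")
for z in (.022,): print(proj(s,(.4376,.2425,z)),proj(s,(.4376-.033,.2425,z)),proj(s,(.4376+.033,.2425,z)),proj(s,(.4376,.2425+.033,z)),proj(s,(.4376,.2425-.033,z)))
E
```

```text
[459.13288732 248.750611  ] [458.15933872 241.10974208] [460.14719989 256.71141492] [471.36465359 250.14351107] [446.97174298 247.36575305]
```

View pics/o_s.png

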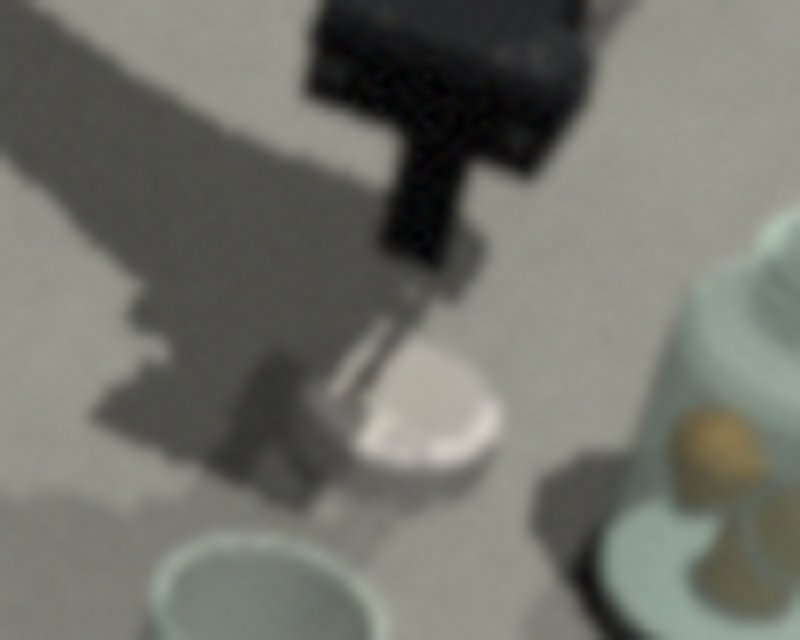

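View pics/o_w2.png

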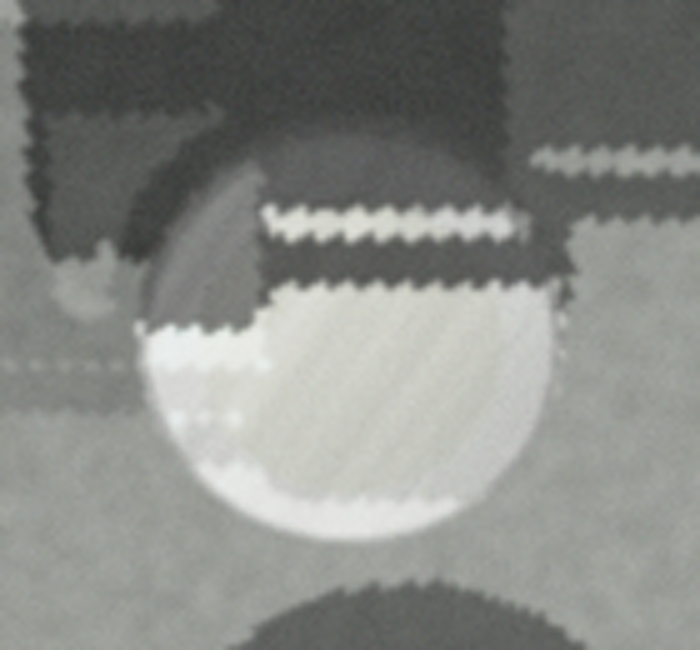

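>>> step_arm:
  deltas: "87 0 40 0 0 0 0;87 0 40 0 0 0 0;87 0 24 0 0 0 0;87 0 9 0 0 0 0;87 0 0 0 0 0 0;55 0 0 0 0 0 0;55 0 0 0 0 0 0;55 0 0 0 0 0 0;55 0 0 0 0 0 0;55 0 0 0 0 0 0"

```text
time_s: 27.2
position: [0.4378, 0.2422, 0.002]
tool_rot: [[-0.897, 0.001, -0.441], [0.441, 0.0, -0.897], [-0.001, -1.0, -0.001]]
contact_force: [-1.5, -0.1, 5.5]
finger_gap: 0.755
```

```bash
python3 - <<'E'
from h import *
delta([.4376,.2425,.0025],153.8);o=manip.observe();print(o["contact_force"],o["finger_gap"],o["tool_rot"].round(4))
E
```

```text
pos [0.4378 0.2422 0.002 ] head 153.8 j7 1.705 d_tool [ 0.3 -0.5 -0.2] dist 0.6
ry (cw +): [np.float64(360.0), np.float64(180.0), np.float64(0.0), np.float64(-180.0), np.float64(-360.0)]
[-1.52465795 -0.09554181  5.45923097] 0.7546918164537119 [[-8.973e-01  1.100e-03 -4.413e-01]
 [ 4.413e-01  5.000e-04 -8.973e-01]
 [-8.000e-04 -1.000e+00 -9.000e-04]]
```

>>> step_arm:
  deltas: "55 0 -20 0 0 0 0;55 0 -45 0 0 0 0;55 0 -45 0 0 0 0;55 0 -45 0 0 0 0;55 0 -35 0 0 0 0;55 -3.5 0 -41 0 0 0;55 -3.5 0 -41 0 0 0;55 -3.5 0 -41 0 0 0;55 0 0 0 0 0 0;55 0 0 0 0 0 0"

```text
time_s: 28.2
position: [0.5003, 0.3479, 0.1904]
tool_rot: [[-0.898, -0.002, -0.44], [0.44, -0.001, -0.898], [0.001, -1.0, 0.002]]
contact_force: [-0.6, -1.0, -0.4]
finger_gap: 0.757
```

```bash
python3 - <<'E'
from h import *
delta([.5015,.348,.150],153.8);o=manip.observe();print(o["contact_force"],o["finger_gap"],o["tool_rot"].round(4))
d=cap("side");crop(d,250,320,410,480,4,"p_d");s=cap("scene");crop(s,440,150,600,310,4,"p_s")
E
```

```text
pos [0.5003 0.3479 0.1904] head 153.9 j7 1.77 d_tool [-1.1 40.4 -0.6] dist 40.4
ry (cw +): [np.float64(360.1), np.float64(180.1), np.float64(0.1), np.float64(-179.9), np.float64(-359.9)]
[-0.56827541 -0.97041903 -0.44109618] 0.7570983599144078 [[-8.98e-01 -2.00e-03 -4.40e-01]
 [ 4.40e-01 -8.00e-04 -8.98e-01]
 [ 1.40e-03 -1.00e+00  1.60e-03]]
```

View pics/p_s.png

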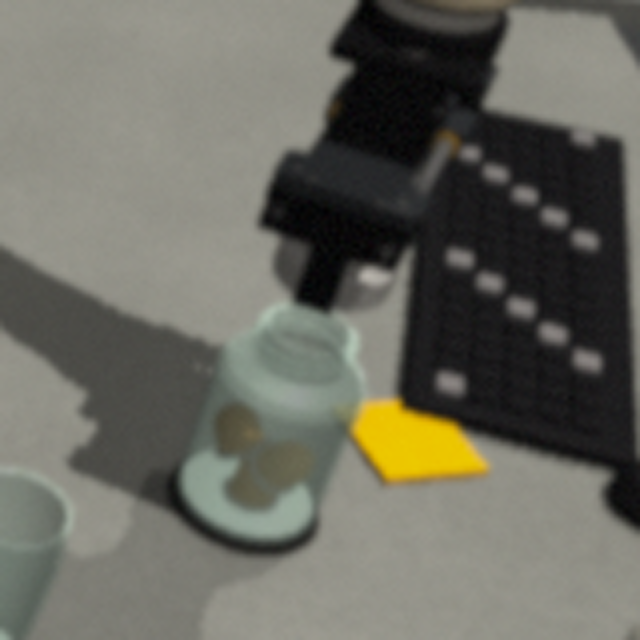

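>>> step_arm:
  deltas: "55 -1.1 25 -0.6 0 0 0;55 0 10 0 0 0 0;55 0 4 0 0 0 0;55 0 0 0 0 0 0;55 0 3 0 0 0 0;55 0 3 0 0 0 0;55 0 2 0 0 0 0;55 0 0 0 0 0 0;55 0 0 0 0 0 0"

```text
time_s: 29.2
position: [0.5019, 0.3475, 0.1441]
tool_rot: [[-0.897, -0.001, -0.441], [0.441, -0.001, -0.897], [0.0, -1.0, 0.001]]
contact_force: [-0.9, 0.5, 0.1]
finger_gap: 0.755
```

```bash
python3 - <<'E'
from h import *
delta([.5015,.348,.142],153.8);o=manip.observe();print(o["contact_force"],o["wrist_torque"],o["finger_gap"],o["tool_rot"].round(4))
d=cap("side");crop(d,250,320,410,480,4,"q_d")
E
```

```text
pos [0.5019 0.3475 0.1441] head 153.8 j7 1.741 d_tool [ 0.6  2.1 -0.3] dist 2.2
ry (cw +): [np.float64(360.0), np.float64(180.0), np.float64(0.0), np.float64(-180.0), np.float64(-360.0)]
[-0.9126486   0.48045527  0.07878927] [-0.20175992  0.26145664  0.02204952] 0.7549906217521186 [[-8.975e-01 -6.000e-04 -4.410e-01]
 [ 4.410e-01 -7.000e-04 -8.975e-01]
 [ 3.000e-04 -1.000e+00  9.000e-04]]
```

View pics/q_d.png

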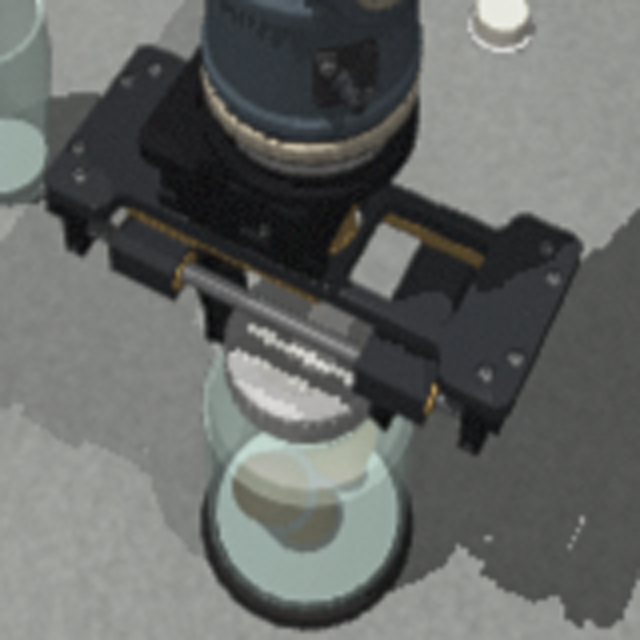

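>>> step_arm:
  deltas: "55 0 1.5 0 0 0 0;55 0 0.5 0 0 0 0;55 0 0 0 0 0 0;55 0 0 0 0 0 0"

```text
time_s: 29.65
position: [0.5019, 0.3475, 0.142]
tool_rot: [[-0.897, -0.001, -0.441], [0.441, -0.001, -0.897], [0.001, -1.0, 0.001]]
contact_force: [-1.3, -2.8, -0.6]
finger_gap: 0.754
```

>>> step_arm:
  deltas: "55 0 0.38 0 0 8.5 0;55 0 0.38 0 0 8.5 0;55 0 0.38 0 0 8.5 0;55 0 0.38 0 0 8.5 0"

```text
time_s: 30.05
position: [0.5018, 0.3475, 0.1405]
tool_rot: [[-0.492, -0.001, -0.87], [0.87, -0.001, -0.492], [-0.0, -1.0, 0.001]]
contact_force: [-1.5, -1.8, -0.0]
finger_gap: 0.759
```

```bash
python3 - <<'E'
from h import *
delta([.5015,.348,.142],-46.9);o=manip.observe();print(o["contact_force"],o["wrist_torque"],o["finger_gap"],o["tool_rot"].round(4))
E
```

```text
pos [0.5018 0.3475 0.1405] head 119.5 j7 1.21 d_tool [ 0.6 -1.5  0. ] dist 1.6
ry (cw +): [np.float64(526.4), np.float64(346.4), np.float64(166.4), np.float64(-13.6), np.float64(-193.6)]
[-1.50615575 -1.78708448 -0.01380412] [-0.45890999  0.52344616  0.04192204] 0.7586687781282396 [[-4.923e-01 -9.000e-04 -8.704e-01]
 [ 8.704e-01 -6.000e-04 -4.923e-01]
 [-1.000e-04 -1.000e+00  1.000e-03]]
```

Smooth; continue another 136°, then finish slowly.

>>> step_arm:
  deltas: "55 0 0.38 0 0 8.5 0;55 0 0.38 0 0 8.5 0;55 0 0.38 0 0 8.5 0;55 0 0.38 0 0 8.5 0;55 0 0.38 0 0 8.5 0;55 0 0.38 0 0 8.5 0;55 0 0.38 0 0 8.5 0;55 0 0.38 0 0 8.5 0;55 0 0.38 0 0 8.5 0;55 0 0.38 0 0 8.5 0"

```text
time_s: 31.05
position: [0.5021, 0.348, 0.1368]
tool_rot: [[0.824, 0.0, -0.567], [0.567, 0.0, 0.824], [0.0, -1.0, 0.0]]
contact_force: [-2.2, -0.2, -0.6]
finger_gap: 0.752
```

>>> step_arm:
  deltas: "55 0 0.38 0 0 8.5 0;55 0 0.38 0 0 8.5 0;55 0 0.38 0 0 8.5 0;55 0 0.38 0 0 8.5 0;55 0 0.38 0 0 8.5 0;55 0 0.38 0 0 8.5 0;55 0 0.38 0 0 8.5 0;55 0 0 0 0 0 0"

```text
time_s: 31.85
position: [0.5025, 0.3487, 0.1343]
tool_rot: [[0.909, 0.001, 0.416], [-0.416, 0.001, 0.909], [0.001, -1.0, 0.001]]
contact_force: [0.1, -0.6, -1.1]
finger_gap: 0.752
```

```bash
python3 - <<'E'
from h import *
delta([.5015,.348,.142],-46.9);o=manip.observe();print(o["contact_force"],o["wrist_torque"],o["finger_gap"],o["tool_rot"].round(4))
d=cap("side");crop(d,250,320,410,480,4,"r_d")
E
```

```text
pos [0.5025 0.3487 0.1343] head -24.6 j7 -1.022 d_tool [-0.6 -7.7 -1. ] dist 7.7
ry (cw +): [np.float64(382.3), np.float64(202.3), np.float64(22.3), np.float64(-157.7), np.float64(-337.7)]
[ 0.11939693 -0.55260177 -1.14580208] [-0.08390385  0.06948578  0.0321269 ] 0.7515822779345951 [[ 9.092e-01  1.500e-03  4.163e-01]
 [-4.163e-01  7.000e-04  9.092e-01]
 [ 1.000e-03 -1.000e+00  1.300e-03]]
```

View pics/r_d.png

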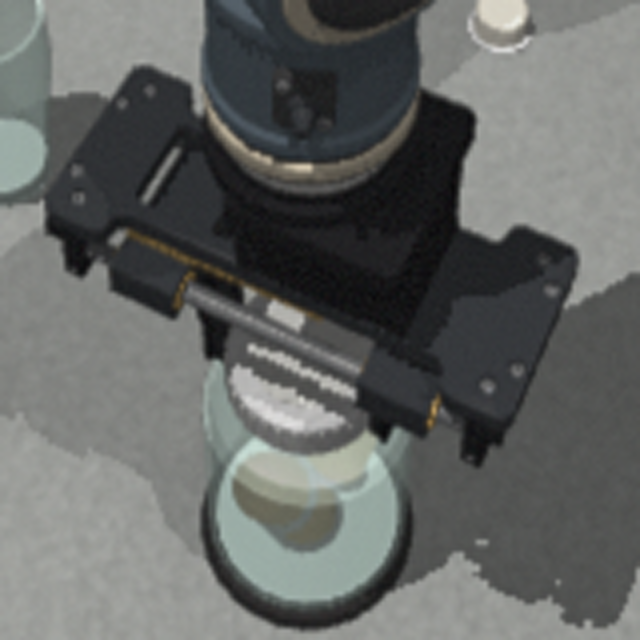

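>>> step_arm:
  deltas: "55 0 0.38 0 0 8.5 0;55 0 0.38 0 0 8.5 0;55 0 0.2 0 0 5 0;55 0 0 0 0 0 0"

```text
time_s: 32.3
position: [0.5024, 0.3483, 0.1334]
tool_rot: [[0.689, 0.001, 0.725], [-0.725, 0.001, 0.689], [0.0, -1.0, 0.001]]
contact_force: [0.1, 1.1, -1.2]
finger_gap: 0.754
```

```bash
python3 - <<'E'
from h import *
delta([.5015,.348,.142],-46.9);o=manip.observe();print(o["contact_force"],o["wrist_torque"],o["finger_gap"])
E
```

```text
pos [0.5024 0.3483 0.1334] head -46.5 j7 -1.357 d_tool [-0.4 -8.6 -0.9] dist 8.6
ry (cw +): [np.float64(360.4), np.float64(180.4), np.float64(0.4), np.float64(-179.6), np.float64(-359.6)]
[ 0.13872792  1.06609366 -1.22084867] [-0.06609889  0.10763907  0.04045453] 0.753701672441573
```

>>> step_arm:
  deltas: "55 0 0.2 0 0 4 0;55 0 0.1 0 0 4 0;55 0 0 0 0 0 0"

```text
time_s: 32.6
position: [0.5023, 0.3481, 0.1332]
tool_rot: [[0.581, 0.001, 0.814], [-0.814, 0.0, 0.581], [-0.0, -1.0, 0.001]]
contact_force: [-0.2, 0.0, -1.3]
finger_gap: 0.756
```

```bash
python3 - <<'E'
from h import *
delta([.5015,.348,.142],-46.9);o=manip.observe();print(o["contact_force"],o["wrist_torque"],o["finger_gap"])
E
```

```text
pos [0.5023 0.3481 0.1332] head -54.5 j7 -1.478 d_tool [-0.4 -8.8 -0.7] dist 8.9
ry (cw +): [np.float64(352.4), np.float64(172.4), np.float64(-7.6), np.float64(-187.6), np.float64(-367.6)]
[-0.20205738  0.04780519 -1.33536055] [-0.07822645  0.14731973 -0.00817918] 0.7555433607271366
```

>>> step_arm:
  deltas: "55 0 0.1 0 0 5 0;55 0 0.1 0 0 5 0;55 0 0 0 0 0 0;55 0 0 0 0 0 0"

```text
time_s: 33.0
position: [0.5024, 0.3477, 0.133]
tool_rot: [[0.431, 0.0, 0.902], [-0.902, 0.0, 0.431], [-0.0, -1.0, 0.0]]
contact_force: [0.4, -0.7, 0.3]
finger_gap: 0.752
```

```bash
python3 - <<'E'
from h import *
delta([.5015,.348,.142],-46.9);o=manip.observe();print(o["contact_force"],o["wrist_torque"],o["finger_gap"])
d=cap("side");crop(d,280,370,380,480,6,"s_d");s=cap("scene");crop(s,470,190,570,300,6,"s_s");cap("wrist","s_w")
E
```

```text
pos [0.5024 0.3477 0.133 ] head -64.5 j7 -1.63 d_tool [-0.6 -9.  -0.6] dist 9.0
ry (cw +): [np.float64(342.4), np.float64(162.4), np.float64(-17.6), np.float64(-197.6), np.float64(-377.6)]
[ 0.39757118 -0.73669291  0.2808795 ] [-0.30633901  0.22381208  0.02883748] 0.7515021006531071
```

View pics/s_s.png

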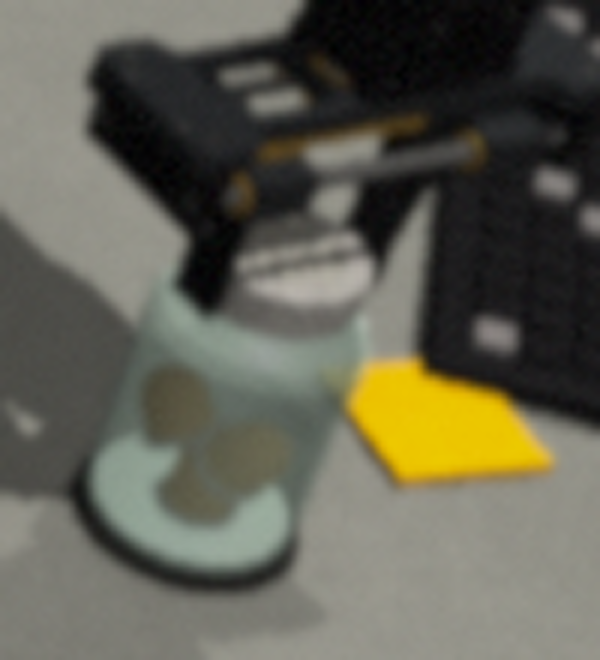

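>>> step_arm:
  deltas: "87 0 0 0 0 0 0;87 0 0 0 0 0 0;87 0 0 0 0 0 0;87 0 0 0 0 0 0;87 0 -25 0 0 0 0;87 0 -35 0 0 0 0;87 0 -35 0 0 0 0;87 -20 0 -40 0 0 0;87 -20 0 -40 0 0 0;87 -20 0 -40 0 0 0"

```text
time_s: 34.15
position: [0.3667, 0.3507, 0.2281]
tool_rot: [[0.427, 0.0, 0.904], [-0.904, 0.001, 0.427], [-0.001, -1.0, 0.001]]
contact_force: [-0.2, 0.3, 0.5]
finger_gap: 1.004
```

```bash
python3 - <<'E'
from h import *
print(manip.observe()["position"])
d=cap("side","t_d");crop(d,280,380,370,480,6,"t_d3");s=cap("scene");crop(s,470,210,550,300,6,"t_s3");cap("wrist","t_w")
for cn,c,roi in [("scene",s,(495,215,540,250)),("side",d,(300,385,355,440))]:
    for ce,st in blobs(c,(0,0,165),(180,60,255),50,roi): print("lid",cn,ce,st,onz(c,*ce,.153).round(4))
E
```

```text
[0.3666784  0.35067602 0.22813355]
lid scene [517.9 231.2] [504, 223, 28, 18, 369] [0.5034 0.3494 0.153 ]
lid side [326.3 408.5] [304, 390, 44, 38, 1208] [0.5027 0.3495 0.153 ]
lid side [327.2 435.2] [306, 428, 41, 12, 279] [0.5    0.3935 0.153 ]
```

View pics/t_d3.png

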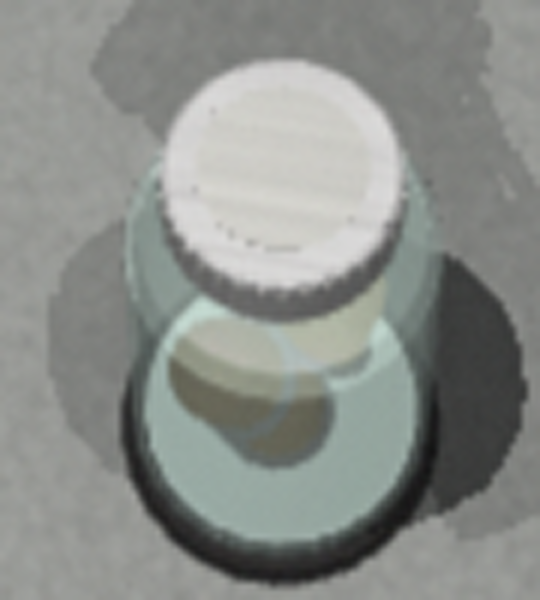

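View pics/t_s3.png

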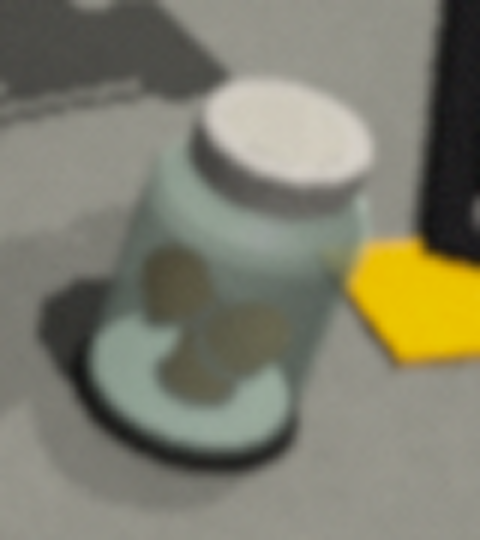

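```bash
python3 - <<'E'
from h import *
d=cap("side")
P=np.array([.5022,.3488,.153])
N=400; r=.027
src=[];dst=[]
for a,b in [(-1,-1),(1,-1),(1,1),(-1,1)]:
    src.append(proj(d,P+[a*r,b*r,0])); dst.append([(a+1)/2*N,(1-b)/2*N])
H=cv2.getPerspectiveTransform(np.float32(src),np.float32(dst))
out=[]
for im in (cv2.imread("pics/a_side.png"),d["pixels"]):
    w=cv2.warpPerspective(im,H,(N,N),flags=cv2.INTER_CUBIC); out.append(w)
    g=cv2.GaussianBlur(cv2.cvtColor(w,cv2.COLOR_BGR2GRAY).astype(float),(0,0),6)
    yy,xx=np.mgrid[:N,:N]; m=((xx-200)**2+(yy-200)**2<140**2)
    gx=cv2.Sobel(g,cv2.CV_64F,1,0);gy=cv2.Sobel(g,cv2.CV_64F,0,1)
    J=np.array([[ (gx*gx)[m].sum(),(gx*gy)[m].sum()],[(gx*gy)[m].sum(),(gy*gy)[m].sum()]])
    print("line angle deg ccw from +x",(np.degrees(.5*np.arctan2(2*J[0,1],J[0,0]-J[1,1]))+90)*-1, np.linalg.eigvalsh(J))
cv2.imwrite("pics/u.png",cv2.convertScaleAbs(np.hstack(out),alpha=2.5,beta=-250))
E
```

```text
line angle deg ccw from +x -171.07227870289302 [  7345.03715073 108461.62274843]
line angle deg ccw from +x -8.47770980777716 [  8119.35091341 126875.71540664]
```

View pics/u.png

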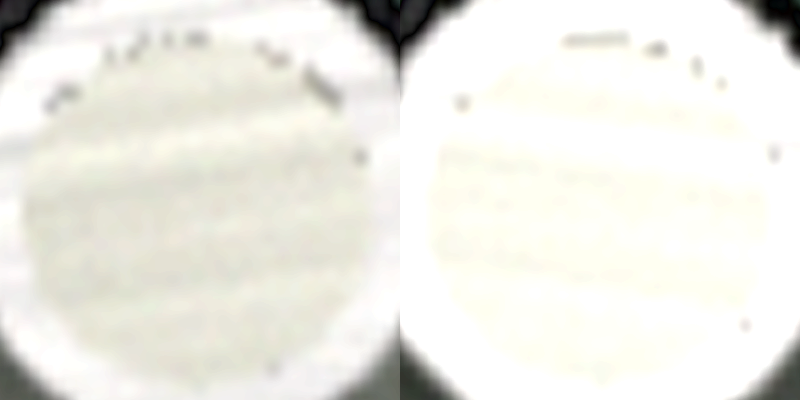

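>>> step_arm:
  deltas: "87 20 0 40 0 0 0;87 20 0 40 0 0 0;87 20 0 40 0 0 0;87 0 0 0 0 -8.5 0;87 0 0 0 0 -8.5 0;87 0 0 0 0 -8.5 0;87 0 0 0 0 -8.5 0;87 0 0 0 0 -8.5 0;87 0 0 0 0 -8.5 0;87 0 0 0 0 -8.5 0"

```text
time_s: 35.35
position: [0.5042, 0.3469, 0.2276]
tool_rot: [[0.996, 0.001, 0.086], [-0.086, -0.0, 0.996], [0.001, -1.0, -0.0]]
contact_force: [0.9, 0.7, 0.7]
finger_gap: 1.001
```

```bash
python3 - <<'E'
from h import *
delta([.5018,.348,.132],0)
E
```

```text
pos [0.5042 0.3469 0.2276] head -5.0 j7 -0.698 d_tool [-2.6 95.6  0.9] dist 95.7
ry (cw +): [np.float64(355.0), np.float64(175.0), np.float64(-5.0), np.float64(-185.0), np.float64(-365.0)]
```

>>> step_arm:
  deltas: "87 -2.6 35 0.9 0 0 0;87 0 35 0 0 0 0;87 0 20 0 0 0 0;87 0 5 0 0 0 0;87 0 0 0 0 0 0;55 0 0 0 0 0 0;55 0 0 0 0 0 0;55 0 0 0 0 0 0;55 0 0 0 0 0 0;55 0 0 0 0 0 0"

```text
time_s: 36.35
position: [0.501, 0.3493, 0.134]
tool_rot: [[0.996, 0.003, 0.09], [-0.09, 0.002, 0.996], [0.003, -1.0, 0.002]]
contact_force: [2.8, 0.3, 2.1]
finger_gap: 0.758
```

```bash
python3 - <<'E'
from h import *
delta([.5018,.348,.132],0);o=manip.observe();print(o["contact_force"],o["wrist_torque"],o["finger_gap"])
E
```

```text
pos [0.501  0.3493 0.134 ] head -5.2 j7 -0.693 d_tool [ 0.9  2.  -1.3] dist 2.6
ry (cw +): [np.float64(354.8), np.float64(174.8), np.float64(-5.2), np.float64(-185.2), np.float64(-365.2)]
[2.84353137 0.32663663 2.11332187] [-0.00256669 -0.47426142  0.06051783] 0.7578417520411452
```

>>> step_arm:
  deltas: "55 0 0.2 0 0 6 0;55 0 0.2 0 0 6 0;55 0 0 0 0 0 0"

```text
time_s: 36.65
position: [0.5006, 0.3495, 0.134]
tool_rot: [[0.955, 0.002, 0.298], [-0.298, 0.002, 0.955], [0.002, -1.0, 0.002]]
contact_force: [0.3, -0.5, 5.6]
finger_gap: 0.758
```

```bash
python3 - <<'E'
from h import *
delta([.5018,.348,.132],0);o=manip.observe();print(o["contact_force"],o["wrist_torque"],o["finger_gap"],o["tau"].round(2))
E
```

```text
pos [0.5006 0.3495 0.134 ] head -17.3 j7 -0.879 d_tool [ 1.6  2.  -1.1] dist 2.8
ry (cw +): [np.float64(342.7), np.float64(162.7), np.float64(-17.3), np.float64(-197.3), np.float64(-377.3)]
[ 0.33837075 -0.46229327  5.56523938] [-0.23729632 -0.13096167 -0.3479    ] 0.758279946704891 [ -0.88 -42.48   1.88 -18.21  -0.05   0.09   0.05]
```

>>> step_arm:
  deltas: "55 0 0 0 0 6 0;55 0 0 0 0 6 0;55 0 0 0 0 0 0"

```text
time_s: 36.95
position: [0.501, 0.3498, 0.134]
tool_rot: [[0.873, 0.003, 0.489], [-0.489, 0.002, 0.873], [0.002, -1.0, 0.003]]
contact_force: [1.3, 0.5, 5.8]
finger_gap: 0.758
```

```bash
python3 - <<'E'
from h import *
delta([.5018,.348,.132],0);o=manip.observe();print(o["contact_force"],o["wrist_torque"],o["finger_gap"],o["tau"].round(2))
d=cap("side");crop(d,280,370,380,480,6,"v_d")
E
```

```text
pos [0.501  0.3498 0.134 ] head -29.2 j7 -1.062 d_tool [ 1.6  2.  -1.2] dist 2.8
ry (cw +): [np.float64(330.8), np.float64(150.8), np.float64(-29.2), np.float64(-209.2), np.float64(-389.2)]
[1.31212508 0.47748901 5.76104659] [-0.10951173 -0.34841667 -0.51745798] 0.7584207432230572 [-1.250e+00 -4.233e+01  2.060e+00 -1.754e+01  3.000e-02  4.500e-01
  2.200e-01]
```

View pics/v_d.png

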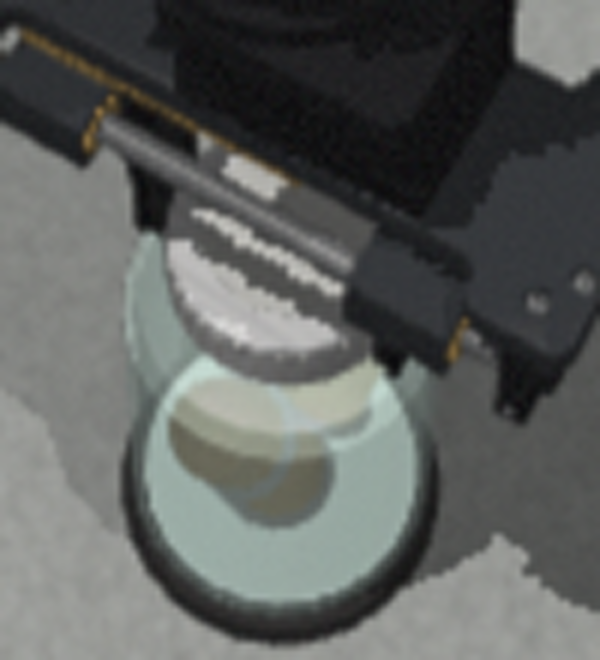

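>>> step_arm:
  deltas: "87 0 0 0 0 0 0;87 0 0 0 0 0 0;87 0 0 0 0 0 0;87 0 0 0 0 0 0;87 0 -25 0 0 0 0;87 0 -35 0 0 0 0;87 0 -35 0 0 0 0;87 -34 0 -30 0 0 0;87 -34 0 -30 0 0 0;87 -34 0 -30 0 0 0"

```text
time_s: 38.0
position: [0.365, 0.3195, 0.2273]
tool_rot: [[0.873, -0.0, 0.488], [-0.488, -0.0, 0.873], [-0.0, -1.0, -0.0]]
contact_force: [-1.1, 0.1, 1.1]
finger_gap: 0.998
```

```bash
cat >> h.py <<'E'
def lidangle(d,im=None,P=(.5022,.3488,.153),name=None):
    P=np.array(P);N=400; r=.027;src=[];dst=[]
    for a,b in [(-1,-1),(1,-1),(1,1),(-1,1)]:
        src.append(proj(d,P+[a*r,b*r,0])); dst.append([(a+1)/2*N,(1-b)/2*N])
    H=cv2.getPerspectiveTransform(np.float32(src),np.float32(dst))
    w=cv2.warpPerspective(d["pixels"] if im is None else im,H,(N,N),flags=cv2.INTER_CUBIC)
    g=cv2.GaussianBlur(cv2.cvtColor(w,cv2.COLOR_BGR2GRAY).astype(float),(0,0),6)
    yy,xx=np.mgrid[:N,:N]; m=((xx-200)**2+(yy-200)**2<140**2)
    gx=cv2.Sobel(g,cv2.CV_64F,1,0);gy=cv2.Sobel(g,cv2.CV_64F,0,1)
    A=(gx*gx)[m].sum();B=(gx*gy)[m].sum();C=(gy*gy)[m].sum()
    if name: cv2.imwrite(f"pics/{name}.png",cv2.convertScaleAbs(w,alpha=2,beta=-200))
    return (-(np.degrees(.5*np.arctan2(2*B,A-C))+90)+90)%180-90
E
python3 - <<'E'
from h import *
print(manip.observe()["position"])
d=cap("side","x_d");crop(d,280,380,370,480,6,"x_d3");s=cap("scene");crop(s,470,210,550,300,6,"x_s3")
print(lidangle(d),lidangle(d,cv2.imread("pics/a_side.png")))
for cn,c,roi in [("scene",s,(495,215,540,250)),("side",d,(300,385,355,440))]:
    for ce,st in blobs(c,(0,0,165),(180,60,255),50,roi): print("lid",cn,ce,st,onz(c,*ce,.153).round(4))
E
```

```text
[0.36502183 0.31950038 0.22729378]
-32.780778246217295 8.927721297106984
lid scene [517.9 230.7] [504, 222, 29, 18, 380] [0.5013 0.3497 0.153 ]
lid side [327.2 409. ] [304, 391, 45, 38, 1212] [0.5012 0.3503 0.153 ]
lid side [326.5 435.5] [306, 429, 41, 11, 264] [0.5011 0.394  0.153 ]
```

View pics/x_s3.png

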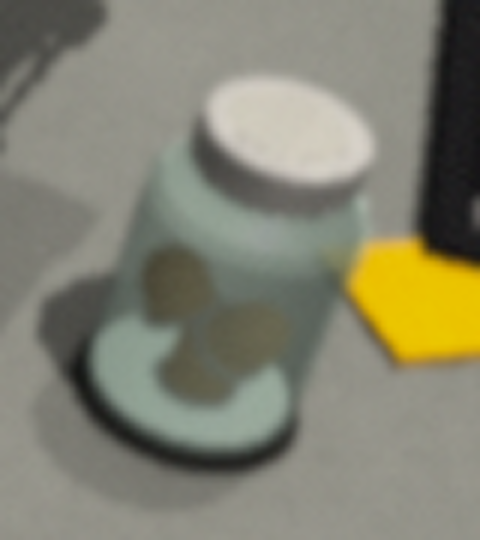

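View pics/x_d3.png

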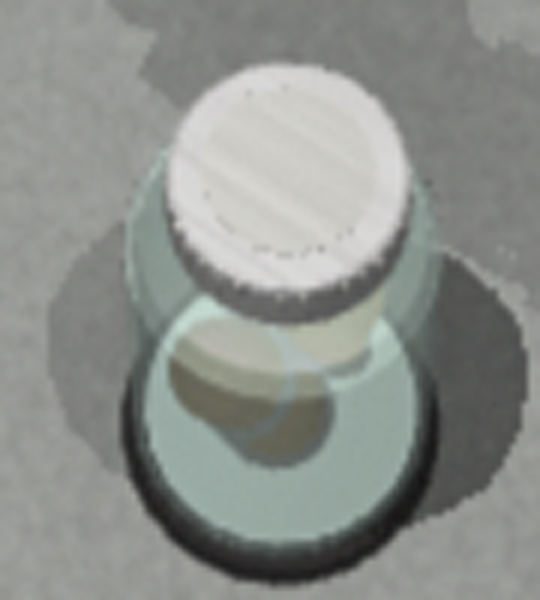

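```bash
python3 - <<'E'
from h import *
s=cap("scene");d=cap("side")
for n,a,b in (("orig",(517.6,231.0),(326.6,408.4)),("1st",(517.9,231.2),(326.3,408.5)),("now",(517.9,230.7),(327.2,409.0))):
    print(n,tri([(s,*a),(d,*b)]).round(4))
im0=cv2.imread("pics/a_side.png");
# subpixel: top rim edges along column through centre: vertical profile
for nm,im in (("orig",im0),("now",d["pixels"])):
    g=cv2.cvtColor(im,cv2.COLOR_BGR2GRAY)
    print(nm,g[384:440,324:330].mean(1).round(0).astype(int).tolist())
s0=cv2.imread("pics/a_scene.png")
for nm,im in (("orig",s0),("now",s["pixels"])):
    g=cv2.cvtColor(im,cv2.COLOR_BGR2GRAY)
    print(nm,g[216:252,515:520].mean(1).round(0).astype(int).tolist())
E
```

```text
orig [0.5022 0.349  0.1526]
1st [0.5027 0.3495 0.1527]
now [0.5011 0.35   0.1527]
orig [136, 139, 141, 141, 138, 142, 175, 192, 195, 196, 194, 190, 190, 192, 192, 192, 194, 193, 189, 190, 191, 192, 193, 191, 191, 189, 188, 192, 196, 199, 195, 191, 190, 193, 195, 195, 192, 188, 197, 195, 200, 203, 198, 186, 127, 96, 93, 93, 93, 123, 184, 194, 195, 194, 194, 195]
now [124, 126, 128, 128, 126, 125, 149, 201, 212, 212, 208, 205, 206, 206, 207, 206, 206, 204, 203, 204, 205, 205, 204, 204, 203, 202, 203, 205, 206, 208, 210, 208, 205, 204, 204, 206, 205, 202, 201, 212, 214, 213, 212, 205, 155, 122, 104, 100, 99, 104, 158, 178, 181, 179, 179, 180]
orig [144, 144, 144, 145, 146, 146, 154, 171, 189, 197, 198, 198, 197, 197, 196, 197, 198, 198, 198, 198, 197, 197, 192, 170, 135, 108, 98, 97, 99, 107, 125, 139, 145, 145, 144, 141]
now [147, 146, 146, 147, 148, 150, 161, 181, 197, 201, 201, 200, 200, 200, 201, 201, 202, 201, 202, 203, 201, 200, 189, 162, 129, 108, 100, 100, 103, 114, 131, 144, 149, 150, 150, 147]
```

>>> step_arm:
  deltas: "87 34 0 30 0 0 0;87 34 0 30 0 0 0;87 34 0 30 0 0 0;87 0 0 0 0 0 0;87 0 35 0 0 0 0;87 0 30 0 0 0 0;87 0 0 0 0 0 0;87 0 0 0 0 0 0;87 0 0 0 0 0 0"

```text
time_s: 39.1
position: [0.501, 0.3496, 0.1643]
tool_rot: [[0.873, 0.003, 0.488], [-0.488, 0.002, 0.873], [0.001, -1.0, 0.003]]
contact_force: [0.5, 0.2, 1.0]
finger_gap: 1.004
```

```bash
python3 - <<'E'
from h import *
delta([.5015,.348,.132],0);o=manip.observe();print(o["tool_rot"].round(4))
E
```

```text
pos [0.501  0.3496 0.1643] head -29.2 j7 -1.064 d_tool [ 1.1 32.3 -1.3] dist 32.3
ry (cw +): [np.float64(330.8), np.float64(150.8), np.float64(-29.2), np.float64(-209.2), np.float64(-389.2)]
[[ 0.873   0.0027  0.4877]
 [-0.4877  0.002   0.873 ]
 [ 0.0014 -1.      0.003 ]]
```

>>> step_arm:
  deltas: "87 1.1 25 -1.3 0 0 0;87 0 7 0 0 0 0;87 0 0 0 0 0 0;87 0 0 0 0 0 0;55 0 0 0 0 0 0;55 0 0 0 0 0 0;55 0 0 0 0 0 0;55 0 0 0 0 0 0;55 0 0 0 0 0 0"

```text
time_s: 40.0
position: [0.4998, 0.3477, 0.1309]
tool_rot: [[0.873, -0.0, 0.487], [-0.487, 0.001, 0.873], [-0.001, -1.0, 0.0]]
contact_force: [-1.3, 0.2, 3.1]
finger_gap: 0.763
```

```bash
python3 - <<'E'
from h import *
delta([.5015,.348,.132],0);o=manip.observe();print(o["contact_force"],o["wrist_torque"],o["finger_gap"])
E
```

```text
pos [0.4998 0.3477 0.1309] head -29.2 j7 -1.05 d_tool [ 1.4 -1.1  1.1] dist 2.1
ry (cw +): [np.float64(330.8), np.float64(150.8), np.float64(-29.2), np.float64(-209.2), np.float64(-389.2)]
[-1.26147852  0.17094557  3.13220686] [-0.02946658  0.42933484  0.01398632] 0.7625029827152318
```

>>> step_arm:
  deltas: "55 0 0 0 0 -7 0;55 0 0 0 0 -7 0;55 0 0 0 0 0 0"

```text
time_s: 40.3
position: [0.4999, 0.3471, 0.1309]
tool_rot: [[0.965, -0.0, 0.261], [-0.261, -0.0, 0.965], [-0.0, -1.0, -0.0]]
contact_force: [-1.7, -1.1, 4.2]
finger_gap: 0.76
```

```bash
python3 - <<'E'
from h import *
delta([.5015,.348,.132],0);o=manip.observe();print(o["contact_force"],o["wrist_torque"],o["finger_gap"])
E
```

```text
pos [0.4999 0.3471 0.1309] head -15.1 j7 -0.836 d_tool [ 1.3 -1.1  1.3] dist 2.2
ry (cw +): [np.float64(344.9), np.float64(164.9), np.float64(-15.1), np.float64(-195.1), np.float64(-375.1)]
[-1.69042563 -1.11892367  4.18147686] [-0.23152497  0.63353677  0.33293932] 0.7604725445879527
```

>>> step_arm:
  deltas: "55 0 0 0 0 -7 0;55 0 0 0 0 -7 0;55 0 0 0 0 0 0"

```text
time_s: 40.6
position: [0.5006, 0.3475, 0.1309]
tool_rot: [[1.0, 0.001, 0.023], [-0.023, 0.001, 1.0], [0.001, -1.0, 0.001]]
contact_force: [-0.7, -0.4, 3.3]
finger_gap: 0.763
```

```bash
python3 - <<'E'
from h import *
delta([.5015,.348,.132],0);o=manip.observe();print(o["contact_force"],o["wrist_torque"],o["finger_gap"])
E
```

```text
pos [0.5006 0.3475 0.1309] head -1.3 j7 -0.624 d_tool [ 0.9 -1.1  0.5] dist 1.5
ry (cw +): [np.float64(358.7), np.float64(178.7), np.float64(-1.3), np.float64(-181.3), np.float64(-361.3)]
[-0.693769   -0.41187172  3.26886548] [-0.10592692  0.21394742  0.06856462] 0.7632509603100452
```

>>> step_arm:
  deltas: "55 0 0 0 0 -7 0;55 0 0 0 0 -6.5 0;55 0 0 0 0 0 0"

```text
time_s: 40.9
position: [0.5005, 0.3476, 0.1309]
tool_rot: [[0.978, 0.001, -0.21], [0.21, 0.001, 0.978], [0.001, -1.0, 0.001]]
contact_force: [-0.4, 0.5, 4.4]
finger_gap: 0.761
```

```bash
python3 - <<'E'
from h import *
delta([.5015,.348,.132],0);o=manip.observe();print(o["contact_force"],o["wrist_torque"],o["finger_gap"])
E
```

```text
pos [0.5005 0.3476 0.1309] head 12.1 j7 -0.418 d_tool [ 1.  -1.1  0.2] dist 1.5
ry (cw +): [np.float64(372.1), np.float64(192.1), np.float64(12.1), np.float64(-167.9), np.float64(-347.9)]
[-0.41763352  0.46565322  4.37979459] [0.04649048 0.14227181 0.02711638] 0.7613941362684492
```

>>> step_arm:
  deltas: "87 0 0 0 0 0 0;87 0 0 0 0 0 0;87 0 0 0 0 0 0;87 0 0 0 0 0 0;87 0 -25 0 0 0 0;87 0 -35 0 0 0 0;87 0 -35 0 0 0 0;87 -45 0 0 0 0 0;87 -45 0 0 0 0 0;87 -45 0 0 0 0 0"

```text
time_s: 41.9
position: [0.3667, 0.318, 0.2255]
tool_rot: [[0.977, 0.0, -0.212], [0.212, 0.0, 0.977], [0.0, -1.0, 0.0]]
contact_force: [-0.4, 0.6, 0.4]
finger_gap: 0.999
```

```bash
cat >> h.py <<'E'
def lidcheck():
    d=cap("side","lc_d");s=cap("scene")
    a=[x for x in blobs(s,(0,0,165),(180,60,255),150,(495,212,540,250))]; b=[x for x in blobs(d,(0,0,165),(180,60,255),600,(300,380,355,440))]
    print("angle",lidangle(d),"tri",tri([(s,*a[0][0]),(d,*b[0][0])]).round(4),a,b)
E
python3 - <<'E'
from h import *
lidcheck()
E
```

```text
angle -16.669768074617195 tri [0.5018 0.3504 0.1528] [(array([518.3, 231. ]), [505, 222, 28, 18, 366])] [(array([326.9, 409. ]), [304, 390, 45, 38, 1193])]
```

>>> step_arm:
  deltas: "87 45 0 0 0 0 0;87 45 0 0 0 0 0;87 45 0 0 0 0 0;87 0 0 0 0 0 0;87 0 35 0 0 0 0;87 0 25 0 0 0 0;87 0 0 0 0 0 0;87 0 0 0 0 0 0;87 0 0 0 0 0 0"

```text
time_s: 42.9
position: [0.5009, 0.3479, 0.1672]
tool_rot: [[0.977, 0.002, -0.213], [0.213, 0.002, 0.977], [0.003, -1.0, 0.001]]
contact_force: [-0.2, -0.3, -0.7]
finger_gap: 1.002
```

```bash
python3 - <<'E'
from h import *
delta([.5015,.348,.133],0);c=cap("wrist","y_w")
E
```

```text
pos [0.5009 0.3479 0.1672] head 12.3 j7 -0.414 d_tool [ 0.5 34.2 -0.1] dist 34.2
ry (cw +): [np.float64(372.3), np.float64(192.3), np.float64(12.3), np.float64(-167.7), np.float64(-347.7)]
```

View pics/y_w.png

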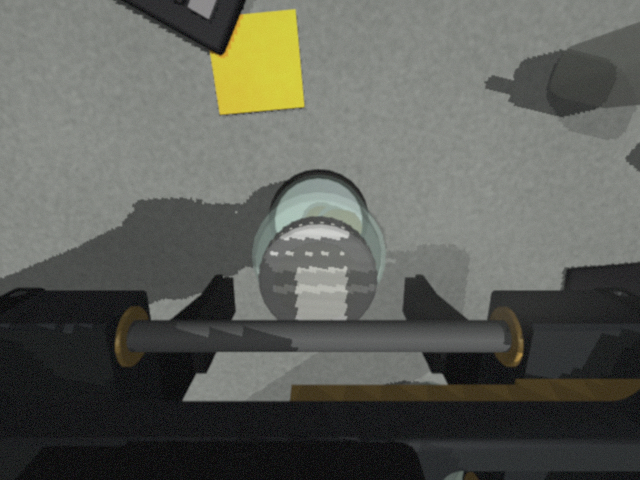

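>>> step_arm:
  deltas: "87 0.5 25 0 0 0 0;87 0 9.5 0 0 0 0;87 0 0 0 0 0 0;87 0 0 0 0 0 0;55 0 0 0 0 0 0;55 0 0 0 0 0 0;55 0 0 0 0 0 0;55 0 0 0 0 0 0;55 0 0 0 0 0 0"

```text
time_s: 43.85
position: [0.5007, 0.3475, 0.1315]
tool_rot: [[0.977, 0.0, -0.214], [0.214, 0.0, 0.977], [0.001, -1.0, 0.0]]
contact_force: [0.1, -1.0, 2.2]
finger_gap: 0.76
```

>>> step_arm:
  deltas: "55 0 0 0 0 -6.5 0;55 0 0 0 0 -6.5 0;55 0 0 0 0 0 0"

```text
time_s: 44.15
position: [0.5008, 0.3475, 0.1314]
tool_rot: [[0.904, 0.0, -0.428], [0.428, 0.001, 0.904], [0.001, -1.0, 0.001]]
contact_force: [-0.5, 0.7, 3.5]
finger_gap: 0.763
```

```bash
python3 - <<'E'
from h import *
delta([.5015,.348,.132],0);o=manip.observe();print(o["contact_force"],o["wrist_torque"],o["finger_gap"])
E
```

```text
pos [0.5008 0.3475 0.1314] head 25.3 j7 -0.21 d_tool [ 0.9 -0.6  0.1] dist 1.0
ry (cw +): [np.float64(385.3), np.float64(205.3), np.float64(25.3), np.float64(-154.7), np.float64(-334.7)]
[-0.53330814  0.73598543  3.49161233] [-0.06073212  0.09683405  0.04001546] 0.7629755358526364
```

>>> step_arm:
  deltas: "55 0 0 0 0 -6.5 0;55 0 0 0 0 -6.1 0;55 0 0 0 0 0 0"

```text
time_s: 44.45
position: [0.5008, 0.3477, 0.1314]
tool_rot: [[0.79, 0.0, -0.613], [0.613, 0.001, 0.79], [0.001, -1.0, 0.0]]
contact_force: [0.3, 1.3, 2.7]
finger_gap: 0.763
```

```bash
python3 - <<'E'
from h import *
delta([.5015,.348,.132],0);o=manip.observe();print(o["contact_force"],o["wrist_torque"],o["finger_gap"])
E
```

```text
pos [0.5008 0.3477 0.1314] head 37.8 j7 -0.017 d_tool [ 0.8 -0.6 -0.2] dist 1.0
ry (cw +): [np.float64(397.8), np.float64(217.8), np.float64(37.8), np.float64(-142.2), np.float64(-322.2)]
[0.26181073 1.2784248  2.66052895] [0.00894526 0.14095459 0.02562092] 0.7626073617443169
```

>>> step_arm:
  deltas: "87 0 0 0 0 0 0;87 0 0 0 0 0 0;87 0 0 0 0 0 0;87 0 0 0 0 0 0;87 0 -25 0 0 0 0;87 0 -35 0 0 0 0;87 0 -35 0 0 0 0;87 -35 0 20 0 0 0;87 -35 0 20 0 0 0;87 -35 0 20 0 0 0"

```text
time_s: 45.45
position: [0.3794, 0.3298, 0.226]
tool_rot: [[0.79, 0.0, -0.614], [0.614, 0.0, 0.79], [0.0, -1.0, 0.0]]
contact_force: [-0.0, -0.6, -0.3]
finger_gap: 1.001
```

```bash
python3 - <<'E'
from h import *
lidcheck()
E
```

```text
angle -48.80387918056488 tri [0.5024 0.3507 0.1528] [(array([518.5, 231.2]), [505, 223, 28, 17, 353])] [(array([326.6, 409. ]), [304, 391, 43, 37, 1163])]
```

```bash
python3 - <<'E'
from h import *
d=cap("side"); crop(d,280,380,370,480,6,"z_d3"); print(lidangle(d,name="z_r"))
E
```

```text
-48.79776229351379
```

View pics/z_d3.png

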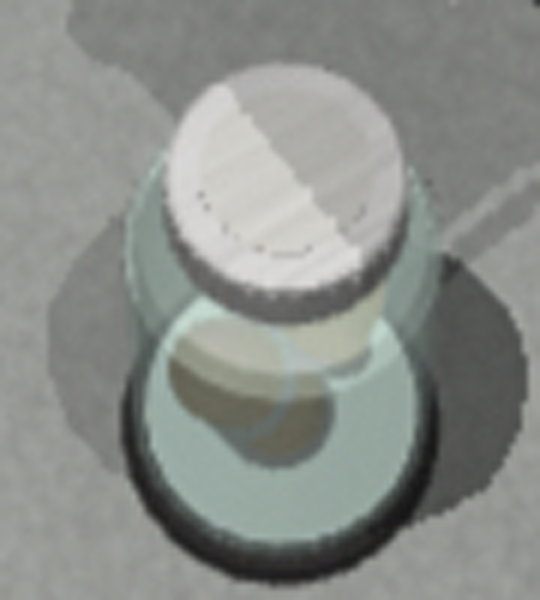

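View pics/z_r.png

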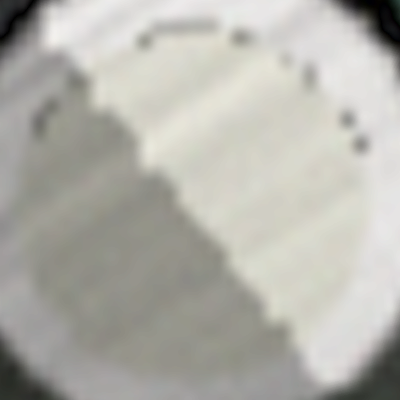

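```bash
cat >> h.py <<'E'
def lidangle2(d,im=None,P=(.5022,.3488,.153)):
    P=np.array(P);N=400; r=.027;src=[];dst=[]
    for a,b in [(-1,-1),(1,-1),(1,1),(-1,1)]:
        src.append(proj(d,P+[a*r,b*r,0])); dst.append([(a+1)/2*N,(1-b)/2*N])
    H=cv2.getPerspectiveTransform(np.float32(src),np.float32(dst))
    w=cv2.warpPerspective(d["pixels"] if im is None else im,H,(N,N),flags=cv2.INTER_CUBIC)
    g=cv2.GaussianBlur(cv2.cvtColor(w,cv2.COLOR_BGR2GRAY).astype(float),(0,0),6)
    yy,xx=np.mgrid[:N,:N]; m=((xx-200)**2+(yy-200)**2<140**2)
    gx=cv2.Sobel(g,cv2.CV_64F,1,0);gy=cv2.Sobel(g,cv2.CV_64F,0,1);mag=np.hypot(gx,gy)
    bad=cv2.dilate((mag>8).astype(np.uint8),np.ones((25,25)))>0
    m&=~bad
    A=(gx*gx)[m].sum();B=(gx*gy)[m].sum();C=(gy*gy)[m].sum()
    return (-(np.degrees(.5*np.arctan2(2*B,A-C))+90)+90)%180-90, m.mean(), np.percentile(mag[m],[50,90,99]).round(1)
E
python3 - <<'E'
from h import *
d=cap("side")
print(lidangle2(d)); 
for n in ("a_side","t_d","x_d","lc_d"): print(n,lidangle2(d,cv2.imread(f"pics/{n}.png")))
print(manip.observe()["position"])
E
```

```text
(np.float64(34.33681244529575), np.float64(0.2957875), array([0.9, 2.3, 3.4]))
a_side (np.float64(8.944076959116359), np.float64(0.38306875), array([0.9, 2.3, 3.2]))
t_d (np.float64(-8.392585953182177), np.float64(0.38281875), array([1. , 2.5, 3.3]))
x_d (np.float64(-32.780778246217295), np.float64(0.38448125), array([1. , 2.6, 3.5]))
lc_d (np.float64(33.91799855820051), np.float64(0.2953875), array([0.9, 2.3, 3.4]))
[0.38052542 0.33027985 0.22639021]
```

>>> step_arm:
  deltas: "87 35 0 -20 0 0 0;87 35 0 -20 0 0 0;87 35 0 -20 0 0 0;87 0 0 0 0 0 0;87 0 35 0 0 0 0;87 0 25 0 0 0 0;87 0 0 0 0 0 0;87 0 0 0 0 0 0;87 0 0 0 0 0 0"

```text
time_s: 46.55
position: [0.5016, 0.3481, 0.1677]
tool_rot: [[0.789, 0.002, -0.614], [0.614, 0.002, 0.789], [0.003, -1.0, 0.0]]
contact_force: [-0.3, -0.7, 0.8]
finger_gap: 0.999
```

```bash
python3 - <<'E'
from h import *
delta([.5015,.348,.133],11.8)
E
```

```text
pos [0.5016 0.3481 0.1677] head 37.9 j7 -0.012 d_tool [-0.2 34.7  0. ] dist 34.7
ry (cw +): [np.float64(386.1), np.float64(206.1), np.float64(26.1), np.float64(-153.9), np.float64(-333.9)]
```

>>> step_arm:
  deltas: "87 0 25 0 0 0 0;87 0 8.5 0 0 0 0;87 0 0 0 0 0 0;87 0 0 0 0 0 0;55 0 0 0 0 0 0;55 0 0 0 0 0 0;55 0 0 0 0 0 0;55 0 0 0 0 0 0;55 0 0 0 0 0 0"

```text
time_s: 47.45
position: [0.5007, 0.3475, 0.1329]
tool_rot: [[0.789, 0.0, -0.615], [0.615, 0.0, 0.789], [0.001, -1.0, 0.0]]
contact_force: [0.4, -0.1, 2.4]
finger_gap: 0.762
```

>>> step_arm:
  deltas: "55 0 0.3 0 0 6.5 0;55 0 0.3 0 0 6.5 0;55 0 0.3 0 0 6.5 0;55 0 0.3 0 0 6.5 0;55 0 0 0 0 0 0;55 0 0 0 0 0 0"

```text
time_s: 48.05
position: [0.5018, 0.3478, 0.1329]
tool_rot: [[0.979, 0.003, -0.206], [0.206, 0.001, 0.979], [0.003, -1.0, 0.001]]
contact_force: [0.6, -0.5, 7.5]
finger_gap: 0.759
```

```bash
python3 - <<'E'
from h import *
delta([.5015,.348,.132],11.8);o=manip.observe();print(o["contact_force"],o["wrist_torque"],o["finger_gap"])
E
```

```text
pos [0.5018 0.3478 0.1329] head 11.9 j7 -0.414 d_tool [-0.2  0.9  0.3] dist 1.0
ry (cw +): [np.float64(360.1), np.float64(180.1), np.float64(0.1), np.float64(-179.9), np.float64(-359.9)]
[ 0.60330137 -0.52640512  7.52199098] [-0.26051885  0.13942605 -0.04851952] 0.7586383418044842
```

>>> step_arm:
  deltas: "87 0 0 0 0 0 0;87 0 0 0 0 0 0;87 0 0 0 0 0 0;87 0 0 0 0 0 0;87 0 -25 0 0 0 0;87 0 -40 0 0 0 0;87 0 -40 0 0 0 0;87 -20 0 -40 0 0 0;87 -20 0 -40 0 0 0;87 -20 0 -40 0 0 0"

```text
time_s: 49.05
position: [0.466, 0.2162, 0.2363]
tool_rot: [[0.978, 0.0, -0.207], [0.207, 0.0, 0.978], [0.0, -1.0, 0.0]]
contact_force: [0.6, -1.0, 0.5]
finger_gap: 1.002
```

```bash
python3 - <<'E'
from h import *
lidcheck(); d=cap("side");print(lidangle2(d)); crop(d,280,380,370,480,6,"aa_d")
E
```

```text
angle 7.333560023817853 tri [0.5027 0.3504 0.153 ] [(array([518.3, 231.1]), [504, 222, 29, 19, 388])] [(array([326.3, 409. ]), [304, 390, 44, 39, 1214])]
(np.float64(7.022348033025594), np.float64(0.38448125), array([1. , 2.5, 3.6]))
```

View pics/aa_d.png

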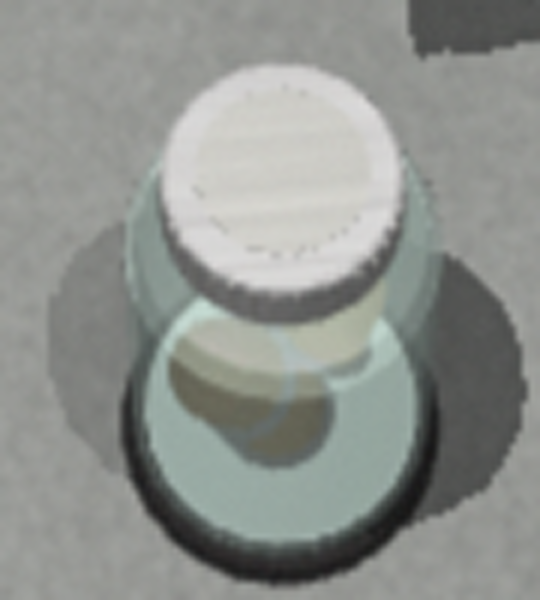

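>>> step_arm:
  deltas: "87 20 0 40 0 0 0;87 20 0 40 0 0 0;87 20 0 40 0 0 0;87 0 0 0 0 0 0;87 0 35 0 0 0 0;87 0 35 0 0 0 0;87 0 0 0 0 0 0;87 0 0 0 0 0 0;87 0 0 0 0 0 0"

```text
time_s: 50.1
position: [0.5016, 0.3484, 0.1683]
tool_rot: [[0.978, 0.003, -0.207], [0.207, 0.002, 0.978], [0.003, -1.0, 0.002]]
contact_force: [-0.5, 0.2, 0.7]
finger_gap: 1.0
```

```bash
python3 - <<'E'
from h import *
delta([.5015,.348,.133],11.8)
E
```

```text
pos [0.5016 0.3484 0.1683] head 11.9 j7 -0.42 d_tool [-0.3 35.3 -0.4] dist 35.3
ry (cw +): [np.float64(360.1), np.float64(180.1), np.float64(0.1), np.float64(-179.9), np.float64(-359.9)]
```

>>> step_arm:
  deltas: "87 0 25 0 0 0 0;87 0 9 -0.4 0 0 0;87 0 0 0 0 0 0;87 0 0 0 0 0 0;55 0 0 0 0 0 0;55 0 0 0 0 0 0;55 0 0 0 0 0 0;55 0 0 0 0 0 0;55 0 0 0 0 0 0"

```text
time_s: 51.0
position: [0.5009, 0.3472, 0.1328]
tool_rot: [[0.978, 0.001, -0.207], [0.207, 0.001, 0.978], [0.001, -1.0, 0.0]]
contact_force: [-0.2, 0.2, 1.4]
finger_gap: 0.76
```

>>> step_arm:
  deltas: "55 0 -1 0 0 0 0;55 0 0 0 0 0 0;55 0 0 0 0 0 0"

```text
time_s: 51.3
position: [0.5003, 0.3469, 0.133]
tool_rot: [[0.978, -0.001, -0.207], [0.207, -0.0, 0.978], [-0.001, -1.0, -0.0]]
contact_force: [0.9, 0.5, -1.3]
finger_gap: 0.757
```

>>> step_arm:
  deltas: "55 0 -1 0 0 0 0;55 0 0 0 0 0 0;55 0 0 0 0 0 0"

```text
time_s: 51.6
position: [0.5003, 0.3468, 0.1337]
tool_rot: [[0.978, -0.001, -0.207], [0.207, -0.001, 0.978], [-0.001, -1.0, -0.0]]
contact_force: [0.9, 0.6, -5.6]
finger_gap: 0.758
```

>>> step_arm:
  deltas: "55 0 -1 0 0 0 0;55 0 0 0 0 0 0;55 0 0 0 0 0 0"

```text
time_s: 51.9
position: [0.5002, 0.3467, 0.1342]
tool_rot: [[0.978, -0.001, -0.207], [0.207, -0.001, 0.978], [-0.001, -1.0, -0.001]]
contact_force: [2.8, 1.2, -12.7]
finger_gap: 0.762
```

>>> step_arm:
  deltas: "55 0 2 0 0 0 0;55 0 1.5 0 0 0 0;55 0 0 0 0 -1 0;55 0 0 0 0 0 0;87 0 0 0 0 0 0;87 0 0 0 0 0 0;87 0 0 0 0 0 0;87 0 0 0 0 0 0;87 0 -25 0 0 0 0;87 0 -40 0 0 0 0"

```text
time_s: 52.9
position: [0.4989, 0.3459, 0.1948]
tool_rot: [[0.975, -0.005, -0.224], [0.224, -0.004, 0.975], [-0.006, -1.0, -0.003]]
contact_force: [0.3, 0.5, 0.3]
finger_gap: 0.997
```

>>> step_arm:
  deltas: "87 0 -40 0 0 0 0;87 -10 0 -45 0 0 0;87 -10 0 -45 0 0 0;87 -10 0 -45 0 0 0;87 -10 0 -45 0 0 0;87 -10 0 -45 0 0 0"

```text
time_s: 53.5
position: [0.502, 0.1147, 0.237]
tool_rot: [[0.975, 0.001, -0.224], [0.224, 0.0, 0.975], [0.001, -1.0, 0.0]]
contact_force: [0.2, -0.4, 1.3]
finger_gap: 1.002
```

```bash
python3 - <<'E'
from h import *
lidcheck(); d=cap("side","bb_d");print(lidangle2(d)); s=cap("scene","bb_s"); print(manip.observe()["joint_positions"].round(2))
E
```

```text
angle 8.433930634352265 tri [0.5018 0.3501 0.1529] [(array([518.1, 230.9]), [504, 222, 29, 19, 387])] [(array([326.8, 408.9]), [304, 390, 46, 39, 1214])]
(np.float64(8.635572759928039), np.float64(0.38448125), array([1. , 2.6, 3.5]))
[-0.49  0.19  0.21  1.9  -0.05  1.05 -0.04]
```

View pics/bb_s.png

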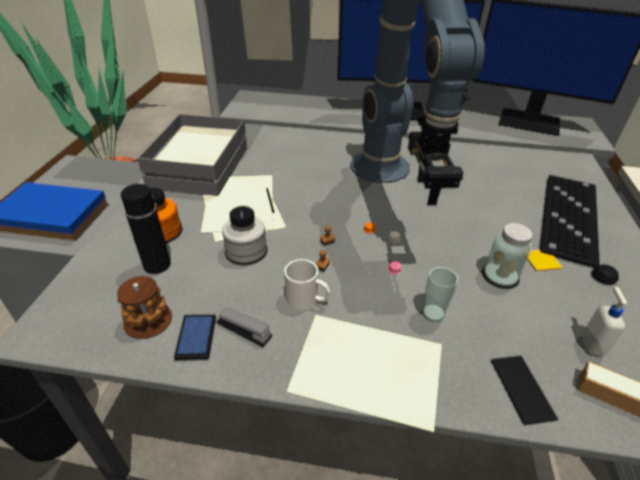

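View pics/bb_d.png

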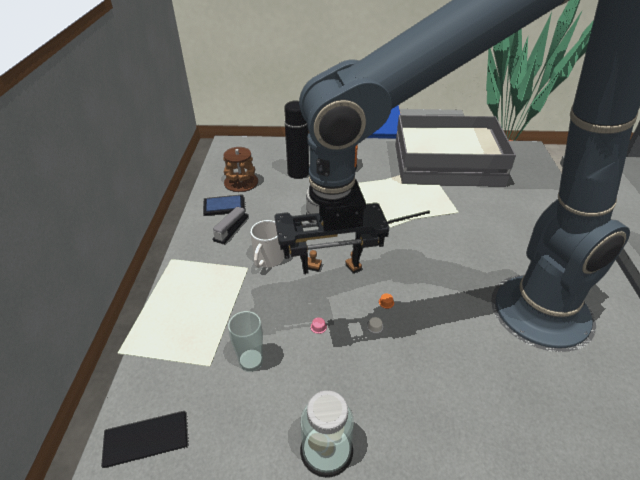

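```bash
python3 - <<'E'
from h import *
s=cap("scene");d=cap("side")
s["pixels"]=cv2.imread("pics/a_scene.png");d["pixels"]=cv2.imread("pics/a_side.png")
for cn,c,roi in [("scene",s,(225,195,262,236)),("side",d,(310,165,338,200))]:
    g=cv2.cvtColor(c["pixels"],cv2.COLOR_BGR2GRAY); u0,v0,u1,v1=roi
    m=(g<75).astype(np.uint8); mm=np.zeros_like(m); mm[v0:v1,u0:u1]=1; m*=mm
    n,l,st,ce=cv2.connectedComponentsWithStats(m); i=1+np.argmax(st[1:,4]); print(cn,st[i],ce[i])
    # bbox of projected cap cylinder for candidate centres
    from scipy.optimize import least_squares
    t=np.linspace(0,2*np.pi,60)
    def bb(xy):
        P=np.array([proj(c,(xy[0]+.0325*np.cos(a),xy[1]+.0325*np.sin(a),z)) for a in t for z in (.108,.134)])
        return [P[:,0].min(),P[:,0].max(),P[:,1].min(),P[:,1].max()]
    print(cn,"pred for (.5215,-.343)",np.round(bb((.5215,-.343)),1),"obs",st[i,0]-.0,st[i,0]+st[i,2]-1,st[i,1],st[i,1]+st[i,3]-1)
P=tri([(s,394,237),(d,376,324.5)]);print("creamer",P,onz(s,394,237,.012),onz(d,376,324.5,.012))
# pin candidates
print("pin",[onz(d,u,v,z).round(4) for u,v,z in ((341.9,181.5,.11),(342,188,.09))])
E
```

```text
scene [230 207  24  23 453] [241.83443709 218.08388521]
scene pred for (.5215,-.343) [228.5 254.6 204.  227. ] obs 230.0 253 207 229
side [315 165  23  30 495] [325.96969697 179.94343434]
side pred for (.5215,-.343) [314.7 338.3 169.9 191. ] obs 315.0 337 165 194
creamer [0.39698715 0.0635492  0.00584707] [0.40621304 0.0638413  0.012     ] [0.39690576 0.06682573 0.012     ]
pin [array([ 0.4783, -0.3545,  0.11  ]), array([ 0.4775, -0.3513,  0.09  ])]
```

>>> step_arm:
  deltas: "87 -8.4 0 -45 0 0 0;87 -8.4 0 -45 0 0 0;87 -8.4 0 -45 0 0 0;87 -8.4 0 -45 0 0 0;87 -8.4 0 -45 0 0 0;87 -8.4 0 -45 0 0 0;87 -8.4 0 -45 0 0 0;87 -8.4 0 -45 0 0 0;87 -8.4 0 -45 0 0 0;87 -8.4 0 -45 0 0 0"

```text
time_s: 54.8
position: [0.5226, -0.3407, 0.2364]
tool_rot: [[0.974, 0.0, -0.228], [0.228, 0.001, 0.974], [0.0, -1.0, 0.001]]
contact_force: [0.7, 0.1, 0.6]
finger_gap: 1.0
```

>>> step_arm:
  deltas: "87 0 0 0 0 0 0;87 0 0 0 0 0 0;87 0 0 0 0 0 0"

```text
time_s: 55.1
position: [0.5223, -0.3383, 0.2362]
tool_rot: [[0.974, -0.0, -0.227], [0.227, 0.002, 0.974], [0.0, -1.0, 0.002]]
contact_force: [0.7, 0.1, -0.3]
finger_gap: 1.004
```

```bash
python3 - <<'E'
from h import *
w=cap("wrist","cc_w"); delta([.5215,-.343,.2]); print(proj(w,(.5215,-.343,.134)),proj(w,(.4777,-.353,.1)))
print(manip.observe()["joint_positions"].round(2))
E
```

```text
pos [ 0.5222 -0.3381  0.2364] head 13.2 j7 0.909 d_tool [-1.8 36.4 -4.6] dist 36.7
[317.70065798 242.02370844] [267.60863387 230.52851827]
[ 0.17  0.39  0.46  1.67 -0.19  1.13  0.91]
```

View pics/cc_w.png

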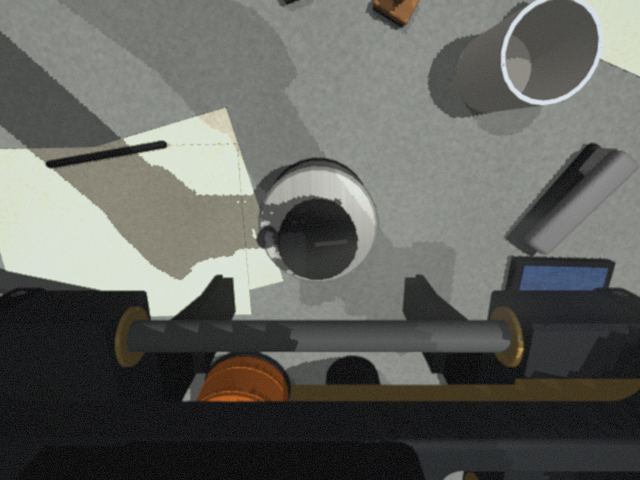

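>>> step_arm:
  deltas: "87 -1.3 0 -4.7 0 0 0;87 0 0 0 0 8.5 0;87 0 0 0 0 8.5 0;87 0 0 0 0 8.5 0;87 0 0 0 0 8.5 0;87 0 0 0 0 8.5 0;87 0 0 0 0 8.5 0;87 0 0 0 0 8.5 0;87 0 0 0 0 8.5 0;87 0 0 0 0 8.5 0"

```text
time_s: 56.15
position: [0.5213, -0.3448, 0.237]
tool_rot: [[0.441, 0.001, 0.897], [-0.897, 0.0, 0.441], [-0.0, -1.0, 0.001]]
contact_force: [0.4, 1.1, -0.8]
finger_gap: 1.001
```

>>> step_arm:
  deltas: "87 0 10 0 0 8.5 0;87 0 10 0 0 8.5 0;87 0 10 0 0 8.5 0;87 0 10 0 0 8.5 0;87 0 10 0 0 8.5 0;87 0 10 0 0 0 0;87 0 0 0 0 0 0;87 0 0 0 0 0 0"

```text
time_s: 56.95
position: [0.521, -0.3455, 0.1769]
tool_rot: [[-0.274, 0.0, 0.962], [-0.962, 0.0, -0.274], [-0.0, -1.0, 0.0]]
contact_force: [-0.8, -0.6, 0.8]
finger_gap: 1.004
```

```bash
python3 - <<'E'
from h import *
w=cap("wrist","dd_w"); delta([.522,-.343,.112],-108); print(proj(w,(.522,-.343,.134)),proj(w,(.478,-.356,.1)))
print(manip.observe()["joint_positions"].round(2))
d=cap("side");crop(d,270,110,390,230,6,"dd_d")
E
```

```text
pos [ 0.5211 -0.3458  0.1773] head -106.0 j7 -0.875 d_tool [-2.9 65.3  0. ] dist 65.3
ry (cw +): [np.float64(362.0), np.float64(182.0), np.float64(2.0), np.float64(-178.0), np.float64(-358.0)]
[312.61503397 262.75080389] [346.01507204 294.64126723]
[-0.11  0.57  0.91  1.75 -0.5   1.08 -0.88]
```

View pics/dd_w.png

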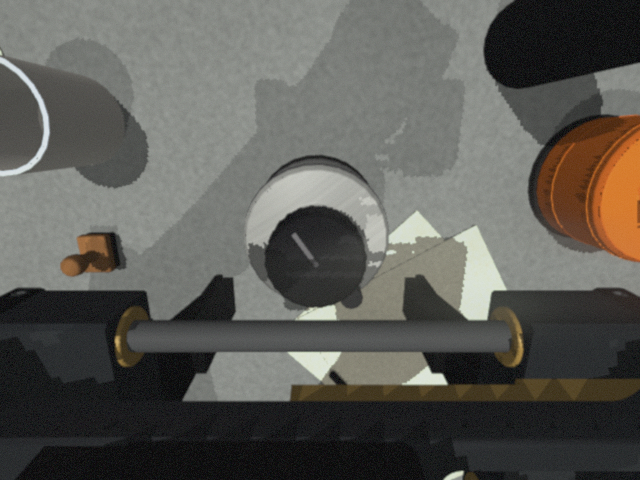

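View pics/dd_d.png

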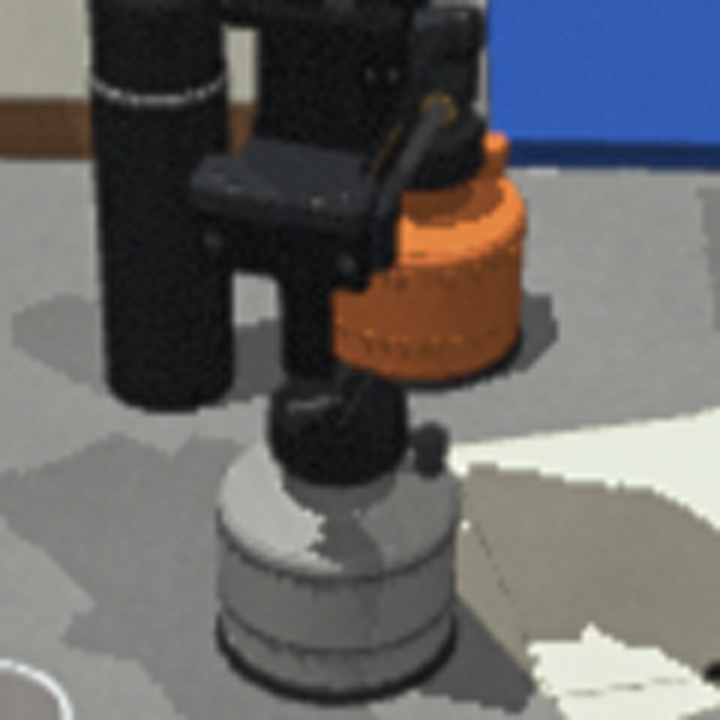

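```bash
python3 - <<'E'
from h import *
s=cap("scene");d=cap("side")
print("thermos base scene",onz(s,153,262,0),"side",onz(d,298,172,0),"top", onz(s,136,193,.25),onz(d,296,106,.25))
print("orange base side", onz(d,341,163,0.03), onz(s,165,222,.05))
E
```

```text
thermos base scene [ 0.61247069 -0.57419592  0.        ] side [ 0.62114072 -0.56309966  0.        ] top [ 0.64494252 -0.54094614  0.25      ] [ 0.6159484  -0.52946386  0.25      ]
orange base side [ 0.47969341 -0.57567904  0.03      ] [ 0.50076013 -0.57897544  0.05      ]
```

>>> step_arm:
  deltas: "87 -0.8 30 0 0 2 0;87 0 25 0 0 0 0;87 0 10.5 0 0 0 0;87 0 0 0 0 0 0;87 0 0 0 0 0 0;55 0 0 0 0 0 0;55 0 0 0 0 0 0;55 0 0 0 0 0 0;55 0 0 0 0 0 0;55 0 0 0 0 0 0"

```text
time_s: 58.15
position: [0.5221, -0.3436, 0.1116]
tool_rot: [[-0.309, 0.001, 0.951], [-0.951, 0.002, -0.309], [-0.002, -1.0, 0.001]]
contact_force: [1.4, 4.2, 3.5]
finger_gap: 0.739
```

```bash
python3 - <<'E'
from h import *
delta([.5218,-.3447,.112],-108);o=manip.observe();print(o["contact_force"],o["wrist_torque"],o["finger_gap"]*87)
E
```

```text
pos [ 0.5221 -0.3436  0.1116] head -108.0 j7 -0.853 d_tool [ 1.1 -0.4  0. ] dist 1.2
ry (cw +): [np.float64(360.0), np.float64(180.0), np.float64(0.0), np.float64(-180.0), np.float64(-360.0)]
[1.35554088 4.21243818 3.49147962] [ 0.84528949 -0.16745142  0.01486204] 64.26386971746642
```

>>> step_arm:
  deltas: "55 -1.5 -0.74 0 0 -8.5 0;55 0 -0.74 0 0 -8.5 0;55 0 -0.74 0 0 -8.5 0;55 0 -0.74 0 0 -8.5 0"

```text
time_s: 58.55
position: [0.5218, -0.3428, 0.1145]
tool_rot: [[0.28, 0.0, 0.96], [-0.96, 0.001, 0.28], [-0.001, -1.0, 0.001]]
contact_force: [0.1, 3.3, 2.9]
finger_gap: 0.74
```

```bash
python3 - <<'E'
from h import *
delta([.5218,-.3447,.112],-108);o=manip.observe();print(o["contact_force"],o["wrist_torque"],o["finger_gap"]*87)
E
```

```text
pos [ 0.5218 -0.3428  0.1145] head -73.7 j7 -0.362 d_tool [ 1.8  2.5 -0.5] dist 3.1
ry (cw +): [np.float64(394.3), np.float64(214.3), np.float64(34.3), np.float64(-145.7), np.float64(-325.7)]
[0.0719765  3.34426569 2.88618057] [ 0.68083072  0.1048165  -0.13252141] 64.35185389876644
```

>>> step_arm:
  deltas: "55 0 -0.74 0 0 -8.5 0;55 0 -0.74 0 0 -8.5 0;55 0 -0.74 0 0 -8.5 0;55 0 -0.74 0 0 -8.5 0;55 0 0 0 0 0 0"

```text
time_s: 59.05
position: [0.522, -0.3435, 0.1177]
tool_rot: [[0.765, 0.002, 0.644], [-0.644, 0.0, 0.765], [0.001, -1.0, 0.001]]
contact_force: [2.0, 1.9, 2.3]
finger_gap: 0.742
```

```bash
python3 - <<'E'
from h import *
delta([.5218,-.3447,.112],-108);o=manip.observe();print(o["contact_force"],o["wrist_torque"],o["finger_gap"]*87)
d=cap("side");crop(d,270,110,390,230,6,"ee_d")
E
```

```text
pos [ 0.522  -0.3435  0.1177] head -40.1 j7 0.127 d_tool [ 0.6  5.7 -1. ] dist 5.8
ry (cw +): [np.float64(427.9), np.float64(247.9), np.float64(67.9), np.float64(-112.1), np.float64(-292.1)]
[2.0297524  1.8567134  2.31361939] [ 0.37344551 -0.21734173 -0.03523569] 64.51663846926445
```

View pics/ee_d.png

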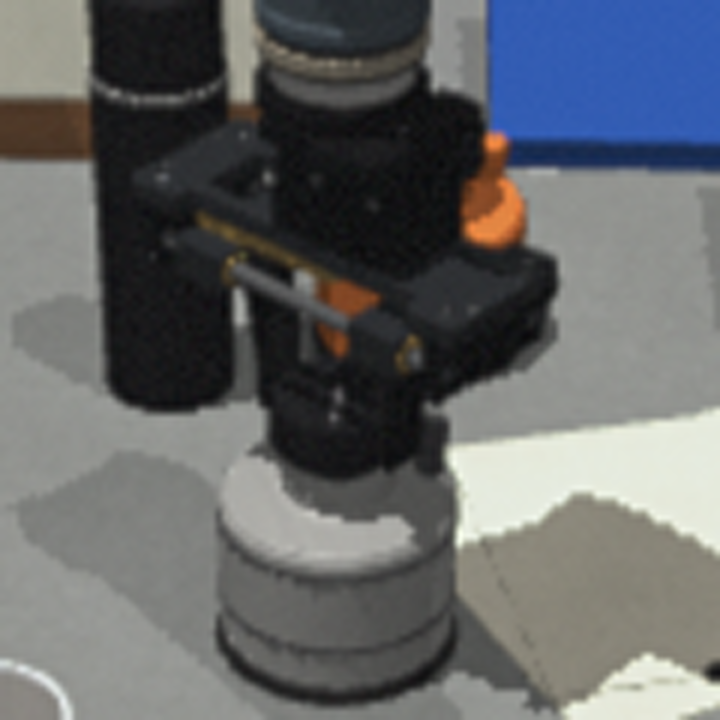

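>>> step_arm:
  deltas: "55 0 -0.74 0 0 -8.5 0;55 0 -0.74 0 0 -8.5 0;55 0 -0.74 0 0 -8.5 0;55 0 0 0 0 0 0;80 0 0 0 0 0 0;80 0 0 0 0 0 0;80 0 0 0 0 0 0;80 0 0 0 0 8.5 0;80 0 0 0 0 8.5 0;80 0 0 0 0 8.5 0"

```text
time_s: 60.1
position: [0.5208, -0.344, 0.1191]
tool_rot: [[0.76, -0.001, 0.65], [-0.65, -0.0, 0.76], [-0.0, -1.0, -0.001]]
contact_force: [-0.3, -1.0, 0.1]
finger_gap: 0.918
```

>>> step_arm:
  deltas: "80 0 0 0 0 8.5 0;80 0 0 0 0 8.5 0;80 0 0 0 0 8.5 0;80 0 0 0 0 8.5 0;80 0 0 0 0 0 0;80 0 0 0 0 0 0"

```text
time_s: 60.7
position: [0.5212, -0.3436, 0.1191]
tool_rot: [[0.277, -0.001, 0.961], [-0.961, -0.0, 0.277], [0.0, -1.0, -0.001]]
contact_force: [-0.6, 0.8, 0.0]
finger_gap: 0.916
```

```bash
python3 - <<'E'
from h import *
delta([.5218,-.3436,.1195],-73);o=manip.observe();print(o["contact_force"],o["wrist_torque"],o["finger_gap"]*87)
w=cap("wrist","ff_w")
E
```

```text
pos [ 0.5212 -0.3436  0.1191] head -73.9 j7 -0.371 d_tool [ 0.2 -0.4  0.6] dist 0.7
ry (cw +): [np.float64(359.1), np.float64(179.1), np.float64(-0.9), np.float64(-180.9), np.float64(-360.9)]
[-0.61651168  0.80448735  0.01092431] [-0.01623079  0.15989767 -0.01026583] 79.72306208577595
```

View pics/ff_w.png

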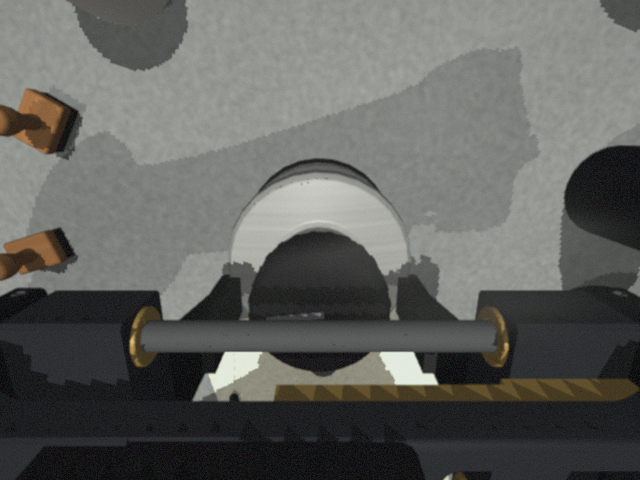

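>>> step_arm:
  deltas: "55 0 0 0 0 0 0;55 0 0 0 0 0 0;55 0 0 0 0 0 0;55 0 0 0 0 0 0;55 0 -0.74 0 0 -8.5 0;55 0 -0.74 0 0 -8.5 0;55 0 -0.74 0 0 -8.5 0;55 0 -0.74 0 0 -8.5 0;55 0 -0.74 0 0 -8.5 0;55 0 0 0 0 0 0"

```text
time_s: 61.75
position: [0.5214, -0.343, 0.1231]
tool_rot: [[0.852, 0.0, 0.524], [-0.524, 0.002, 0.852], [-0.001, -1.0, 0.001]]
contact_force: [0.9, 0.9, -0.7]
finger_gap: 0.744
```

```bash
python3 - <<'E'
from h import *
delta([.5218,-.3436,.1195],-73);o=manip.observe();print(o["contact_force"],o["wrist_torque"],o["finger_gap"]*87)
d=cap("side");crop(d,270,110,390,230,6,"gg_d"); s=cap("scene");crop(s,200,150,300,270,5,"gg_s")
E
```

```text
pos [ 0.5214 -0.343   0.1231] head -31.6 j7 0.248 d_tool [ 0.7  3.6 -0.3] dist 3.7
ry (cw +): [np.float64(401.4), np.float64(221.4), np.float64(41.4), np.float64(-138.6), np.float64(-318.6)]
[ 0.94090775  0.90592471 -0.73202194] [ 0.26100217  0.05470557 -0.00807899] 64.7084326476822
```

View pics/gg_d.png

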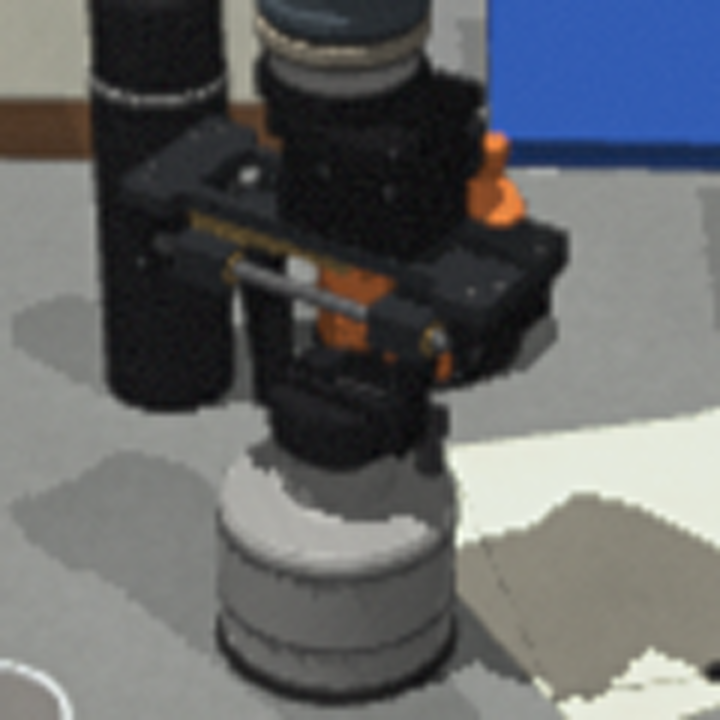

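>>> step_arm:
  deltas: "80 0 0 0 0 0 0;80 0 0 0 0 0 0;80 0 0 0 0 0 0;80 0 0 0 0 8.3 0;80 0 0 0 0 8.3 0;80 0 0 0 0 8.3 0;80 0 0 0 0 8.3 0;80 0 0 0 0 8.2 0;80 0 0 0 0 0 0"

```text
time_s: 62.75
position: [0.5216, -0.3437, 0.123]
tool_rot: [[0.293, -0.001, 0.956], [-0.956, -0.001, 0.293], [0.001, -1.0, -0.001]]
contact_force: [-0.4, 1.2, -1.7]
finger_gap: 0.922
```

```bash
python3 - <<'E'
from h import *
delta([.5218,-.3436,.1231],-73);o=manip.observe();print(o["contact_force"],o["wrist_torque"],o["finger_gap"]*87)
E
```

```text
pos [ 0.5216 -0.3437  0.123 ] head -73.0 j7 -0.362 d_tool [-0.  -0.1  0.2] dist 0.3
ry (cw +): [np.float64(360.0), np.float64(180.0), np.float64(0.0), np.float64(-180.0), np.float64(-360.0)]
[-0.38164641  1.22435178 -1.70897309] [-0.02874566  0.17962268  0.0238067 ] 80.20312678699226
```

>>> step_arm:
  deltas: "80 -8 0 0 0 0 0;80 -6.3 0 -1.5 0 -8 0;80 -6.3 0 -1.5 0 -8 0;80 -6.3 0 -1.5 0 -8 0;80 -6.3 0 -1.5 0 -8 0"

```text
time_s: 63.25
position: [0.5017, -0.3167, 0.1234]
tool_rot: [[0.761, 0.001, 0.649], [-0.649, -0.001, 0.761], [0.001, -1.0, 0.0]]
contact_force: [0.8, -0.8, -0.9]
finger_gap: 0.923
```

```bash
python3 - <<'E'
from h import *
delta([.5218,-.3436,.1231],-73);o=manip.observe();print(o["contact_force"],o["wrist_torque"],o["finger_gap"]*87)
cap("wrist","hh_w")
E
```

```text
pos [ 0.5017 -0.3167  0.1234] head -40.5 j7 0.09 d_tool [32.7  0.3 -7.4] dist 33.5
ry (cw +): [np.float64(392.5), np.float64(212.5), np.float64(32.5), np.float64(-147.5), np.float64(-327.5)]
[ 0.80022213 -0.83023294 -0.91633559] [-0.31631289  0.06629151 -0.05257681] 80.27694359884731
```

View pics/hh_w.png

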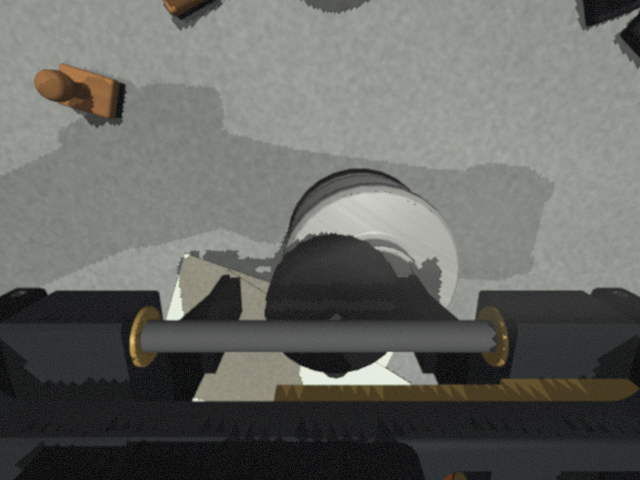

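The cap is swinging, pushed by the right finger. Continue.

>>> step_arm:
  deltas: "80 -6.3 0 -1.5 0 -8 0;80 -6.3 0 -1.5 0 -8 0;80 -6.3 0 -1.5 0 -8 0;80 -6.3 0 -1.5 0 -8 0;80 -6.3 0 -1.5 0 -8 0;80 -6.3 0 -1.5 0 -8 0;80 0 0 0 0 0 0"

```text
time_s: 64.0
position: [0.4637, -0.3121, 0.1234]
tool_rot: [[0.993, 0.0, -0.121], [0.121, 0.001, 0.993], [0.001, -1.0, 0.001]]
contact_force: [-0.2, 1.2, 0.4]
finger_gap: 0.917
```

```bash
python3 - <<'E'
from h import *
delta([.5218,-.3436,.1231],-73);o=manip.observe();print(o["contact_force"],o["wrist_torque"],o["finger_gap"]*87)
cap("wrist","ii_w")
E
```

```text
pos [ 0.4637 -0.3121  0.1234] head 6.9 j7 0.821 d_tool [ 53.8   0.3 -38.3] dist 66.0
ry (cw +): [np.float64(439.9), np.float64(259.9), np.float64(79.9), np.float64(-100.1), np.float64(-280.1)]
[-0.16948216  1.24875962  0.40750154] [-0.10640297  0.06752696 -0.09805269] 79.79181491120679
```

View pics/ii_w.png

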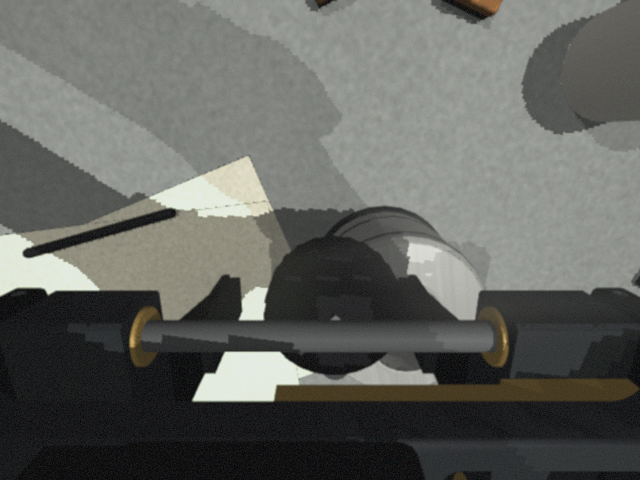

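>>> step_arm:
  deltas: "80 -6.3 0 -1.5 0 -8 0;80 -6.3 0 -1.5 0 -8 0;80 -6.3 0 -1.5 0 -8 0;80 -6.3 0 -1.5 0 -8 0;80 0 0 0 0 0 0;80 0 0 0 0 0 0"

```text
time_s: 64.65
position: [0.443, -0.3256, 0.123]
tool_rot: [[0.78, -0.0, -0.626], [0.626, 0.0, 0.78], [0.0, -1.0, 0.0]]
contact_force: [0.4, 0.2, -0.6]
finger_gap: 0.918
```

```bash
python3 - <<'E'
from h import *
delta([.5218,-.3436,.1231],-73);o=manip.observe();print(o["contact_force"],o["wrist_torque"],o["finger_gap"]*87)
cap("wrist","jj_w")
E
```

```text
pos [ 0.443  -0.3256  0.123 ] head 38.8 j7 1.351 d_tool [ 50.2  -0.1 -63.4] dist 80.8
ry (cw +): [np.float64(471.8), np.float64(291.8), np.float64(111.8), np.float64(-68.2), np.float64(-248.2)]
[ 0.36487825  0.15764497 -0.62342931] [-0.0716771   0.00733507 -0.00290258] 79.88569717394012
```

View pics/jj_w.png

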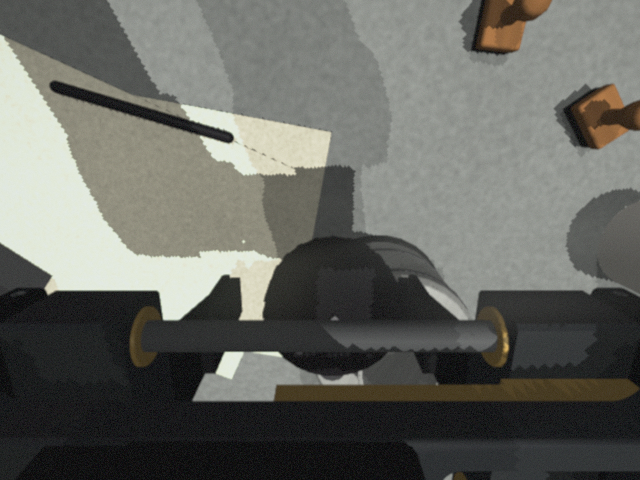

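>>> step_arm:
  deltas: "80 0 -40 0 0 0 0;80 0 -40 0 0 0 0;80 28.7 0 32.8 0 0 0;80 28.7 0 32.8 0 0 0;80 28.7 0 32.8 0 0 0;80 28.7 0 32.8 0 0 0;80 28.7 0 32.8 0 0 0;80 28.7 0 32.8 0 0 0;80 28.7 0 32.8 0 0 0;80 28.7 0 32.8 0 0 0"

```text
time_s: 65.7
position: [0.4558, 0.0248, 0.2033]
tool_rot: [[0.778, 0.001, -0.628], [0.628, 0.0, 0.778], [0.001, -1.0, -0.0]]
contact_force: [0.0, -0.6, 1.4]
finger_gap: 0.916
```

>>> step_arm:
  deltas: "87 28.7 0 32.8 0 0 0;87 0 0 0 0 8.5 0;87 0 0 0 0 8.5 0;87 0 0 0 0 8.5 0;87 0 0 0 0 0 0"

```text
time_s: 66.2
position: [0.4576, 0.0668, 0.2031]
tool_rot: [[0.973, -0.0, -0.233], [0.233, 0.0, 0.973], [-0.0, -1.0, 0.0]]
contact_force: [-0.5, 0.2, -0.1]
finger_gap: 0.999
```

```bash
python3 - <<'E'
from h import *
delta([.425,.066,.01],9);print(manip.observe()["joint_positions"].round(2))
w=cap("wrist","kk_w");s=cap("scene","kk_s");d=cap("side","kk_d")
for n,c,roi in (("scene",s,(370,215,420,260)),("side",d,(355,305,400,345)),("wrist",w,(150,100,500,330))):
    for ce,st in blobs(c,(0,0,150),(180,80,255),10,roi): print("white",n,ce,st,onz(c,*ce,.014).round(4))
crop(d,270,110,390,230,6,"kk_d2");crop(s,190,170,290,270,6,"kk_s2")
E
```

```text
pos [0.4576 0.0668 0.2031] head 13.5 j7 0.004 d_tool [-31.8 193.1   6.8] dist 195.8
ry (cw +): [np.float64(364.5), np.float64(184.5), np.float64(4.5), np.float64(-175.5), np.float64(-355.5)]
[-0.26  0.14  0.03  2.04 -0.01  0.96  0.  ]
white scene [401.  238.2] [390, 230, 22, 19, 148] [0.4105 0.0836 0.014 ]
white scene [416.2 243.1] [411, 237, 9, 14, 60] [0.4246 0.1265 0.014 ]
white scene [391.5 257.5] [384, 255, 13, 5, 30] [0.4974 0.0594 0.014 ]
white scene [401.7 257.4] [401, 255, 3, 5, 10] [0.4922 0.0869 0.014 ]
white side [365.7 305.3] [363, 305, 7, 2, 10] [0.4185 0.0129 0.014 ]
white side [369.6 316.3] [364, 311, 12, 12, 67] [0.4106 0.0454 0.014 ]
white side [375.9 325.3] [370, 323, 12, 6, 40] [0.3975 0.0706 0.014 ]
white side [376.5 337.4] [355, 328, 45, 17, 530] [0.3979 0.1038 0.014 ]
white wrist [262.8 192.8] [248, 184, 32, 17, 333] [0.3962 0.0735 0.014 ]
white wrist [282.7 188.5] [280, 187, 7, 4, 15] [0.415  0.0826 0.014 ]
white wrist [251.9 206.6] [250, 205, 5, 4, 17] [0.3879 0.0568 0.014 ]
white wrist [259.7 206.6] [257, 205, 6, 4, 18] [0.3957 0.0587 0.014 ]
white wrist [267.8 206.7] [266, 205, 5, 4, 16] [0.4039 0.0606 0.014 ]
white wrist [387.2 223.1] [367, 207, 33, 35, 318] [0.5288 0.0726 0.014 ]
white wrist [265.9 216. ] [257, 213, 21, 7, 83] [0.4039 0.0504 0.014 ]
```

View pics/kk_w.png

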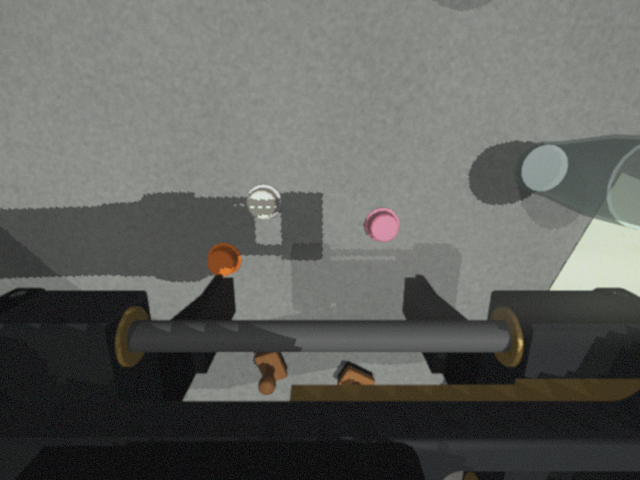

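View pics/kk_d2.png

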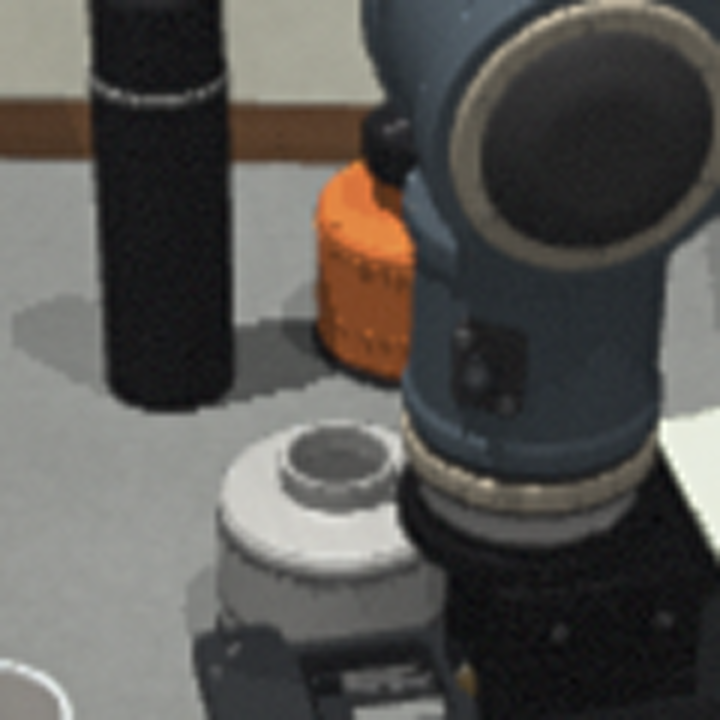

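View pics/kk_s2.png

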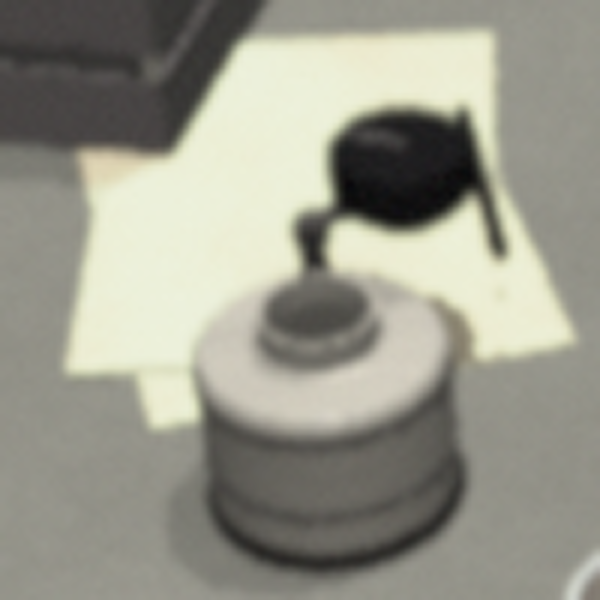

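```bash
python3 - <<'E'
from h import *
w=cap("wrist");s=cap("scene");d=cap("side")
print("mouth",onz(d,326.7,186.7,.104),onz(s,243,220.8,.104))
crop(w,220,160,320,250,7,"ll_w"); crop(d,340,290,410,350,8,"ll_d")
print(onz(w,264,203,.004),onz(w,264,207,.004))
E
```

```text
mouth [ 0.52054631 -0.33640693  0.104     ] [ 0.52250622 -0.34080116  0.104     ]
[0.39826119 0.06068937 0.004     ] [0.39908806 0.05645903 0.004     ]
```

View pics/ll_w.png

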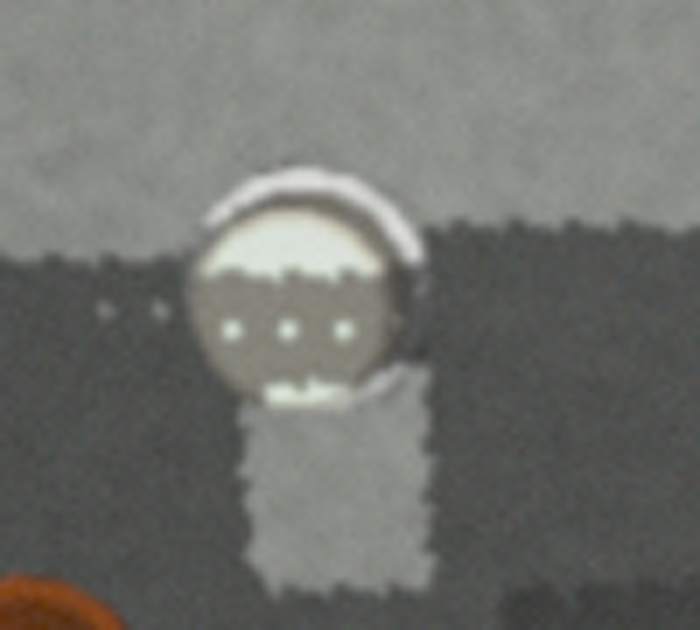

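>>> step_arm:
  deltas: "87 0 5 0 0 8.35 0;87 0 5 0 0 8.35 0;87 0 5 0 0 8.35 0;70 0 5 0 0 8.35 0;60 0 5 0 0 8.35 0;48 0 5 0 0 8.35 0;48 0 5 0 0 8.35 0;48 0 5 0 0 8.35 0;48 0 5 0 0 8.35 0;48 0 5 0 0 8.35 0"

```text
time_s: 67.5
position: [0.4577, 0.0661, 0.153]
tool_rot: [[0.337, 0.0, 0.941], [-0.941, 0.0, 0.337], [-0.0, -1.0, 0.0]]
contact_force: [0.7, 0.2, 0.6]
finger_gap: 0.565
```

>>> step_arm:
  deltas: "48 0 0 0 -6 0 0;48 0 0 0 -6 0 0;48 0 0 0 0 0 0;48 0 0 0 0 0 0"

```text
time_s: 67.9
position: [0.4575, 0.0661, 0.1526]
tool_rot: [[0.343, -0.195, 0.919], [-0.939, -0.071, 0.335], [-0.0, -0.978, -0.208]]
contact_force: [-0.1, -0.1, -0.3]
finger_gap: 0.552
```

```bash
python3 - <<'E'
from h import *
delta([.400,.063,.008]);o=manip.observe();print(o["joint_positions"].round(2),o["tool_rot"].round(3),o["finger_gap"]*87)
w=cap("wrist","mm_w");s=cap("scene");d=cap("side","mm_d"); crop(s,360,200,440,270,8,"mm_s")
for p in ((.4,.063,.018),(.4,.063,.001)): print(proj(w,p),proj(s,p),proj(d,p))
E
```

```text
pos [0.4575 0.0661 0.1526] head -70.0 j7 -1.412 d_tool [-16.8 152.9 -23.8] dist 155.7
[-0.42  0.31  0.21  1.98 -0.04  1.06 -1.41] [[ 0.343 -0.195  0.919]
 [-0.939 -0.071  0.335]
 [-0.    -0.978 -0.208]] 47.99825023635702
[300.00124283 250.27163119] [394.02680541 234.00323433] [374.7488599  321.45459155]
[300.84447413 241.35781297] [393.29906885 238.51567236] [374.18791747 326.11263612]
```

View pics/mm_w.png

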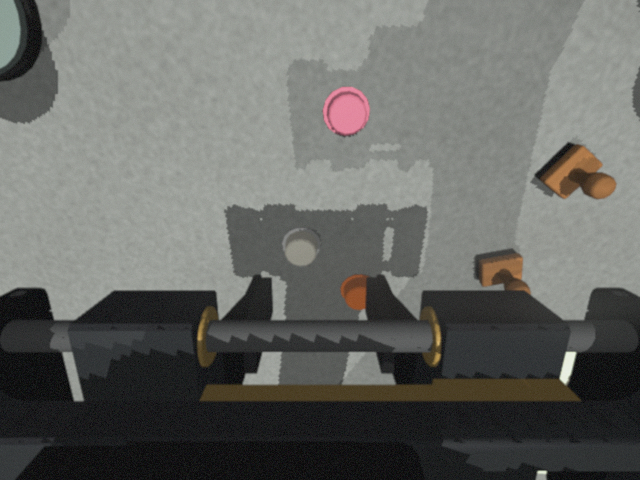

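View pics/mm_s.png

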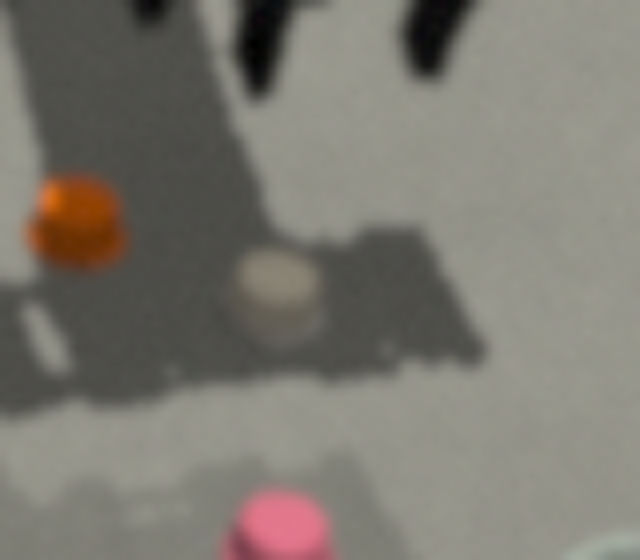

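>>> step_arm:
  deltas: "48 -17.7 0 -24.4 0 0 0;48 0 40 0 0 0 0;48 0 40 0 0 0 0;48 0 30 0 0 0 0;48 0 0 0 0 0 0;48 0 0 0 0 0 0"

```text
time_s: 68.65
position: [0.4078, 0.0667, 0.0513]
tool_rot: [[0.342, -0.195, 0.919], [-0.94, -0.071, 0.335], [-0.0, -0.978, -0.207]]
contact_force: [0.4, 1.3, -0.2]
finger_gap: 0.551
```

```bash
python3 - <<'E'
from h import *
delta([.3988,.0635,.0065]);o=manip.observe();print(o["joint_positions"].round(2),o["tool_rot"].round(3))
w=cap("wrist","nn_w");
for p in ((.4,.0635,.018),(.4,.0635,.001)): print(proj(w,p))
E
```

```text
pos [0.4078 0.0667 0.0513] head -70.0 j7 -1.417 d_tool [-0.  45.8 -0. ] dist 45.8
[-0.42  0.4   0.18  2.16 -0.07  0.79 -1.42] [[ 0.342 -0.195  0.919]
 [-0.94  -0.071  0.335]
 [-0.    -0.978 -0.207]]
[318.13163813 269.41434377]
[318.19218464 254.84868213]
```

View pics/nn_w.png

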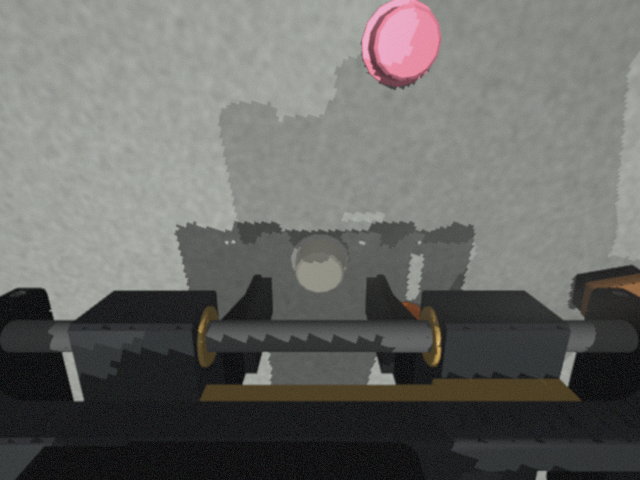

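Creamer at (320,263), centred and close to prediction.

>>> step_arm:
  deltas: "48 0.5 25 0 0 0 0;48 0 15 0 0 0 0;48 0 5.5 0 0 0 0;48 0 0 0 0 0 0;20 0 0 0 0 0 0;20 0 0 0 0 0 0;20 0 0 0 0 0 0;20 0 0 0 0 0 0;20 0 0 0 0 0 0"

```text
time_s: 69.6
position: [0.3996, 0.0633, 0.0066]
tool_rot: [[0.343, -0.194, 0.919], [-0.94, -0.071, 0.335], [-0.0, -0.978, -0.207]]
contact_force: [-0.2, 0.4, 6.1]
finger_gap: 0.344
```

```bash
python3 - <<'E'
from h import *
delta([.3988,.0635,.0065]);o=manip.observe();print(o["joint_positions"].round(2),o["finger_gap"]*87,o["contact_force"])
w=cap("wrist","oo_w")
E
```

```text
pos [0.3996 0.0633 0.0066] head -70.0 j7 -1.398 d_tool [-0.4  0.3 -0.6] dist 0.8
[-0.41  0.48  0.17  2.2  -0.09  0.68 -1.4 ] 29.911335033406115 [-0.15320868  0.37269197  6.11010941]
```

>>> step_arm:
  deltas: "20 0 -20 -4.2 0 0 0;20 0 -40 -8.5 0 0 0;20 0 -42 -8.9 0 0 0;20 0 -42 -8.9 0 0 0;20 0 -42 -8.8 0 0 0;20 42.4 0.5 -2.5 0 0 0;20 42.4 0.5 -2.5 0 0 0;20 42.4 0.5 -2.5 0 0 0;20 42.4 0.5 -2.5 0 0 0;20 42.4 0.5 -2.5 0 0 0"

```text
time_s: 70.65
position: [0.4597, -0.1418, 0.1963]
tool_rot: [[0.343, -0.195, 0.919], [-0.939, -0.071, 0.335], [-0.0, -0.978, -0.208]]
contact_force: [1.1, 0.3, -0.8]
finger_gap: 0.346
```

>>> step_arm:
  deltas: "20 42.4 0.5 -2.5 0 0 0;20 42.4 0.5 -2.5 0 0 0;20 42.4 0.5 -2.5 0 0 0;20 42.4 0.5 -2.5 0 0 0;20 42.4 0.5 -2.5 0 0 0;20 0 0 0 0 0 0;20 0 0 0 0 0 0"

```text
time_s: 71.35
position: [0.5196, -0.3445, 0.1956]
tool_rot: [[0.34, -0.197, 0.919], [-0.94, -0.07, 0.333], [-0.001, -0.978, -0.209]]
contact_force: [0.6, 0.7, -0.5]
finger_gap: 0.342
```

```bash
python3 - <<'E'
from h import *
delta([.5216,-.3435,.110]);o=manip.observe();print(o["joint_positions"].round(2),o["tool_rot"].round(3),o["finger_gap"]*87)
w=cap("wrist","pp_w");print(proj(w,(.5216,-.3435,.104)))
d=cap("side");crop(d,270,110,390,230,6,"pp_d")
E
```

```text
pos [ 0.5196 -0.3445  0.1956] head -70.1 j7 -0.662 d_tool [-0.2 83.3 20.1] dist 85.7
[ 0.14  0.5   0.43  1.62 -0.04  1.2  -0.66] [[ 0.34  -0.197  0.919]
 [-0.94  -0.07   0.333]
 [-0.001 -0.978 -0.209]] 29.724742641925886
[317.56824164 213.37977341]
```

View pics/pp_w.png

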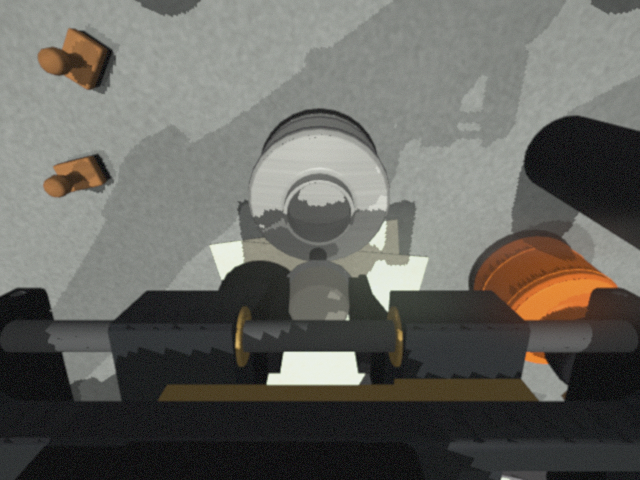

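View pics/pp_d.png

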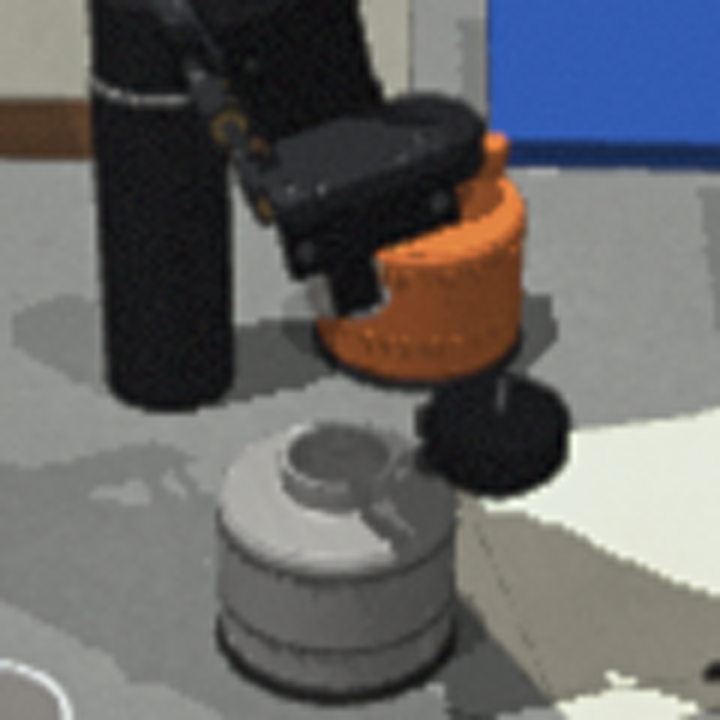

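>>> step_arm:
  deltas: "20 -0.2 40 9.6 0 0 0;20 0 30 7.3 0 0 0;20 0 13.3 3.2 0 0 0;20 0 0 0 0 0 0;20 0 0 0 0 0 0"

```text
time_s: 71.95
position: [0.5233, -0.3428, 0.112]
tool_rot: [[0.343, -0.194, 0.919], [-0.939, -0.072, 0.336], [0.001, -0.978, -0.207]]
contact_force: [-0.1, 0.8, 0.6]
finger_gap: 0.341
```

```bash
python3 - <<'E'
from h import *
delta([.5216,-.3435,.109]);o=manip.observe();print(o["contact_force"])
w=cap("wrist","qq_w");d=cap("side");crop(d,270,110,390,230,6,"qq_d");s=cap("scene");crop(s,190,170,290,270,6,"qq_s")
E
```

```text
pos [ 0.5233 -0.3428  0.112 ] head -69.9 j7 -0.661 d_tool [ 0.1  3.3 -1.2] dist 3.5
[-0.1491226   0.82773846  0.59852777]
```

View pics/qq_d.png

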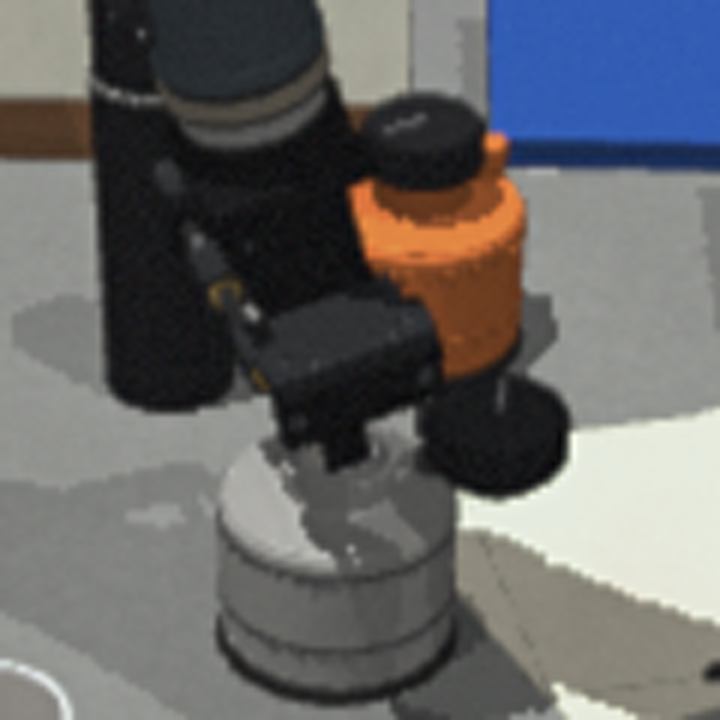

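View pics/qq_s.png

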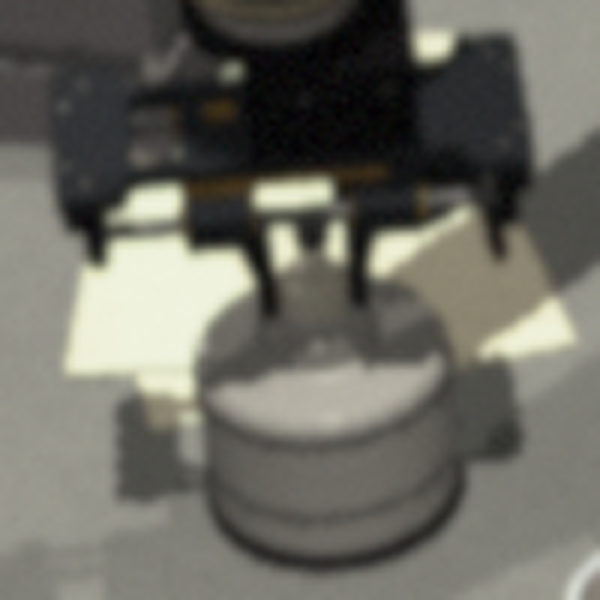

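>>> step_arm:
  deltas: "20 0 3.3 -1.2 0 0 0;20 0 0 0 0 0 0;20 0 0 0 0 0 0;46 0 0 0 0 0 0;46 0 0 0 0 0 0;46 0 0 0 0 0 0;46 0 0 0 0 0 0"

```text
time_s: 72.8
position: [0.5208, -0.3435, 0.1078]
tool_rot: [[0.342, -0.195, 0.919], [-0.94, -0.071, 0.335], [-0.0, -0.978, -0.208]]
contact_force: [1.1, -0.4, -1.0]
finger_gap: 0.522
```

>>> step_arm:
  deltas: "46 0 -30 0 0 0 0;46 0 -40 0 0 0 0;46 0 -20 0 0 0 0;46 0 0 0 6 0 0;46 0 0 0 6 0 0;46 0 0 0 0 0 0"

```text
time_s: 73.4
position: [0.5349, -0.34, 0.197]
tool_rot: [[0.337, 0.0, 0.942], [-0.942, -0.001, 0.337], [0.001, -1.0, -0.0]]
contact_force: [0.1, -0.2, -0.6]
finger_gap: 0.532
```

```bash
python3 - <<'E'
from h import *
delta([.5216,-.3435,.109]);o=manip.observe();print(o["contact_force"],o["tool_rot"].round(3))
w=cap("wrist","rr_w");d=cap("side");crop(d,270,110,390,230,6,"rr_d");s=cap("scene");crop(s,190,170,290,270,6,"rr_s")
E
```

```text
pos [ 0.5349 -0.34    0.197 ] head -70.3 j7 -0.566 d_tool [ -1.2  88.  -13.7] dist 89.1
[ 0.07809643 -0.20875404 -0.58380871] [[ 0.337  0.     0.942]
 [-0.942 -0.001  0.337]
 [ 0.001 -1.    -0.   ]]
```

View pics/rr_w.png

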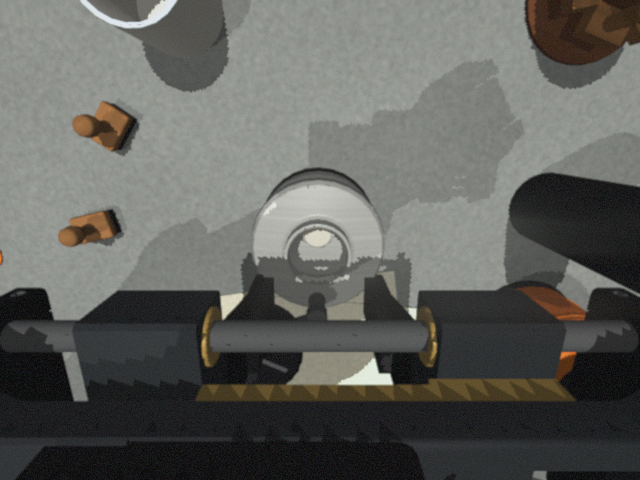

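View pics/rr_d.png

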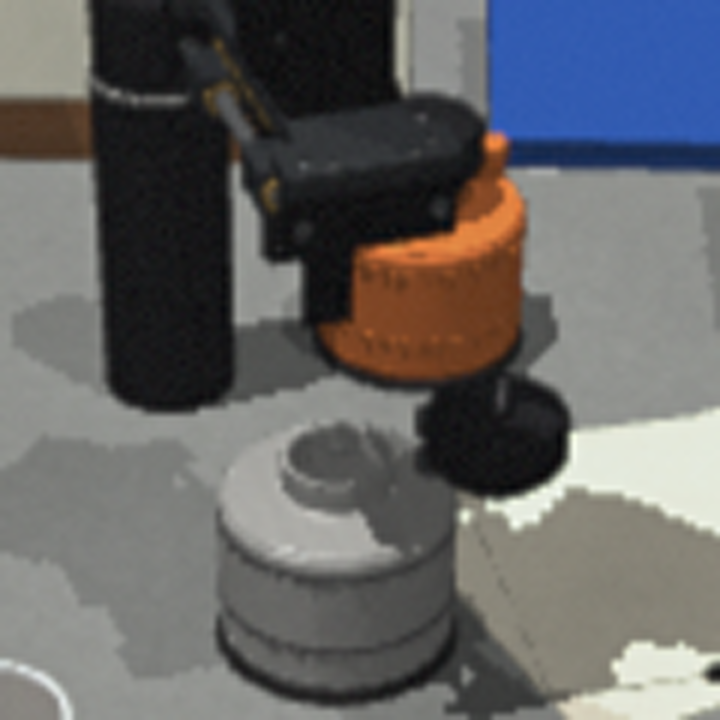

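>>> step_arm:
  deltas: "60 0 0 0 0 -8.5 0;80 0 0 0 0 -8.5 0;80 0 0 0 0 -8.5 0;80 0 0 0 0 -8.5 0;80 0 0 0 0 -8.5 0;80 0 0 0 0 -8.5 0;80 0 0 0 0 -8.5 0;80 0 0 0 0 -8.5 0;80 0 0 0 0 -8.5 0;80 0 0 0 0 -8.5 0"

```text
time_s: 74.55
position: [0.5398, -0.3359, 0.195]
tool_rot: [[0.964, -0.002, -0.268], [0.268, 0.001, 0.964], [-0.001, -1.0, 0.001]]
contact_force: [-0.9, 0.3, 0.2]
finger_gap: 0.921
```

>>> step_arm:
  deltas: "80 0 0 0 0 -8.5 0;80 0 0 0 0 -8.5 0;80 0 0 0 0 -8.5 0;80 0 0 0 0 0 0;80 0 0 0 0 0 0"

```text
time_s: 75.05
position: [0.5391, -0.3364, 0.1953]
tool_rot: [[0.761, -0.001, -0.649], [0.649, 0.001, 0.761], [-0.0, -1.0, 0.001]]
contact_force: [-0.1, -0.3, -0.4]
finger_gap: 0.917
```

```bash
python3 - <<'E'
from h import *
delta([.4475,-.322,.123],41)
E
```

```text
pos [ 0.5391 -0.3364  0.1953] head 40.4 j7 1.179 d_tool [-60.4  72.3  70.4] dist 117.6
ry (cw +): [np.float64(359.4), np.float64(179.4), np.float64(-0.6), np.float64(-180.6), np.float64(-360.6)]
```

>>> step_arm:
  deltas: "80 -30.2 0 35.2 0 0 0;80 -30.2 0 35.2 0 0 0;80 0 20 0 0 0 0;80 0 0 0 0 0 0;80 0 0 0 0 0 0"

```text
time_s: 75.55
position: [0.4477, -0.3226, 0.1761]
tool_rot: [[0.76, 0.0, -0.65], [0.65, 0.0, 0.76], [0.0, -1.0, -0.0]]
contact_force: [0.9, 0.2, 0.6]
finger_gap: 0.923
```

```bash
python3 - <<'E'
from h import *
delta([.4475,-.322,.123],41); w=cap("wrist","ss_w"); print(proj(w,(.4475,-.322,.146)))
E
```

```text
pos [ 0.4477 -0.3226  0.1761] head 40.5 j7 1.24 d_tool [ 0.2 53.1  0.6] dist 53.1
ry (cw +): [np.float64(359.5), np.float64(179.5), np.float64(-0.5), np.float64(-180.5), np.float64(-360.5)]
[321.21699171 270.53754088]
```

View pics/ss_w.png

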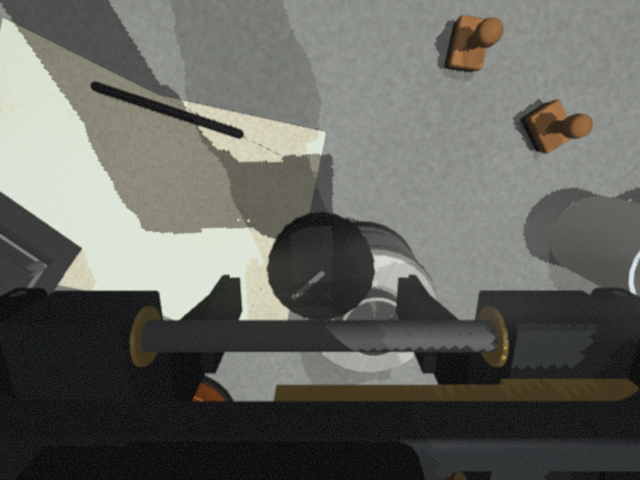

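>>> step_arm:
  deltas: "80 0 35 0 0 0 0;80 0 18 0 0 0 0;80 0 0 0 0 0 0;80 8 0 0 0 0 0;80 6.3 0 -1.5 0 8 0;80 6.3 0 -1.5 0 8 0;80 6.3 0 -1.5 0 8 0;80 6.3 0 -1.5 0 8 0;80 0 0 0 0 0 0"

```text
time_s: 76.5
position: [0.4801, -0.3106, 0.1245]
tool_rot: [[0.989, 0.003, -0.15], [0.15, -0.001, 0.989], [0.003, -1.0, -0.002]]
contact_force: [0.1, 0.4, -0.6]
finger_gap: 0.916
```

```bash
python3 - <<'E'
from h import *
delta([.4475,-.322,.123],41); w=cap("wrist","tt_w"); print(manip.observe()["contact_force"])
E
```

```text
pos [ 0.4801 -0.3106  0.1245] head 8.6 j7 0.69 d_tool [-33.9   1.5  -6.4] dist 34.6
ry (cw +): [np.float64(327.6), np.float64(147.6), np.float64(-32.4), np.float64(-212.4), np.float64(-392.4)]
[ 0.18568772 -0.50272299 -0.16074058]
```

View pics/tt_w.png

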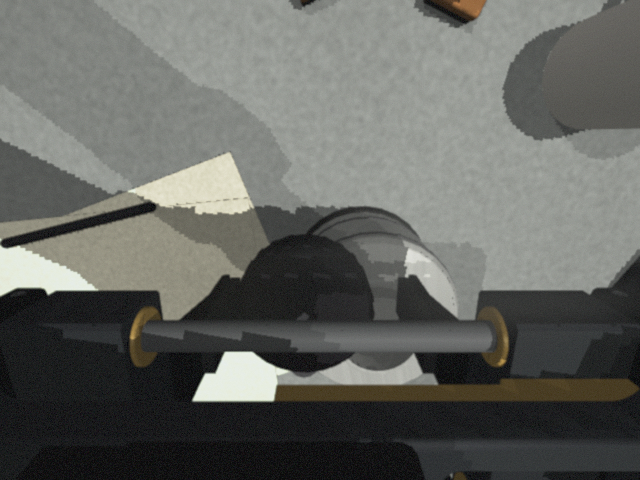

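>>> step_arm:
  deltas: "80 6.3 0 -1.5 0 8 0;80 6.3 0 -1.5 0 8 0;80 6.3 0 -1.5 0 8 0;80 6.3 0 -1.5 0 8 0;80 6.3 0 -1.5 0 8 0;80 6.3 0 -1.5 0 8 0;80 6.3 0 -1.5 0 8 0;80 6.3 0 -1.5 0 8 0;80 0 0 0 0 0 0"

```text
time_s: 77.45
position: [0.5198, -0.3379, 0.1236]
tool_rot: [[0.569, 0.001, 0.822], [-0.822, -0.001, 0.569], [0.001, -1.0, 0.001]]
contact_force: [0.4, -1.0, -0.1]
finger_gap: 0.918
```

```bash
python3 - <<'E'
from h import *
delta([.5216,-.3435,.123],-73); w=cap("wrist","uu_w"); print(manip.observe()["contact_force"])
E
```

```text
pos [ 0.5198 -0.3379  0.1236] head -55.3 j7 -0.274 d_tool [ 5.7  0.6 -1.7] dist 6.0
ry (cw +): [np.float64(377.7), np.float64(197.7), np.float64(17.7), np.float64(-162.3), np.float64(-342.3)]
[-0.09494906 -0.21528517 -0.37152836]
```

View pics/uu_w.png

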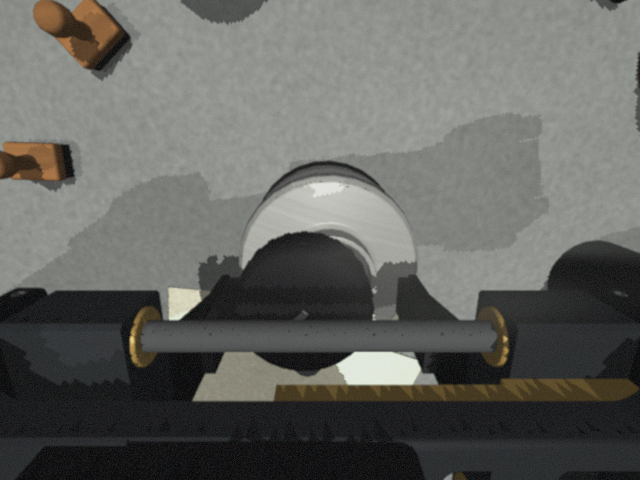

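>>> step_arm:
  deltas: "80 6.3 0 -1.5 0 8 0;80 6.3 0 -1.5 0 8 0;80 1 0 0 0 1.5 0;80 1 0 0 0 0 0;80 0 0 0 0 0 0;80 0 0 0 0 0 0"

```text
time_s: 78.1
position: [0.5233, -0.3512, 0.1229]
tool_rot: [[0.295, 0.0, 0.955], [-0.955, 0.001, 0.295], [-0.001, -1.0, 0.0]]
contact_force: [-0.1, 3.3, 1.3]
finger_gap: 0.919
```

```bash
python3 - <<'E'
from h import *
delta([.5238,-.3507,.123],-73); w=cap("wrist","vv_w"); print(manip.observe()["contact_force"])
E
```

```text
pos [ 0.5233 -0.3512  0.1229] head -72.8 j7 -0.519 d_tool [-0.3 -0.1  0.7] dist 0.7
ry (cw +): [np.float64(360.2), np.float64(180.2), np.float64(0.2), np.float64(-179.8), np.float64(-359.8)]
[1.00126703 2.37678966 0.97121007]
```

View pics/vv_w.png

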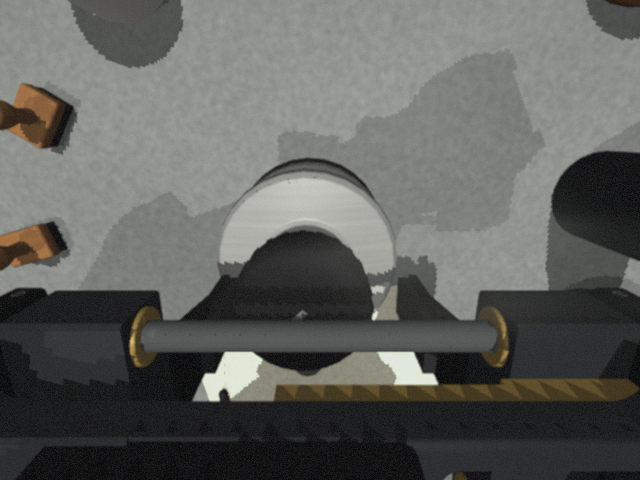

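>>> step_arm:
  deltas: "80 -7.5 0 0 0 0 0;80 0 0 0 0 -8.5 0;80 0 0 0 0 -8.5 0;80 0 0 0 0 -8.5 0;80 0 0 0 0 -8.5 0;80 0 0 0 0 -8.5 0;80 0 0 0 0 -8.5 0;80 0 0 0 0 -8.5 0;80 0 0 0 0 0 0;80 0 0 0 0 0 0"

```text
time_s: 79.15
position: [0.5207, -0.3451, 0.1229]
tool_rot: [[0.972, 0.0, 0.236], [-0.236, -0.0, 0.972], [0.0, -1.0, -0.0]]
contact_force: [-0.4, -0.2, -0.2]
finger_gap: 0.917
```

```bash
python3 - <<'E'
from h import *
delta([.5216,-.3435,.123],-13);print(manip.observe()["contact_force"])
E
```

```text
pos [ 0.5207 -0.3451  0.1229] head -13.7 j7 0.365 d_tool [ 0.5 -0.1  1.8] dist 1.9
ry (cw +): [np.float64(359.3), np.float64(179.3), np.float64(-0.7), np.float64(-180.7), np.float64(-360.7)]
[-0.36085099 -0.20197839 -0.18441464]
```

>>> step_arm:
  deltas: "80 0.5 0 1.8 0 0 0;55 0 0 0 0 0 0;55 0 0 0 0 0 0;55 0 0 0 0 0 0;55 0 0 0 0 0 0;55 0 0.74 0 0 8.5 0;55 0 0.74 0 0 8.5 0;55 0 0.74 0 0 8.5 0;55 0 0.74 0 0 8.5 0"

```text
time_s: 80.05
position: [0.5226, -0.3433, 0.12]
tool_rot: [[0.672, 0.001, 0.741], [-0.741, -0.001, 0.672], [0.001, -1.0, 0.0]]
contact_force: [1.5, -0.4, -1.0]
finger_gap: 0.742
```

```bash
python3 - <<'E'
from h import *
delta([.5216,-.3435,.123],-13);o=manip.observe();print(o["contact_force"],o["wrist_torque"],o["finger_gap"]*87)
E
```

```text
pos [ 0.5226 -0.3433  0.12  ] head -47.8 j7 -0.155 d_tool [-0.5 -3.  -0.9] dist 3.1
ry (cw +): [np.float64(325.2), np.float64(145.2), np.float64(-34.8), np.float64(-214.8), np.float64(-394.8)]
[ 1.48228172 -0.36015041 -1.00688586] [-0.15544533 -0.13937906  0.11351895] 64.54102799576883
```

>>> step_arm:
  deltas: "55 0 0.74 0 0 8.5 0;55 0 0.74 0 0 8.5 0;55 0 0.74 0 0 8.5 0;55 0 0.74 0 0 8.5 0;55 0 0.74 0 0 8.5 0;55 0 0.74 0 0 8.5 0;55 0 0.74 0 0 8.5 0;55 0 0 0 0 0 0"

```text
time_s: 80.85
position: [0.5224, -0.3429, 0.1146]
tool_rot: [[-0.292, -0.0, 0.957], [-0.957, -0.0, -0.292], [0.0, -1.0, 0.0]]
contact_force: [0.4, 1.0, 0.7]
finger_gap: 0.738
```

```bash
python3 - <<'E'
from h import *
delta([.5216,-.3435,.123],-13);o=manip.observe();print(o["contact_force"],o["wrist_torque"],o["finger_gap"]*87)
E
```

```text
pos [ 0.5224 -0.3429  0.1146] head -107.0 j7 -1.032 d_tool [ 0.8 -8.4 -0.6] dist 8.4
ry (cw +): [np.float64(266.0), np.float64(86.0), np.float64(-94.0), np.float64(-274.0), np.float64(-454.0)]
[0.35583536 0.99871734 0.67799772] [ 0.0151041  -0.01316407 -0.02387378] 64.22131161578693
```

>>> step_arm:
  deltas: "80 0 0 0 0 0 0;80 0 0 0 0 0 0;80 0 0 0 0 0 0;80 0 0 0 0 -8.5 0;80 0 0 0 0 -8.5 0;80 0 0 0 0 -8.5 0;80 0 0 0 0 -8.5 0;80 0 0 0 0 -8.5 0;80 0 0 0 0 -8.5 0;80 0 0 0 0 0 0"

```text
time_s: 81.85
position: [0.5216, -0.3434, 0.1149]
tool_rot: [[0.56, 0.0, 0.829], [-0.829, 0.001, 0.56], [-0.0, -1.0, 0.001]]
contact_force: [-0.0, -1.2, 0.7]
finger_gap: 0.92
```

>>> step_arm:
  deltas: "55 0 0 0 0 0 0;55 0 0 0 0 0 0;55 0 0 0 0 0 0;55 0 0 0 0 0 0;55 0 0.74 0 0 8.5 0;55 0 0.74 0 0 8.5 0;55 0 0.74 0 0 8.5 0;55 0 0.74 0 0 8.5 0;55 0 0 0 0 0 0"

```text
time_s: 82.75
position: [0.5218, -0.3429, 0.1116]
tool_rot: [[0.0, -0.001, 1.0], [-1.0, -0.0, 0.0], [0.0, -1.0, -0.001]]
contact_force: [-0.4, 0.7, 1.6]
finger_gap: 0.742
```

```bash
python3 - <<'E'
from h import *
delta([.5216,-.3435,.123],-13);o=manip.observe();print(o["contact_force"],o["wrist_torque"],o["finger_gap"]*87)
E
```

```text
pos [ 0.5218 -0.3429  0.1116] head -90.0 j7 -0.781 d_tool [  0.6 -11.4  -0.3] dist 11.4
ry (cw +): [np.float64(283.0), np.float64(103.0), np.float64(-77.0), np.float64(-257.0), np.float64(-437.0)]
[-0.37456041  0.70071946  1.63724212] [-0.01390999  0.39209007 -0.03256654] 64.57023894369311
```

>>> step_arm:
  deltas: "55 0 0.3 0 0 5 0;55 0 0.3 0 0 5 0;55 0 0 0 0 0 0"

```text
time_s: 83.05
position: [0.5225, -0.3441, 0.1114]
tool_rot: [[-0.167, 0.001, 0.986], [-0.986, -0.003, -0.167], [0.003, -1.0, 0.001]]
contact_force: [0.9, -3.3, -0.4]
finger_gap: 0.747
```

```bash
python3 - <<'E'
from h import *
delta([.5216,-.3435,.123],-13);o=manip.observe();print(o["contact_force"],o["wrist_torque"],o["finger_gap"]*87)
E
```

```text
pos [ 0.5225 -0.3441  0.1114] head -99.6 j7 -0.923 d_tool [ -0.5 -11.6  -1. ] dist 11.6
ry (cw +): [np.float64(273.4), np.float64(93.4), np.float64(-86.6), np.float64(-266.6), np.float64(-446.6)]
[ 0.91851085 -3.34663324 -0.38379803] [-0.85927794 -0.05197969  0.94916252] 64.96111246556644
```

>>> step_arm:
  deltas: "87 0 0 0 0 0 0;87 0 0 0 0 0 0;87 0 0 0 0 0 0;87 0 0 0 0 0 0;87 0 -30 0 0 0 0;87 0 -40 0 0 0 0;87 0 -40 0 0 0 0;87 -45 0 0 0 0 0;87 -45 0 0 0 0 0;87 -45 0 0 0 0 0"

```text
time_s: 84.05
position: [0.5453, -0.2088, 0.2217]
tool_rot: [[-0.174, 0.001, 0.985], [-0.985, 0.001, -0.174], [-0.001, -1.0, 0.001]]
contact_force: [0.9, 0.7, 0.2]
finger_gap: 0.998
```

```bash
python3 - <<'E'
from h import *
w=cap("wrist","ww_w");d=cap("side","ww_d");s=cap("scene","ww_s");crop(s,210,190,290,270,7,"ww_s2");crop(d,290,150,370,230,7,"ww_d2")
lidcheck();print(lidangle2(d));print(manip.observe()["position"],manip.observe()["time_s"])
E
```

```text
angle 8.549985924937715 tri [0.502  0.3502 0.1531] [(array([518.2, 230.9]), [504, 222, 29, 19, 397])] [(array([326.7, 408.9]), [305, 391, 42, 38, 1196])]
(np.float64(8.971851909141833), np.float64(0.38448125), array([1. , 2.4, 3.4]))
[ 0.54504707 -0.21058405  0.22135658] 84.3
```

View pics/ww_s.png

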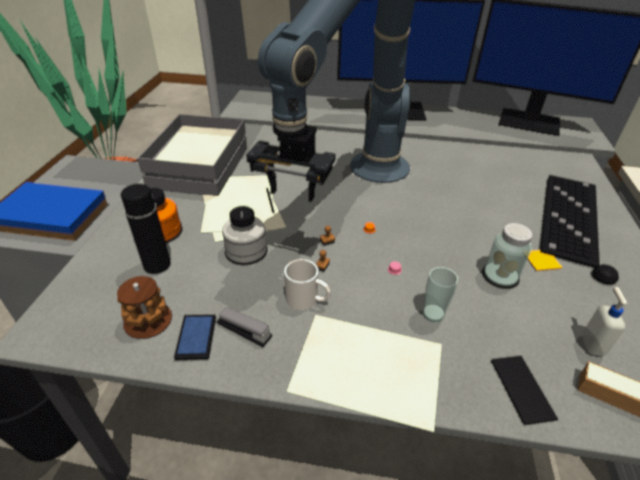

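View pics/ww_s2.png

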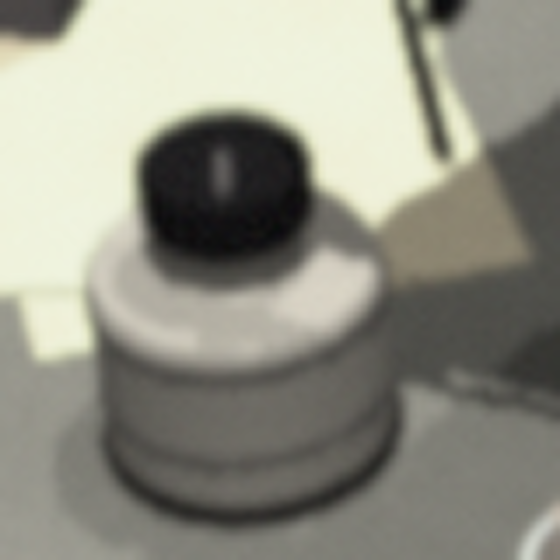

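View pics/ww_d2.png

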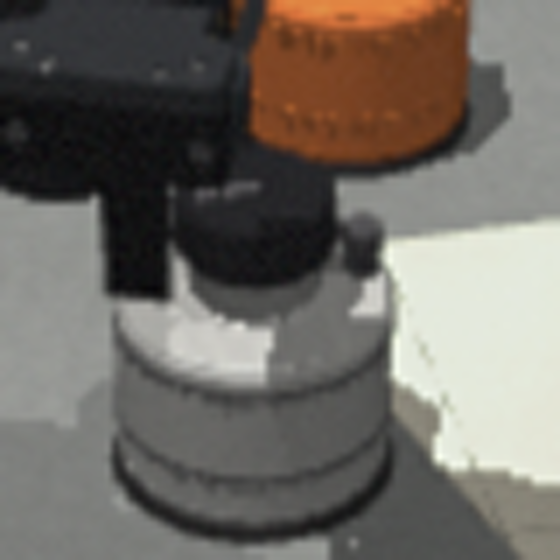

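>>> step_arm:
  deltas: "87 -41.9 0 -10.8 0 0 0;87 -41.9 0 -10.8 0 0 0;87 -41.9 0 -10.8 0 0 0;87 -41.9 0 -10.8 0 0 0;87 -41.9 0 -10.8 0 0 0;87 -41.9 0 -10.8 0 0 0;87 -41.9 0 -10.8 0 0 0;87 -41.9 0 -10.8 0 0 0;87 -41.9 0 -10.8 0 0 0;87 -41.9 0 -10.8 0 0 0"

```text
time_s: 85.3
position: [0.5123, 0.2207, 0.2215]
tool_rot: [[-0.177, 0.001, 0.984], [-0.984, -0.0, -0.177], [0.0, -1.0, 0.001]]
contact_force: [1.1, -0.7, -0.2]
finger_gap: 1.0
```

>>> step_arm:
  deltas: "87 -41.9 0 -10.8 0 0 0;87 -41.9 0 -10.8 0 0 0;87 -41.9 0 -10.8 0 0 0;87 0 0 0 0 -8.5 0;87 0 0 0 0 -8.5 0;87 0 0 0 0 -8.5 0;87 0 0 0 0 -8.5 0;87 0 0 0 0 -8.5 0;87 0 0 0 0 -8.5 0;87 0 0 0 0 -8.5 0"

```text
time_s: 86.3
position: [0.5031, 0.3483, 0.2211]
tool_rot: [[0.762, 0.0, 0.648], [-0.648, -0.001, 0.762], [0.001, -1.0, -0.0]]
contact_force: [0.0, -0.4, -0.8]
finger_gap: 0.996
```

>>> step_arm:
  deltas: "87 0 20 0 0 -8.5 0;87 0 20 0 0 -8.5 0;87 0 10 0 0 0 0;87 0 0 0 0 0 0;87 0 0 0 0 0 0"

```text
time_s: 86.8
position: [0.5024, 0.35, 0.1716]
tool_rot: [[0.916, 0.001, 0.402], [-0.402, 0.0, 0.916], [0.001, -1.0, 0.0]]
contact_force: [-0.3, -0.3, 0.2]
finger_gap: 0.997
```

```bash
python3 - <<'E'
from h import *
delta([.5015,.3485,.133],-25);print(manip.observe()["tool_rot"].round(3))
E
```

```text
pos [0.5024 0.35   0.1716] head -23.7 j7 -1.06 d_tool [-0.2 38.6 -1.7] dist 38.7
ry (cw +): [np.float64(361.3), np.float64(181.3), np.float64(1.3), np.float64(-178.7), np.float64(-358.7)]
[[ 0.916  0.001  0.402]
 [-0.402  0.     0.916]
 [ 0.001 -1.     0.   ]]
```

Grip, unscrew 59.5° following the helix (+2.65 mm), release and measure.

>>> step_arm:
  deltas: "87 -0.2 28 -1.7 0 0 0;87 0 10.5 0 0 0 0;87 0 0 0 0 0 0;87 0 0 0 0 0 0;55 0 0 0 0 0 0;55 0 0 0 0 0 0;55 0 0 0 0 0 0;55 0 0 0 0 0 0;55 0 0 0 0 0 0"

```text
time_s: 87.7
position: [0.5008, 0.3493, 0.1332]
tool_rot: [[0.917, 0.001, 0.398], [-0.398, 0.001, 0.917], [0.0, -1.0, 0.001]]
contact_force: [-0.4, -0.6, 2.8]
finger_gap: 0.755
```

>>> step_arm:
  deltas: "55 0 -0.38 0 0 -8.5 0;55 0 -0.38 0 0 -8.5 0;55 0 -0.38 0 0 -8.5 0;55 0 -0.38 0 0 -8.5 0;55 0 -0.38 0 0 -8.5 0;55 0 -0.38 0 0 -8.5 0;55 0 -0.38 0 0 -8.5 0;55 0 0 0 0 0 0"

```text
time_s: 88.5
position: [0.5004, 0.3489, 0.1351]
tool_rot: [[0.809, -0.001, -0.588], [0.588, 0.0, 0.809], [-0.001, -1.0, 0.001]]
contact_force: [0.2, 0.4, -0.3]
finger_gap: 0.757
```

```bash
python3 - <<'E'
from h import *
delta([.5015,.348,.132],0);o=manip.observe();print(o["contact_force"],o["wrist_torque"],o["finger_gap"]*87)
E
```

```text
pos [0.5004 0.3489 0.1351] head 36.0 j7 -0.134 d_tool [ 0.4  3.1 -1.4] dist 3.4
ry (cw +): [np.float64(396.0), np.float64(216.0), np.float64(36.0), np.float64(-144.0), np.float64(-324.0)]
[ 0.20175356  0.36779347 -0.30252919] [-0.11006656  0.02054284 -0.01159354] 65.86779047361536
```

>>> step_arm:
  deltas: "87 0 0 0 0 0 0;87 0 0 0 0 0 0;87 0 0 0 0 0 0;87 0 0 0 0 0 0;87 0 -25 0 0 0 0;87 0 -35 0 0 0 0;87 0 -35 0 0 0 0;87 -35 0 -35 0 0 0;87 -35 0 -35 0 0 0;87 -35 0 -35 0 0 0"

```text
time_s: 89.5
position: [0.4769, 0.2011, 0.2307]
tool_rot: [[0.808, 0.001, -0.589], [0.589, 0.0, 0.808], [0.001, -1.0, -0.0]]
contact_force: [0.4, 0.3, 0.3]
finger_gap: 0.998
```

```bash
python3 - <<'E'
from h import *
lidcheck();d=cap("side","xx_d");print(lidangle2(d));crop(d,280,380,370,480,6,"xx_d3");print(manip.observe()["position"])
E
```

```text
angle 68.68159792949882 tri [0.5023 0.3497 0.1543] [(array([518.1, 230.5]), [504, 222, 29, 18, 391])] [(array([326.5, 408.3]), [304, 390, 44, 38, 1213])]
(np.float64(67.96821044522372), np.float64(0.38448125), array([1.1, 2.6, 3.9]))
[0.47739758 0.19881732 0.23075584]
```

View pics/xx_d3.png

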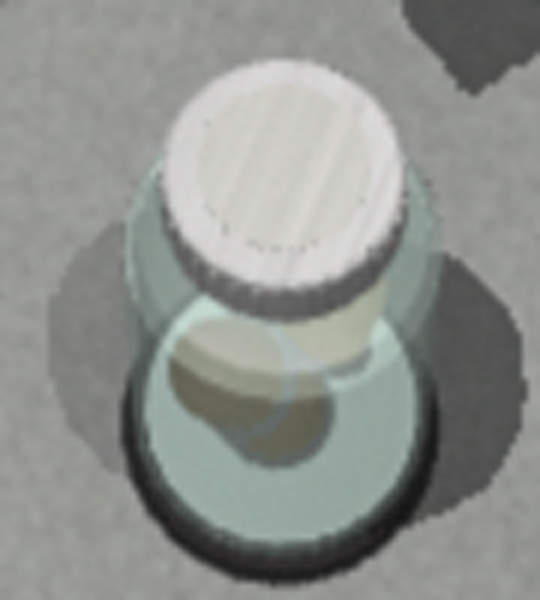

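>>> step_arm:
  deltas: "87 35 0 35 0 0 0;87 35 0 35 0 0 0;87 35 0 35 0 0 0;87 0 35 0 0 0 0;87 0 25 0 0 0 0;87 0 0 0 0 0 0;87 0 0 0 0 0 0"

```text
time_s: 90.35
position: [0.5003, 0.3502, 0.1705]
tool_rot: [[0.808, -0.0, -0.589], [0.589, 0.001, 0.808], [-0.0, -1.0, 0.001]]
contact_force: [0.7, 0.3, 1.4]
finger_gap: 1.002
```

```bash
python3 - <<'E'
from h import *
delta([.5015,.3485,.135],36)
E
```

```text
pos [0.5003 0.3502 0.1705] head 36.1 j7 -0.13 d_tool [-0.1 35.5 -2.1] dist 35.6
ry (cw +): [np.float64(360.1), np.float64(180.1), np.float64(0.1), np.float64(-179.9), np.float64(-359.9)]
```

>>> step_arm:
  deltas: "87 -0.1 26 -2.1 0 0 0;87 0 9.5 0 0 0 0;87 0 0 0 0 0 0;87 0 0 0 0 0 0;55 0 0 0 0 0 0;55 0 0 0 0 0 0;55 0 0 0 0 0 0;55 0 0 0 0 0 0;55 0 0 0 0 0 0"

```text
time_s: 91.25
position: [0.5017, 0.3475, 0.1352]
tool_rot: [[0.809, 0.0, -0.588], [0.588, 0.0, 0.809], [0.0, -1.0, 0.0]]
contact_force: [-0.0, -0.1, 1.3]
finger_gap: 0.759
```

>>> step_arm:
  deltas: "55 0 0.38 0 0 8.5 0;55 0 0.38 0 0 8.5 0;55 0 0.38 0 0 8.5 0;55 0 0.38 0 0 8.5 0;55 0 0.38 0 0 8.5 0;55 0 0.38 0 0 8.5 0;55 0 0.5 0 0 8.5 0;55 0 0.5 0 0 1 0;55 0 0 0 0 0 0;55 0 0 0 0 0 0"

```text
time_s: 92.25
position: [0.5022, 0.3473, 0.134]
tool_rot: [[0.91, 0.001, 0.415], [-0.415, 0.001, 0.91], [0.001, -1.0, 0.001]]
contact_force: [-2.8, -3.3, 12.3]
finger_gap: 0.754
```

```bash
python3 - <<'E'
from h import *
delta([.5015,.348,.132],0);o=manip.observe();print(o["contact_force"],o["wrist_torque"],o["finger_gap"]*87)
E
```

```text
pos [0.5022 0.3473 0.134 ] head -24.5 j7 -1.071 d_tool [-0.9  2.   0.3] dist 2.2
ry (cw +): [np.float64(335.5), np.float64(155.5), np.float64(-24.5), np.float64(-204.5), np.float64(-384.5)]
[-2.76909324 -3.34463441 12.26723722] [-0.67273096  0.87402393 -0.09656936] 65.55922067898706
```

>>> step_arm:
  deltas: "87 0 0 0 0 0 0;87 0 0 0 0 0 0;87 0 0 0 0 0 0;87 0 0 0 0 0 0;87 0 -25 0 0 0 0;87 0 -35 0 0 0 0;87 0 -35 0 0 0 0;87 -20 0 -45 0 0 0;87 -20 0 -45 0 0 0;87 -20 0 -45 0 0 0"

```text
time_s: 93.25
position: [0.3898, 0.2483, 0.2264]
tool_rot: [[0.91, -0.0, 0.414], [-0.414, -0.0, 0.91], [-0.0, -1.0, -0.0]]
contact_force: [0.2, -0.4, 1.0]
finger_gap: 1.0
```

>>> step_arm:
  deltas: "87 0 0 -45 0 0 0;87 0 0 -45 0 0 0;87 0 0 0 0 0 0;87 0 0 0 0 0 0"

```text
time_s: 93.65
position: [0.3538, 0.1671, 0.2269]
tool_rot: [[0.91, 0.001, 0.416], [-0.416, 0.001, 0.91], [0.0, -1.0, 0.002]]
contact_force: [0.4, 0.6, 0.1]
finger_gap: 1.001
```

```bash
python3 - <<'E'
from h import *
lidcheck();d=cap("side","yy_d");print(lidangle2(d));crop(d,280,380,370,480,6,"yy_d3");s=cap("scene","yy_s");print(manip.observe()["position"],manip.observe()["time_s"])
E
```

```text
angle 7.326869102638625 tri [0.5032 0.3496 0.1527] [(array([518. , 231.3]), [504, 223, 29, 18, 379])] [(array([326. , 408.6]), [304, 390, 45, 38, 1215])]
(np.float64(7.4846983958785245), np.float64(0.38431875), array([1. , 2.5, 3.4]))
[0.35436478 0.16856457 0.2266112 ] 93.85
```

View pics/yy_d3.png

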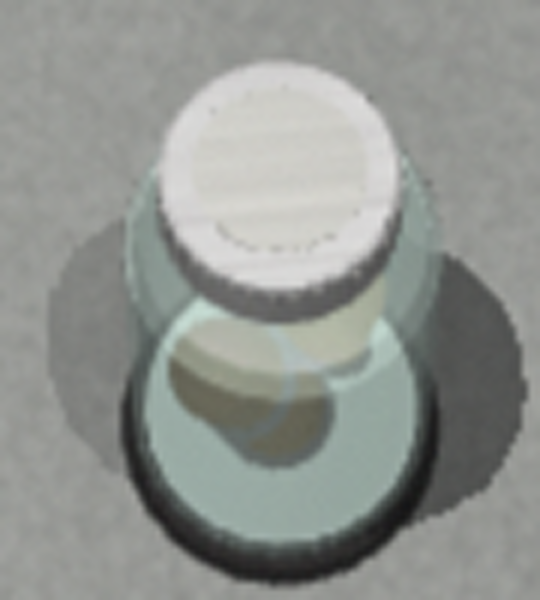

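View pics/yy_s.png

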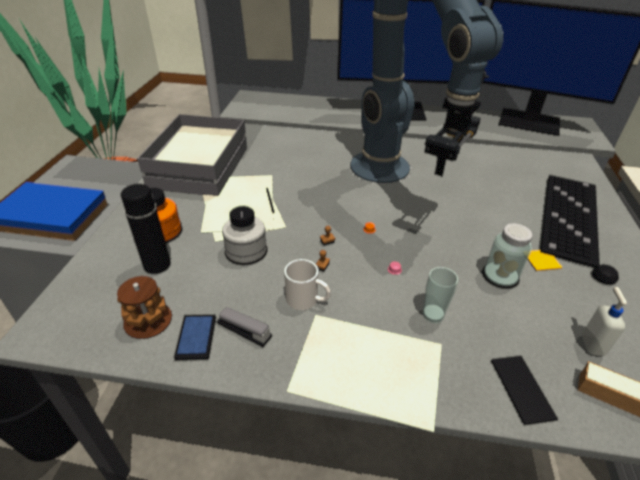

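```bash
python3 - <<'E'
from bench import manip
print(manip.close_job())
E
```

```text
the job is handed in; nothing more can be done
None
```

I handed the job in at about 94 s of the 210 s allowed. All three capsules on the desk are in the glass jar with its lid screwed back on. The one white creamer pot is in the steel canister with its cap screwed shut.

**Creamer:** it was knocked to about 0.40 m from the base during the run. I found it again and gripped it with the tool tilted 12°. I saw it inside the canister's mouth before closing the cap.

**Cap:** it turned down to a firm stop at about 0.95 N m, and its mark and height look the same as at the start.

**Lid:**
- **End state:** its brushed lines are about 1.5° from where they started. Its top measures 152.7 mm high, against 152.6 mm at the start and 153 mm nominal.
- **Threaded:** it resisted a test lift with about 13 N, and it stayed raised after I unscrewed it 60° as a test.

**Check that disagreed:** I felt no clear turning stop on the lid. The first time I tightened it, it turned about 42° past its starting angle without getting any lower. I then turned it back to the starting angle, so "fully home" there rests on the height and angle matching the start, not on a felt stop.

The stamps, mug, tumbler and the orange and pink lookalikes appear where they stood in the last scene picture.

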